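# Cap the nutmeg jar and put the cinnamon away

## Robot

A 6-joint arm with a two-finger parallel gripper is mounted at the origin on the work surface. World frame = base frame: x ahead of the robot, y to its left, z up, the work surface at z = 0. Lengths are in mm, angles in rad, forces in N, time in s.
With the tool pointing down it reaches from about 275 to 750 mm from the base axis. Payload 10.2 kg.
Tool frame: the origin (TCP) lies at the very end of the fingers, on their centre line; the grasp point (between the pads) lies 19 mm behind it (ctrl.pinch_z is the distance from the TCP to the grasp point, in mm); y points along the fingers, z is the direction in which the jaws open and shut, and the axes are right-handed (so a half turn about y gives the same grasp; the last joint's range is limited). The gripper opens to 85 mm and grips with 20 to 120 N. Pads are 22 mm wide; open, the fingers measure 114 mm over their backs; the gripper's body (76 mm by 85 mm) begins 54 mm behind the grasp point. The pads swing forward as they close: fully open they stand 13 mm farther back than shut.
Start: joints at [-1.524, 0.313, 1.498, -0, 1.331, -0.223], TCP at [139.919, -506.017, 231.294] pointing down, gripper open.
Joint ranges: [-2.94, 2.94], [-0.97, 2.17], [0.19, 2.56], [-1.23, 4.37], [0.02, 3.11], [-2.88, 2.88]. Speed limits (rad/s): [2.39, 2.39, 3.01, 3.14, 3.14, 3.14].

## Interface

Orientations are given as a unit quaternion [w, x, y, z].
In Python, from rig import sense, eyes, ctrl gives the robot as it stands. The module is installed in compiled form; this text tells all that it offers.
- The arm moves only by the shell command python3 -m handwheel 'ROWS' [FORCE]. ROWS is JSON, a list of rows, each an object of numbers: "grip": the finger opening in mm, from 0 to 85.4; "tx", "ty", "tz": the shift along the tool's x, y, z in mm; "wx", "wy", "wz": the turn, a rotation vector about the tool's x, y, z in rad. In form: [{"grip": .., "tx": .., "ty": .., "tz": .., "wx": .., "wy": .., "wz": ..}, ...]. A call has 1 to 10 rows; each row shifts and turns the commanded pose from where the row before left it, along the tool's axes as they then stand; what a row does not reach is not made up. A row lasts 1/12 s, in which the tool goes at most 41.7 mm and 7.16 degrees, less where a joint would pass 70% of its speed; a pose out of reach is approached as far as the arm can. A call is refused whole if a number of a shift passes 41.7 or a number of a turn 0.125, either way. A call with a gripper value outside its range is refused whole. The fingers move at their own pace and stop on an object; FORCE is the grip in N (left out, the last holds). Time passes only in rows, so rows that do not move let the fingers close. It gives the time, the measured TCP pose, the force and the opening at its end, in the units of the state.
- sense(): the state, without advancing time (a new reading comes with each control period).
- eyes.capture(name): name is "scene" or "top" or "wrist"; returns a dict with "pixels" (400x640x3 uint8, red, green, blue), "mtx" (3x3 intrinsics, pixels), "R" (3x3) and "t" (3): a world point X has camera coordinates R X + t. Camera axes: x right, y down, z forward; pixel columns grow to the right and rows downward; lengths in mm; the calibration is good to about 2 mm. A picture is of the moment at which its call begins. There is no depth.
- ctrl.finish_job(): hands the job in, once; it reports no verdict.
The state is a dict: "time_s": time; "joints": joint angles; "dq": joint speeds; "tau": joint torques, N m; "eef_pos": TCP position; "ee_rot": TCP orientation; "force": force on the tool from outside, world axes, zero at the start; "wrist_torque": the same for the moment, N m; "grip_width": opening from 0.0 (shut) to 1.0 (fully open).
Only numpy, scipy, OpenCV 4.12 (cv2) and the standard library are available. Lean on these libraries where they do the work, as an engineer would, in place of code of your own. Each camera call takes 0.05 s, during which the arm holds its last target.

## Task

Put the spices away: press the red button so that the white flip-top jar's lid pops up, swing the lid right back and steady it, and take out the green screw cap. Rest the cap on top of the thread of the glass jar, turn it backwards until it drops into the thread, then screw it down fully home. Lay all the cinnamon quills on the slab in the white jar, snap its lid shut, and leave the mortar, pestle and mug where they are.

Things in the scene. Friction and masses are not known exactly. Their poses are not given: they have to be found in the camera images.
- caddy: White plastic flip-top spice jar, a rectangular tub fixed to the slab: outside 138 mm (its x) by 178 mm (its y), 75 high; inside 130 x 170, 70 deep; walls 4, floor 5 mm. Origin: centre of its underside. Its -x axis points to the front, with the red button; +x to the lid hinge. Shut at the start, with the green cap inside, upright on its floor.
- caddy_lid (a joint): Angle of the white lid: 0 shut and latched, 1.7 fully open (just past upright). Sprung: freed by the button it pops up to 0.8 to 1.1 and stops half-way. The hinge is stiff: pushed from there it stays where it is left, up to 1.7. Pushed down at its front edge (about 6 to 10 N over the last few degrees) to under 0.03 it snaps behind the red catch; let go earlier, it springs up.
- caddy_button (a joint): Angle of the red rocker (button and catch) on the tub's front: 0 at rest, 0.35 pressed fully down. Pressing its pad down 6 to 10 mm (4 to 6 N) frees the lid; it springs back.
- button_top (a point): Place to press: top of the red pad (38 mm front to back, 46 wide, level, 58 mm above the slab), at -110 mm on the tub's x axis. The catch rises at -85 to -89 mm on that axis, to 90 mm above the slab. Press straight down, then back away to the front (tub's -x), or the rising lid is caught under the hand.
- lid_edge (a point): Middle of the lid's free (front) edge, half-way through its 5 mm thickness, 142 mm from the hinge line; moves with the lid. Fully open it is about 220 mm above the slab. The lid is 178 mm wide; shut, its top is 81 mm above the slab.
- lid_hinge (a point): Middle of the hinge line, at +69 mm on the tub's x axis, 76 mm above the slab. The line runs along the tub's y axis.
- jar_neck (a point): On the axis of the neck of the glass nutmeg jar (90 mm across, fixed to the slab), level with the top of its thread, 150 mm above the slab. The aluminium neck is 44 mm across; its tapered plug rises 6 mm above this point. The thread collar, 55 mm across, has three starts, alike every 120 degrees: three flat arcs with their tops at this height and three notches between them.
- jar_notch (a point): A point in one of the three notches, 25 mm from the neck's axis, along jar_neck's x axis. Angles counter-clockwise seen from above, from this point: notch -13 to +10 degrees, stop wall (3.5 mm higher than the arcs) +10 to +18, flat arc +18 to +107, next notch +107 to +130. A cap set on off-centre can drop askew; press its high side down.
- jar_wall (a point): Top of a stop wall of the thread, 14 degrees round from jar_notch. A lug resting on an arc cannot pass the wall clockwise; slid backwards (counter-clockwise) to the arc's end it drops 8.5 mm into a notch, against the next wall. Turned clockwise from there it runs in the channel under the arc it came from, 6.5 mm further down over about 87 degrees, to a stop.
- cap_center (a point): Centre of the glass jar's loose green screw cap (160 g), 28 mm above its underside: a skirt 68 mm across, 30 high, open below, with a wing bar on top 58 long, 16 wide, 26 high. x runs along the bar, z up. This point is above jar_neck by 27 mm when the lugs rest on the arcs (31 on the walls), 19 mm dropped into the notches, 12 mm screwed home.
- cap_lug (a point): One of the cap's three lugs, inside its lower rim, 28 mm from its axis along cap_center's x axis; the others are 120 and 240 degrees round. Round pins 4.5 mm thick, their undersides 0.75 mm above the cap's underside.
- mortar: Heavy grey stone mortar, 164 mm across, 75 mm high, origin under its centre. Bystander.
- pestle: Short wooden pestle lying on the slab, 160 mm long, 38 mm thick, along its x axis, origin on the slab under its middle. Bystander.
- mug: Blue enamel mug, 80 mm across, 85 mm high, handle at its +y, origin under its centre. Bystander.
- quill1_center (a point): Centre of a brown cinnamon quill (a double scroll of bark, 45 g): 100 mm long along its x axis, 30 mm wide along y, 18 mm high, lying flat on the slab, so this point is 9 mm above it. May be absent.
- quill2_center (a point): Centre of a brown cinnamon quill (a double scroll of bark, 45 g): 100 mm long along its x axis, 30 mm wide along y, 18 mm high, lying flat on the slab, so this point is 9 mm above it. May be absent.
- quill3_center (a point): Centre of a brown cinnamon quill (a double scroll of bark, 45 g): 100 mm long along its x axis, 30 mm wide along y, 18 mm high, lying flat on the slab, so this point is 9 mm above it. May be absent.
- quill4_center (a point): Centre of a brown cinnamon quill (a double scroll of bark, 45 g): 100 mm long along its x axis, 30 mm wide along y, 18 mm high, lying flat on the slab, so this point is 9 mm above it. May be absent.

How it is judged:
By the outcome, as a careful person would: the job done as asked, in the order asked, and still so for the second after the job is handed in, with the robot touching nothing.
Of quill1, quill2, quill3, quill4 only 2 to 4 are there at a start; the rules pass over those that are not, and their reading is None.
At some moment in a run one of quill1, quill2, quill3, quill4 may be knocked a few centimetres aside while the robot is not near it.
It also fails if it takes over 210 s, if anything falls off the work surface, if the arm or the gripper's body presses on something with over 40 N, if the wrist force passes 120 N, or if a joint passes its speed limit or range.

## Working session

There is one attempt and no reset: what is moved stays moved. The work goes in short steps, Python scripts to look and compute and a shell command to move; the robot and the scene stay as the last step left them, time stands still between calls to the robot, and variables do not carry over. Pictures are saved under pics/ and viewed, and the job is handed in when it is done.

```bash
ls; mkdir -p pics
cat > h.py <<'E'
import numpy as np, cv2
from rig import sense, eyes, ctrl
def cap(name, fn=None):
    c=eyes.capture(name)
    c={k:np.array(v) for k,v in c.items() if k in('pixels','mtx','R','t')}
    if fn:
        cv2.imwrite('pics/'+fn+'.png',c['pixels'][:,:,::-1]); np.savez('pics/'+fn+'.npz',**c)
    return c
def ray(c,u,v):
    d=c['R'].T@np.linalg.inv(c['mtx'])@np.array([u,v,1.]); o=-c['R'].T@c['t'].reshape(3); return o,d/np.linalg.norm(d)
def onz(c,u,v,z):
    o,d=ray(c,u,v); return o+d*(z-o[2])/d[2]
def proj(c,X):
    p=c['mtx']@(c['R']@np.array(X,float)+c['t'].reshape(3)); return p[:2]/p[2]
def two(c1,p1,c2,p2):
    A=[];b=[]
    for c,p in((c1,p1),(c2,p2)):
        o,d=ray(c,*p); P=np.eye(3)-np.outer(d,d); A.append(P); b.append(P@o)
    return np.linalg.lstsq(np.vstack(A),np.hstack(b),rcond=None)[0]
def rot(q):
    from scipy.spatial.transform import Rotation as R
    return R.from_quat([q[1],q[2],q[3],q[0]])
def st():
    s=sense(); R=rot(s['ee_rot']).as_matrix()
    print('t',round(s['time_s'],2),'pos',np.round(s['eef_pos'],1),'F',np.round(s['force'],1),'T',np.round(s['wrist_torque'],2),'g',round(s['grip_width']*85.4,1),'j',np.round(s['joints'],2))
    print('R',np.round(R,3).tolist())
    return s,R
def load(fn): return dict(np.load('pics/'+fn+'.npz'))
E
python3 - <<'E'
from h import *
st()
for n in('scene','top','wrist'):
    c=cap(n,n+'0'); print(n,np.round(-c['R'].T@c['t'].reshape(3)),c['mtx'][0,0])
print(vars(ctrl) if hasattr(ctrl,'__dict__') else dir(ctrl), ctrl.pinch_z)
E
```

```text
pics
t 0.0 pos [ 139.9 -505.7  230.7] F [-0.5  0.1  0.1] T [-0.02 -0.07  0.04] g 85.2 j [-1.52  0.31  1.5   0.    1.33 -0.22]
R [[-0.964, -0.0, 0.266], [-0.266, 0.001, -0.964], [-0.0, -1.0, -0.001]]
scene [ 964. -321.  692.] 382.6494462511352
top [493. -43. 934.] 388.36780288608713
wrist [ 209. -487.  373.] 305.57731058500167
{} 18.700000000000003
```

View pics/top0.png

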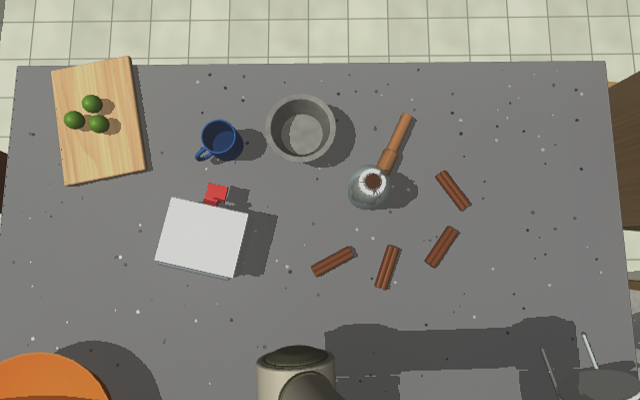

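View pics/scene0.png

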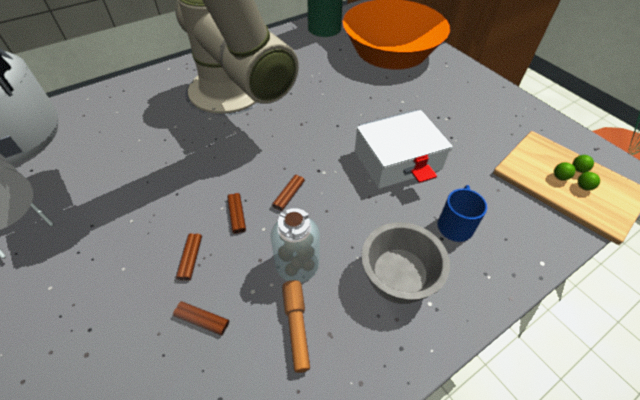

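View pics/wrist0.png

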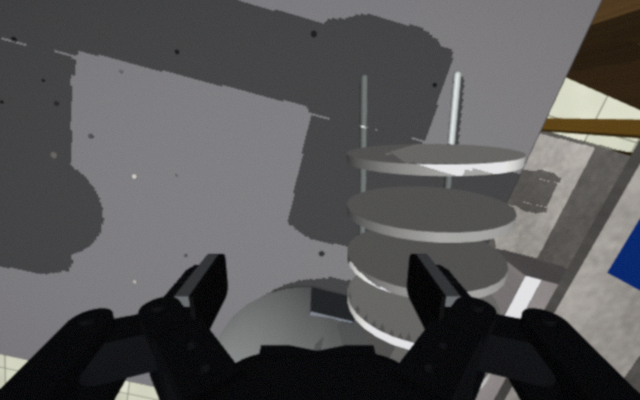

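Top: white jar near (203,237), button (215,193), glass jar neck (373,182), four quills (332,261), (387,267), (441,246), (453,190), and bystanders mug, mortar and pestle to the front. Next I'll measure them.

```bash
cat > m.py <<'E'
from h import *
def quills(c,z=18,amin=150,show=True):
    hsv=cv2.cvtColor(c['pixels'],cv2.COLOR_RGB2HSV)
    m=((hsv[...,0]<12)|(hsv[...,0]>174))&(hsv[...,1]>100)&(hsv[...,2]>40)&(hsv[...,2]<175)
    m=cv2.morphologyEx(m.astype(np.uint8),cv2.MORPH_CLOSE,np.ones((3,3)))
    out=[]
    for k in cv2.findContours(m,cv2.RETR_EXTERNAL,cv2.CHAIN_APPROX_NONE)[0]:
        if cv2.contourArea(k)<amin: continue
        P=np.array([onz(c,*p[0],z)[:2] for p in k],np.float32)
        (cx,cy),(w,h),a=cv2.minAreaRect(P)
        if w<h: w,h,a=h,w,a+90
        out.append((cx,cy,a,w,h))
        if show: print('px',k.mean(0).round()[0],'c',round(cx,1),round(cy,1),'ang',round(a%180,1),'wh',round(w),round(h))
    return out
E
python3 - <<'E'
from m import *
for n in('top0','scene0'):
    print(n); c=load(n); quills(c)
    hsv=cv2.cvtColor(c['pixels'],cv2.COLOR_RGB2HSV)
    m=((hsv[...,1]<40)&(hsv[...,2]>190)).astype(np.uint8)
    for k in cv2.findContours(m,cv2.RETR_EXTERNAL,cv2.CHAIN_APPROX_NONE)[0]:
        if cv2.contourArea(k)<1500 or cv2.contourArea(k)>12000: continue
        ap=cv2.approxPolyDP(k,6,True)[:,0]; print('white',ap.tolist(),cv2.contourArea(k))
        for p in ap: print(onz(c,*p,81).round(1))
        P=np.array([onz(c,*p[0],81)[:2] for p in k],np.float32); print(cv2.minAreaRect(P))
    m=(((hsv[...,0]<5)|(hsv[...,0]>175))&(hsv[...,1]>200)&(hsv[...,2]>150)).astype(np.uint8)
    for k in cv2.findContours(m,cv2.RETR_EXTERNAL,cv2.CHAIN_APPROX_NONE)[0]:
        if cv2.contourArea(k)<60: continue
        print('red',k[:,0].min(0),k[:,0].max(0)); P=np.array([onz(c,*p[0],58)[:2] for p in k],np.float32); print(cv2.minAreaRect(P))
c=load('top0');p=c['pixels']
cv2.imwrite('pics/cropt.png',cv2.resize(p[140:220,320:460,::-1],None,fx=5,fy=5,interpolation=cv2.INTER_CUBIC))
cv2.imwrite('pics/cropc.png',cv2.resize(p[170:290,140:260,::-1],None,fx=5,fy=5,interpolation=cv2.INTER_CUBIC))
c=load('scene0');p=c['pixels']
cv2.imwrite('pics/crops.png',cv2.resize(p[200:290,250:350,::-1],None,fx=6,fy=6,interpolation=cv2.INTER_CUBIC))
E
```

```text
top0
px [332. 261.] c 451.3 -57.6 ang 118.0 wh 100 28
px [387. 267.] c 438.0 -183.7 ang 160.9 wh 99 28
px [441. 246.] c 484.7 -311.6 ang 144.5 wh 101 28
px [452. 190.] c 617.2 -344.0 ang 34.7 wh 100 29
px [  2. 181.] c 643.4 735.7 ang 6.0 wh 148 15
white [[171, 198], [155, 259], [232, 277], [247, 214]] 4994.5
[593.6 300.5  81. ]
[459.9 329.2  81. ]
[421.  159.8  81. ]
[557.2 130.3  81. ]
((508.4879455566406, 230.24891662597656), (176.5449981689453, 139.49473571777344), 77.2457275390625)
scene0
px [201. 317.] c 623.0 -347.5 ang 34.7 wh 103 28
px [189. 257.] c 490.7 -314.9 ang 144.1 wh 104 29
px [236. 213.] c 443.8 -187.5 ang 160.4 wh 109 28
px [289. 191.] c 457.0 -59.7 ang 117.9 wh 103 28
px [388.  52.] c 112.4 511.3 ang 37.1 wh 337 202
white [[452, 146], [421, 110], [358, 126], [383, 165]] 3029.5
[598.3 300.1  81. ]
[461.5 331.6  81. ]
[421.9 161.2  81. ]
[556.2 127.4  81. ]
((508.65771484375, 230.2330322265625), (180.07449340820312, 144.79991149902344), 77.24801635742188)
white [[521, 81], [591, 130], [633, 130], [529, 69]] 2108.0
[521.4 649.3  81. ]
[746.4 623.7  81. ]
[803.6 709.8  81. ]
[496.5 717.   81. ]
((649.3349609375, 671.1412353515625), (308.66717529296875, 96.8089599609375), 0.13289834558963776)
red [413 165] [435 180]
((610.7850952148438, 205.00210571289062), (44.289554595947266, 37.798255920410156), 78.60931396484375)
```

View pics/cropt.png

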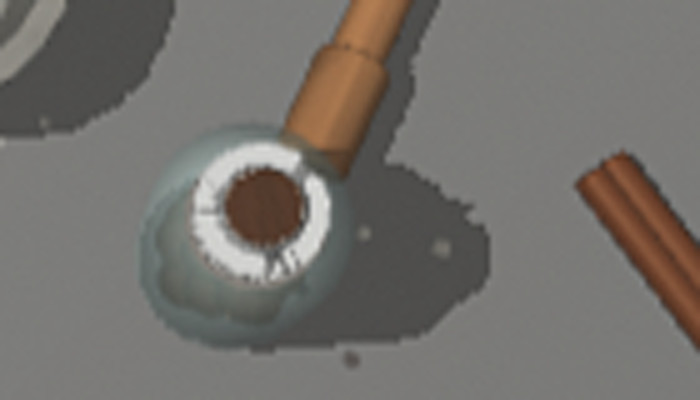

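View pics/cropc.png

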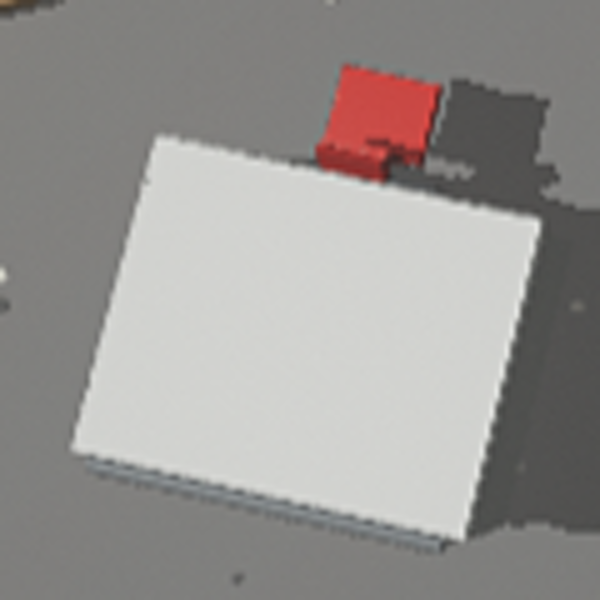

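View pics/crops.png

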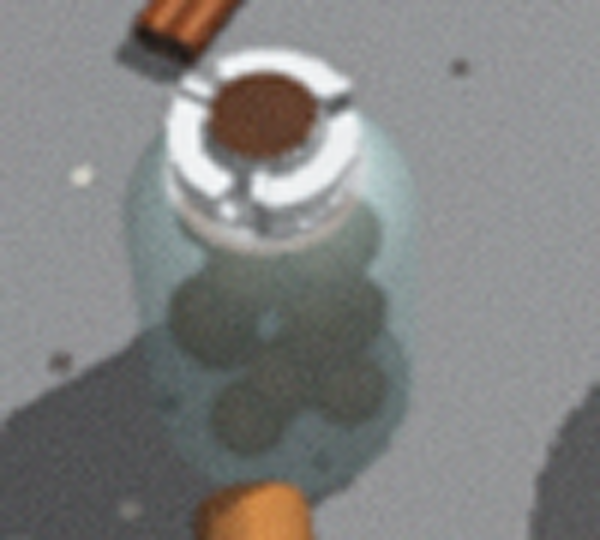

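```bash
cat >> h.py <<'E'
C=np.array([506.5,230.7]); ex=np.array([-.9753,.2207]); ey=np.array([-.2207,-.9753])
def tub(x,y): return C+x*ex+y*ey
def go(x=None,y=None,z=None,yaw=None,n=None):
    """report move to target (tool down): shift in tool axes (translate first), then turn. yaw=deg of tool x"""
    s,R=st(); p=np.array(s['eef_pos']); t=np.array([p[i] if v is None else v for i,v in enumerate((x,y,z))])
    d=R.T@(t-p); k=n or int(np.ceil(np.linalg.norm(d)/38))
    print('SHIFT',d.round(1),'rows',k,'each',(d/max(k,1)).round(1))
    if yaw is not None:
        g=np.radians(yaw); X=np.array([np.cos(g),np.sin(g),0]); Y=np.array([0,0,-1.]); T=np.stack([X,Y,np.cross(X,Y)],1)
        from scipy.spatial.transform import Rotation as Ro
        w=Ro.from_matrix(R.T@T).as_rotvec(); k=int(np.ceil(abs(w).max()/.118)); print('TURN',w.round(3),'rows',k,'each',(w/max(k,1)).round(4),'j6->~', round(np.degrees(np.arctan2(t[1],t[0]))-90-yaw))
E
python3 - <<'E'
from h import *
c=load('top0')
for n,p,z in(('mug',(218,136),85),('mortar',(300,128),75),('neck',(372.6,182),154)): print(n,onz(c,*p,z).round())
b=tub(-118,0); print(b); go(b[0],b[1],130,167.25)
E
```

```text
mug [733. 199.  85.]
mortar [754.  14.  75.]
neck [ 616. -139.  154.]
[621.5854 204.6574]
t 0.15 pos [ 139.9 -505.8  230.9] F [-0.4  0.  -0.1] T [ 0.01 -0.03 -0.05] g 85.6 j [-1.52  0.31  1.5   0.    1.33 -0.22]
R [[-0.964, -0.0, 0.267], [-0.267, 0.001, -0.964], [-0.0, -1.0, -0.001]]
SHIFT [-653.6  101.5 -556.3] rows 23 each [-28.4   4.4 -24.2]
TURN [0.001 0.492 0.   ] rows 5 each [0.0002 0.0985 0.    ] j6->~ -239
```

```bash
python3 -m handwheel '[{"grip":0,"tx":-28.4,"tz":-24.2},{"grip":0,"tx":-28.4,"tz":-24.2},{"grip":0,"tx":-28.4,"tz":-24.2},{"grip":0,"tx":-28.4,"tz":-24.2},{"grip":0,"tx":-28.4,"tz":-24.2},{"grip":0,"tx":-28.4,"tz":-24.2},{"grip":0,"tx":-28.4,"tz":-24.2},{"grip":0,"tx":-28.4,"tz":-24.2},{"grip":0,"tx":-28.4,"tz":-24.2},{"grip":0,"tx":-28.4,"tz":-24.2}]' 40
python3 -m handwheel '[{"grip":0,"tx":-28.4,"tz":-24.2},{"grip":0,"tx":-28.4,"tz":-24.2},{"grip":0,"tx":-28.4,"tz":-24.2},{"grip":0,"tx":-28.4,"tz":-24.2},{"grip":0,"tx":-28.4,"tz":-24.2},{"grip":0,"tx":-28.4,"tz":-24.2},{"grip":0,"tx":-28.4,"tz":-24.2},{"grip":0,"tx":-28.4,"tz":-24.2},{"grip":0,"tx":-28.4,"tz":-24.2},{"grip":0,"tx":-28.4,"tz":-24.2}]'
python3 -m handwheel '[{"grip":0,"wy":0.0985},{"grip":0,"wy":0.0985},{"grip":0,"wy":0.0985},{"grip":0,"wy":0.0985},{"grip":0,"wy":0.0985},{"grip":0}]'
python3 - <<'E'
from h import *
b=tub(-118,0); go(b[0],b[1],75,167.25)
c=cap('wrist','w1')
E
```

```text
t 0.15 pos [ 139.9 -505.8  230.9] F [-0.4  0.  -0.1] T [ 0.01 -0.03 -0.05] g 85.6 j [-1.52  0.31  1.5   0.    1.33 -0.22]
R [[-0.964, -0.0, 0.267], [-0.267, 0.001, -0.964], [-0.0, -1.0, -0.001]]
SHIFT [-653.6  156.5 -556.3] rows 23 each [-28.4   6.8 -24.2]
TURN [0.001 0.492 0.   ] rows 5 each [0.0002 0.0985 0.    ] j6->~ -239invalid input
invalid input
invalid input
```

View pics/w1.png

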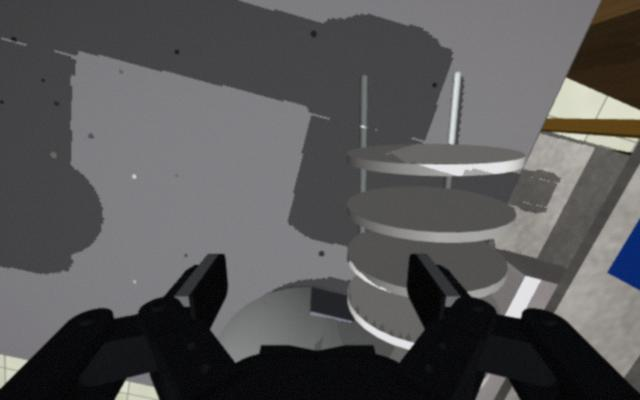

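Each row needs all seven fields, so I'll type them in full.

```bash
python3 -m handwheel '[{"grip":0,"tx":-28,"ty":0,"tz":-24,"wx":0,"wy":0,"wz":0},{"grip":0,"tx":-28,"ty":0,"tz":-24,"wx":0,"wy":0,"wz":0},{"grip":0,"tx":-28,"ty":0,"tz":-24,"wx":0,"wy":0,"wz":0},{"grip":0,"tx":-28,"ty":0,"tz":-24,"wx":0,"wy":0,"wz":0},{"grip":0,"tx":-28,"ty":0,"tz":-24,"wx":0,"wy":0,"wz":0},{"grip":0,"tx":-28,"ty":0,"tz":-24,"wx":0,"wy":0,"wz":0},{"grip":0,"tx":-28,"ty":0,"tz":-24,"wx":0,"wy":0,"wz":0},{"grip":0,"tx":-28,"ty":0,"tz":-24,"wx":0,"wy":0,"wz":0},{"grip":0,"tx":-28,"ty":0,"tz":-24,"wx":0,"wy":0,"wz":0},{"grip":0,"tx":-28,"ty":0,"tz":-24,"wx":0,"wy":0,"wz":0}]' 40
python3 -m handwheel '[{"grip":0,"tx":-28,"ty":0,"tz":-24,"wx":0,"wy":0,"wz":0},{"grip":0,"tx":-28,"ty":0,"tz":-24,"wx":0,"wy":0,"wz":0},{"grip":0,"tx":-28,"ty":0,"tz":-24,"wx":0,"wy":0,"wz":0},{"grip":0,"tx":-28,"ty":0,"tz":-24,"wx":0,"wy":0,"wz":0},{"grip":0,"tx":-28,"ty":0,"tz":-24,"wx":0,"wy":0,"wz":0},{"grip":0,"tx":-28,"ty":0,"tz":-24,"wx":0,"wy":0,"wz":0},{"grip":0,"tx":-28,"ty":0,"tz":-24,"wx":0,"wy":0,"wz":0},{"grip":0,"tx":-28,"ty":0,"tz":-24,"wx":0,"wy":0,"wz":0},{"grip":0,"tx":-28,"ty":0,"tz":-24,"wx":0,"wy":0,"wz":0},{"grip":0,"tx":-28,"ty":0,"tz":-24,"wx":0,"wy":0,"wz":0}]'
python3 -m handwheel '[{"grip":0,"tx":0,"ty":0,"tz":0,"wx":0,"wy":0.098,"wz":0},{"grip":0,"tx":0,"ty":0,"tz":0,"wx":0,"wy":0.098,"wz":0},{"grip":0,"tx":0,"ty":0,"tz":0,"wx":0,"wy":0.098,"wz":0},{"grip":0,"tx":0,"ty":0,"tz":0,"wx":0,"wy":0.098,"wz":0},{"grip":0,"tx":0,"ty":0,"tz":0,"wx":0,"wy":0.098,"wz":0},{"grip":0,"tx":0,"ty":0,"tz":0,"wx":0,"wy":0,"wz":0}]'
python3 - <<'E'
from h import *
b=tub(-118,0); go(b[0],b[1],75,167.25)
c=cap('wrist','w1')
E
```

```text
time_s: 1.03
eef_pos: [346.4, -198.4, 231.4]
ee_rot: [-0.095, 0.095, -0.701, 0.701]
force: [0.9, 0.0, -0.2]
grip_width: -0.001
time_s: 1.87
eef_pos: [552.3, 107.8, 231.1]
ee_rot: [-0.095, 0.095, -0.701, 0.701]
force: [0.6, -0.0, -0.2]
grip_width: 0.0
time_s: 2.37
eef_pos: [551.7, 105.9, 231.1]
ee_rot: [0.079, -0.079, -0.703, 0.703]
force: [-0.5, -0.7, -0.2]
grip_width: -0.0
t 2.37 pos [551.7 105.9 231.1] F [-0.5 -0.7 -0.2] T [0.01 0.02 0.01] g -0.0 j [-0.02  0.39  1.38  0.    1.36  1.78]
R [[-0.975, -0.0, -0.222], [0.222, 0.0, -0.975], [0.0, -1.0, 0.0]]
SHIFT [ -46.4  156.1 -111.8] rows 6 each [ -7.7  26.  -18.6]
TURN [-0.    -0.001  0.   ] rows 1 each [-0.0001 -0.001   0.0004] j6->~ -239
```

View pics/w1.png

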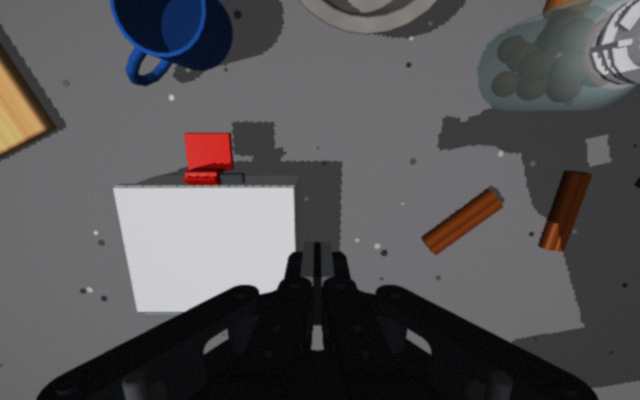

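The wrist view shows the red pad at (208,150) and the lid's front edge at row 186. I'll go over the pad and down to just above it.

```bash
python3 -m handwheel '[{"grip":0,"tx":-11.6,"ty":0,"tz":-28,"wx":0,"wy":0,"wz":0},{"grip":0,"tx":-11.6,"ty":0,"tz":-28,"wx":0,"wy":0,"wz":0},{"grip":0,"tx":-11.6,"ty":0,"tz":-28,"wx":0,"wy":0,"wz":0},{"grip":0,"tx":-11.6,"ty":0,"tz":-28,"wx":0,"wy":0,"wz":0},{"grip":0,"tx":0,"ty":38,"tz":0,"wx":0,"wy":0,"wz":0},{"grip":0,"tx":0,"ty":38,"tz":0,"wx":0,"wy":0,"wz":0},{"grip":0,"tx":0,"ty":38,"tz":0,"wx":0,"wy":0,"wz":0},{"grip":0,"tx":0,"ty":32,"tz":0,"wx":0,"wy":0,"wz":0},{"grip":0,"tx":0,"ty":10,"tz":0,"wx":0,"wy":0,"wz":0}]'
python3 - <<'E'
from h import *
st()
c=cap('wrist','w2');c=cap('top','t2')
E
```

```text
time_s: 3.17
eef_pos: [618.9, 204.6, 69.8]
ee_rot: [0.08, -0.074, -0.702, 0.704]
force: [-0.2, -0.3, -1.2]
grip_width: -0.006
t 3.17 pos [618.9 204.6  69.8] F [-0.2 -0.3 -1.2] T [-0.05 -0.01 -0.02] g -0.6 j [0.14 0.74 1.25 0.   1.16 1.93]
R [[-0.976, -0.009, -0.215], [0.216, -0.001, -0.977], [0.008, -1.0, 0.003]]
```

View pics/w2.png

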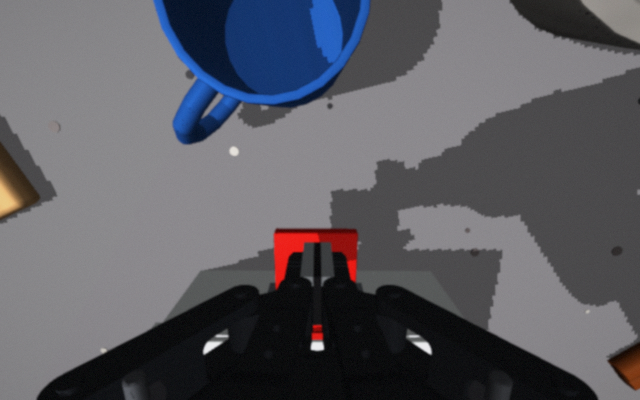

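The closed fingers are centred over the pad, which is at (316,260). I'll press down, then back away to the front and up.

```bash
python3 -m handwheel '[{"grip":0,"tx":-2,"ty":4,"tz":0,"wx":0,"wy":0,"wz":0},{"grip":0,"tx":-1,"ty":4,"tz":0,"wx":0,"wy":0,"wz":0},{"grip":0,"tx":0,"ty":4,"tz":0,"wx":0,"wy":0,"wz":0},{"grip":0,"tx":0,"ty":4,"tz":0,"wx":0,"wy":0,"wz":0},{"grip":0,"tx":0,"ty":2,"tz":0,"wx":0,"wy":0,"wz":0},{"grip":0,"tx":0,"ty":0,"tz":0,"wx":0,"wy":0,"wz":0}]'
```

```text
time_s: 3.77
eef_pos: [624.6, 204.4, 57.4]
ee_rot: [-0.077, 0.078, 0.703, -0.703]
force: [0.8, 0.4, 1.1]
grip_width: -0.001
```

```bash
python3 -m handwheel '[{"grip":0,"tx":3,"ty":2,"tz":0,"wx":0,"wy":0,"wz":0},{"grip":0,"tx":0,"ty":4,"tz":0,"wx":0,"wy":0,"wz":0},{"grip":0,"tx":0,"ty":3,"tz":0,"wx":0,"wy":0,"wz":0},{"grip":0,"tx":0,"ty":0,"tz":0,"wx":0,"wy":0,"wz":0}]'
python3 - <<'E'
from h import *
st(); c=cap('scene','s3')
E
```

```text
time_s: 4.1
eef_pos: [622.4, 205.0, 48.5]
ee_rot: [-0.077, 0.079, 0.703, -0.703]
force: [4.9, -0.2, 4.1]
grip_width: 0.0
t 4.1 pos [622.4 205.   48.5] F [ 4.9 -0.2  4.1] T [-0.08 -0.88  0.06] g 0.0 j [ 0.14  0.77  1.26 -0.    1.11  1.93]
R [[-0.976, 0.003, -0.219], [0.219, 0.0, -0.976], [-0.003, -1.0, -0.001]]
```

View pics/s3.png

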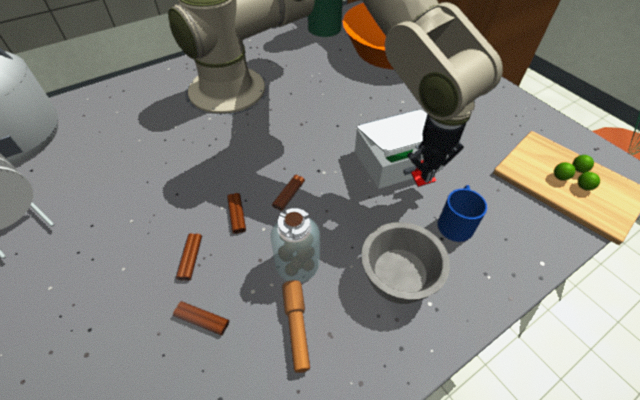

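The lid has been freed: green is visible through the gap at (405,155), and it is resting against the hand. I'll back away to the front.

```bash
python3 -m handwheel '[{"grip":0,"tx":-15,"ty":-3,"tz":0,"wx":0,"wy":0,"wz":0},{"grip":0,"tx":-20,"ty":-12,"tz":0,"wx":0,"wy":0,"wz":0},{"grip":0,"tx":-10,"ty":-20,"tz":0,"wx":0,"wy":0,"wz":0},{"grip":0,"tx":0,"ty":-35,"tz":0,"wx":0,"wy":0,"wz":0},{"grip":0,"tx":0,"ty":-40,"tz":0,"wx":0,"wy":0,"wz":0},{"grip":0,"tx":0,"ty":-40,"tz":0,"wx":0,"wy":0,"wz":0},{"grip":0,"tx":0,"ty":-10,"tz":0,"wx":0,"wy":0,"wz":0}]'
python3 - <<'E'
from h import *
st(); c=cap('scene','s4'); c=cap('wrist','w4')
E
```

```text
time_s: 4.73
eef_pos: [666.5, 195.6, 215.0]
ee_rot: [-0.075, 0.08, 0.704, -0.702]
force: [0.5, 0.1, 1.8]
grip_width: 0.001
t 4.73 pos [666.5 195.6 215. ] F [0.5 0.1 1.8] T [-0.   -0.11 -0.01] g 0.1 j [0.12 0.72 0.91 0.   1.5  1.91]
R [[-0.976, 0.008, -0.218], [0.218, 0.001, -0.976], [-0.008, -1.0, -0.003]]
```

View pics/s4.png

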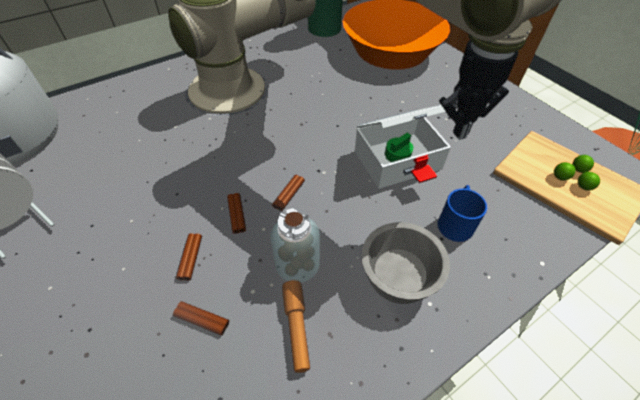

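View pics/w4.png

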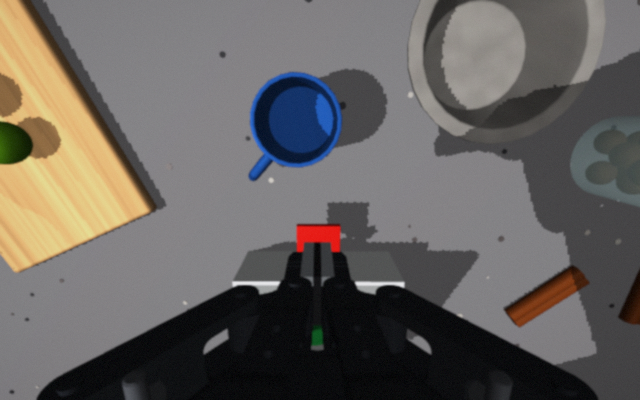

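The lid is up half-way, with its edge at about (380-445,105-122) in the scene view. The cap is inside at (400,147) and stands upright. Now I'll push the lid back with the closed fingers at z≈175.

```bash
python3 -m handwheel '[{"grip":0,"tx":15,"ty":34,"tz":0,"wx":0,"wy":0,"wz":0},{"grip":0,"tx":38,"ty":0,"tz":0,"wx":0,"wy":0,"wz":0},{"grip":0,"tx":38,"ty":0,"tz":0,"wx":0,"wy":0,"wz":0},{"grip":0,"tx":30,"ty":0,"tz":0,"wx":0,"wy":0,"wz":0},{"grip":0,"tx":15,"ty":0,"tz":0,"wx":0,"wy":0,"wz":0},{"grip":0,"tx":10,"ty":0,"tz":0,"wx":0,"wy":0,"wz":0},{"grip":0,"tx":10,"ty":0,"tz":0,"wx":0,"wy":0,"wz":0},{"grip":0,"tx":10,"ty":0,"tz":0,"wx":0,"wy":0,"wz":0}]'
python3 - <<'E'
from h import *
s,R=st(); p=np.array(s['eef_pos'][:2])-C; print(p@ex,p@ey); c=cap('scene','s5')
E
```

```text
time_s: 5.5
eef_pos: [503.2, 231.5, 173.9]
ee_rot: [-0.077, 0.078, 0.703, -0.703]
force: [8.4, -0.9, 19.6]
grip_width: -0.001
t 5.5 pos [503.2 231.5 173.9] F [ 8.4 -0.9 19.6] T [-0.26 -0.78 -0.02] g -0.0 j [ 0.22  0.42  1.49 -0.    1.22  2.01]
R [[-0.976, 0.001, -0.218], [0.218, -0.0, -0.976], [-0.001, -1.0, -0.0]]
3.3401264270719206 -0.015410012541634967
```

View pics/s5.png

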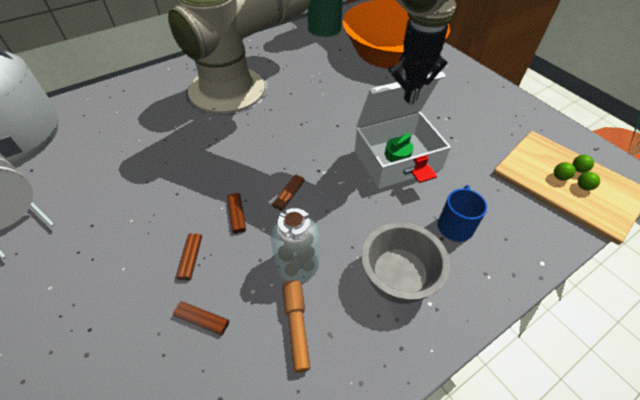

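Upward force is 20 N, so the lid edge seems to bear up on the finger knuckles. I'll raise the tool a little before continuing.

```bash
python3 -m handwheel '[{"grip":0,"tx":-3,"ty":-12,"tz":0,"wx":0,"wy":0,"wz":0},{"grip":0,"tx":0,"ty":-8,"tz":0,"wx":0,"wy":0,"wz":0},{"grip":0,"tx":10,"ty":0,"tz":0,"wx":0,"wy":0,"wz":0},{"grip":0,"tx":10,"ty":0,"tz":0,"wx":0,"wy":0,"wz":0},{"grip":0,"tx":10,"ty":0,"tz":0,"wx":0,"wy":0,"wz":0}]'
python3 - <<'E'
from h import *
s,R=st(); p=np.array(s['eef_pos'][:2])-C; print(p@ex,p@ey)
E
```

```text
time_s: 5.97
eef_pos: [475.9, 237.4, 193.3]
ee_rot: [0.078, -0.077, -0.703, 0.703]
force: [0.9, -0.3, 0.5]
grip_width: 0.002
t 5.97 pos [475.9 237.4 193.3] F [ 0.9 -0.3  0.5] T [-0.06 -0.09 -0.  ] g 0.2 j [0.24 0.36 1.53 0.   1.25 2.03]
R [[-0.976, -0.002, -0.219], [0.219, -0.0, -0.976], [0.002, -1.0, 0.001]]
31.321502745031413 0.26848680055164215
```

```bash
python3 -m handwheel '[{"grip":0,"tx":10,"ty":0,"tz":0,"wx":0,"wy":0,"wz":0},{"grip":0,"tx":10,"ty":0,"tz":0,"wx":0,"wy":0,"wz":0},{"grip":0,"tx":8,"ty":0,"tz":0,"wx":0,"wy":0,"wz":0},{"grip":0,"tx":4,"ty":0,"tz":0,"wx":0,"wy":0,"wz":0},{"grip":0,"tx":0,"ty":0,"tz":0,"wx":0,"wy":0,"wz":0}]'
python3 - <<'E'
from h import *
s,R=st(); p=np.array(s['eef_pos'][:2])-C; print(p@ex,p@ey); c=cap('scene','s6')
E
```

```text
time_s: 6.38
eef_pos: [445.0, 244.7, 194.4]
ee_rot: [-0.078, 0.077, 0.703, -0.703]
force: [0.1, -0.3, -0.3]
grip_width: 0.0
t 6.38 pos [445.  244.7 194.4] F [ 0.1 -0.3 -0.3] T [ 0.    0.06 -0.  ] g 0.0 j [0.27 0.31 1.6  0.   1.23 2.06]
R [[-0.976, -0.0, -0.218], [0.218, 0.0, -0.976], [0.0, -1.0, -0.0]]
63.093411622653996 -0.042218410993451694
```

View pics/s6.png

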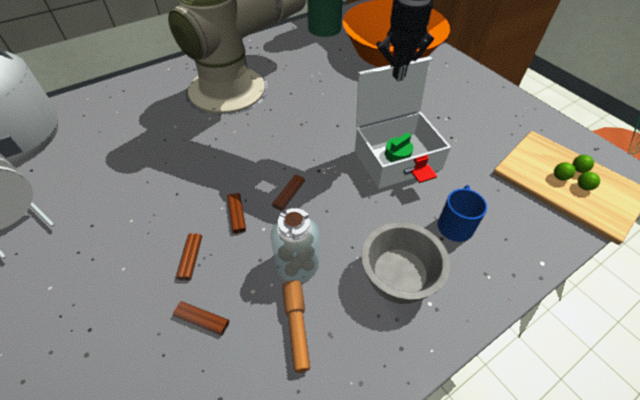

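```bash
python3 -m handwheel '[{"grip":0,"tx":4,"ty":0,"tz":0,"wx":0,"wy":0,"wz":0},{"grip":0,"tx":3,"ty":0,"tz":0,"wx":0,"wy":0,"wz":0},{"grip":0,"tx":0,"ty":0,"tz":0,"wx":0,"wy":0,"wz":0}]'
python3 -m handwheel '[{"grip":0,"tx":3,"ty":0,"tz":0,"wx":0,"wy":0,"wz":0},{"grip":0,"tx":2,"ty":0,"tz":0,"wx":0,"wy":0,"wz":0},{"grip":0,"tx":0,"ty":0,"tz":0,"wx":0,"wy":0,"wz":0}]'
```

```text
time_s: 6.68
eef_pos: [440.5, 245.5, 194.4]
ee_rot: [-0.076, 0.079, 0.703, -0.703]
force: [8.1, -2.0, -3.8]
grip_width: 0.003
time_s: 6.93
eef_pos: [439.6, 245.7, 194.7]
ee_rot: [-0.073, 0.083, 0.703, -0.703]
force: [31.3, -6.2, -13.7]
grip_width: 0.001
```

At the stop: 31 N at the end, no further motion. I'll back off and look at the cap from above.

```bash
python3 -m handwheel '[{"grip":0,"tx":-12,"ty":0,"tz":0,"wx":0,"wy":0,"wz":0},{"grip":0,"tx":-33,"ty":0,"tz":0,"wx":0,"wy":0,"wz":0},{"grip":60,"tx":-35,"ty":-20,"tz":0,"wx":0,"wy":0,"wz":0},{"grip":60,"tx":0,"ty":-20,"tz":0,"wx":0,"wy":0,"wz":0},{"grip":60,"tx":0,"ty":0,"tz":0,"wx":0,"wy":0,"wz":0},{"grip":60,"tx":0,"ty":0,"tz":0,"wx":0,"wy":0,"wz":0}]'
python3 - <<'E'
from h import *
s,R=st(); p=np.array(s['eef_pos'][:2])-C; print(p@ex,p@ey); c=cap('scene','s7'); c=cap('wrist','w7'); c=cap('top','t7')
E
```

```text
time_s: 7.43
eef_pos: [512.4, 229.5, 234.6]
ee_rot: [-0.078, 0.078, 0.703, -0.703]
force: [-0.5, -1.0, -0.8]
grip_width: 0.561
t 7.43 pos [512.4 229.5 234.6] F [-0.5 -1.  -0.8] T [-0.03  0.01  0.03] g 47.9 j [0.21 0.39 1.38 0.   1.37 2.  ]
R [[-0.976, 0.001, -0.219], [0.219, 0.0, -0.976], [-0.001, -1.0, -0.001]]
-6.050769446754291 -0.10085395581661992
```

View pics/w7.png

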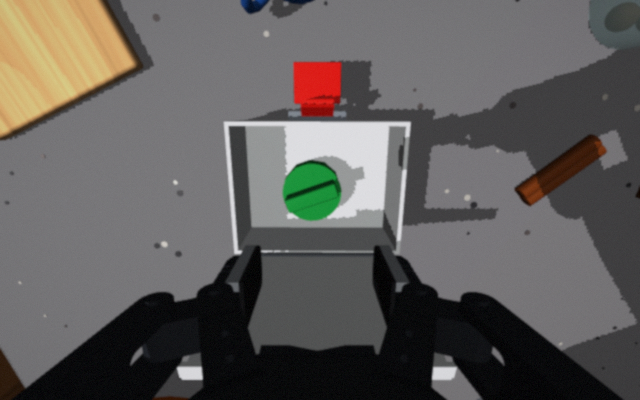

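View pics/s7.png

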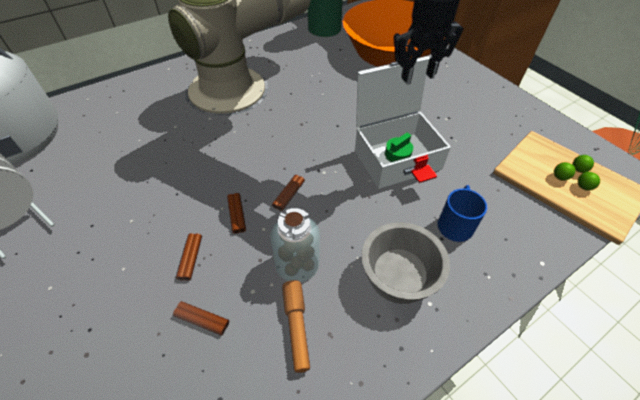

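View pics/t7.png

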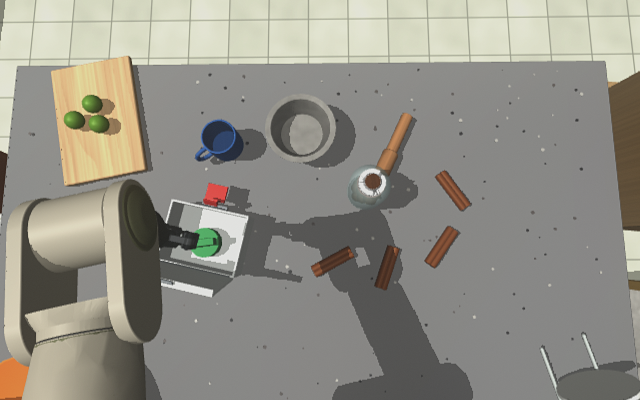

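The wrist view shows the cap's disk at about (312,191) with its wing bar running (286,196)-(338,184), and the lid fully open. I'll zoom and measure.

Run:
```python
from h import *
c=load('w7'); p=c['pixels']
cv2.imwrite('pics/z7.png',cv2.resize(p[150:230,270:355,::-1],None,fx=7,fy=7,interpolation=cv2.INTER_CUBIC))
hsv=cv2.cvtColor(p,cv2.COLOR_RGB2HSV)
m=((abs(hsv[...,0].astype(int)-65)<18)&(hsv[...,1]>110)&(hsv[...,2]>40)).astype(np.uint8)
m[:, :200]=0
k=max(cv2.findContours(m,cv2.RETR_EXTERNAL,cv2.CHAIN_APPROX_NONE)[0],key=cv2.contourArea)
print(cv2.minEnclosingCircle(k),k[:,0].min(0),k[:,0].max(0))
```

```text
((310.8932189941406, 190.4660186767578), 30.016035079956055) [283 161] [340 220]
```

View pics/z7.png

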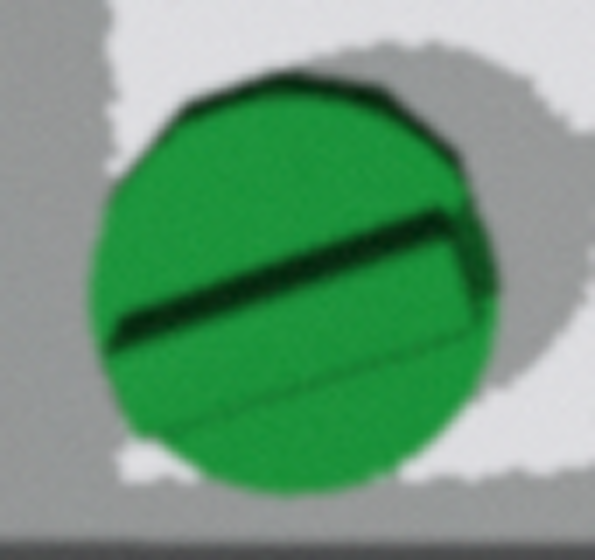

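Run:
```python
from h import *
c=load('w7')
P=[]
for zx,zy in((112,350),(450,232),(478,325),(150,438)):
    X=onz(c,270+zx/7-.43,150+zy/7-.43,61); P.append(X[:2]); print(X.round(1))
P=np.array(P); print('c',P.mean(0), 'len',np.linalg.norm(P[1]-P[0]),np.linalg.norm(P[2]-P[3]),'wid',np.linalg.norm(P[1]-P[2]))
for a,b in((0,1),(3,2)):
    d=P[b]-P[a]; print('bar ang',np.degrees(np.arctan2(d[1],d[0])))
# skirt-circle at 35: visible disk rim
X=onz(c,270+(95+497)/14-.43,150+(100+495)/14-.43,35); print('skirt top centre',X); q=X[:2]-C; print('tub',q@ex,q@ey)
```

```text
[502.6 266.4  61. ]
[509.4 212.2  61. ]
[494.3 211.   61. ]
[487.6 264.1  61. ]
c [498.48964616 238.4261683 ] len 54.56038208580685 53.52234935739104 wid 15.148719177605063
bar ang -82.88488349147629
bar ang -82.8709046444709
skirt top centre [498.20999931 238.98333558  35.        ]
tub 9.913369830212531 -6.2491340350603455
```

Run:
```python
from h import *
c=load('s3')
for z in range(48,400,25): print(z,proj(c,[622,205,z]).round())
p=c['pixels']; cv2.imwrite('pics/z3.png',cv2.resize(p[0:200,330:530,::-1],None,fx=3,fy=3,interpolation=cv2.INTER_CUBIC))
```

```text
48 [426. 179.]
73 [429. 171.]
98 [431. 163.]
123 [434. 155.]
148 [437. 146.]
173 [440. 137.]
198 [443. 128.]
223 [447. 118.]
248 [450. 107.]
273 [454.  96.]
298 [458.  84.]
323 [462.  71.]
348 [467.  57.]
373 [472.  43.]
398 [477.  28.]
```

View pics/z3.png

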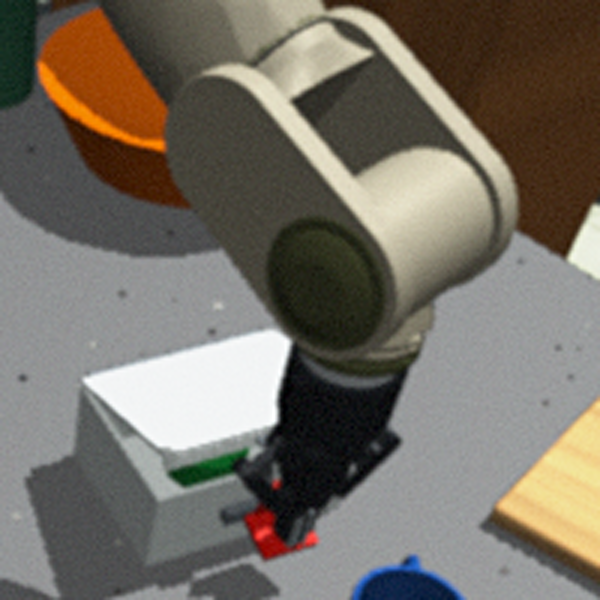

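Wrist geometry leaves about 30 mm over the open lid. I'll turn to the bar's line (tool x at -82.9°), centre over the cap and check again.

```bash
python3 -m handwheel '[{"grip":45,"tx":0,"ty":0,"tz":0,"wx":0,"wy":-0.12,"wz":0},{"grip":45,"tx":0,"ty":0,"tz":0,"wx":0,"wy":-0.12,"wz":0},{"grip":45,"tx":0,"ty":0,"tz":0,"wx":0,"wy":-0.12,"wz":0},{"grip":45,"tx":0,"ty":0,"tz":0,"wx":0,"wy":-0.12,"wz":0},{"grip":45,"tx":0,"ty":0,"tz":0,"wx":0,"wy":-0.12,"wz":0},{"grip":45,"tx":0,"ty":0,"tz":0,"wx":0,"wy":-0.12,"wz":0},{"grip":45,"tx":0,"ty":0,"tz":0,"wx":0,"wy":-0.12,"wz":0},{"grip":45,"tx":0,"ty":0,"tz":0,"wx":0,"wy":-0.12,"wz":0},{"grip":45,"tx":0,"ty":0,"tz":0,"wx":0,"wy":-0.12,"wz":0},{"grip":45,"tx":0,"ty":0,"tz":0,"wx":0,"wy":-0.12,"wz":0}]' 60
python3 -m handwheel '[{"grip":45,"tx":0,"ty":0,"tz":0,"wx":0,"wy":-0.12,"wz":0},{"grip":45,"tx":0,"ty":0,"tz":0,"wx":0,"wy":-0.12,"wz":0},{"grip":45,"tx":0,"ty":0,"tz":0,"wx":0,"wy":-0.12,"wz":0},{"grip":45,"tx":0,"ty":0,"tz":0,"wx":0,"wy":-0.12,"wz":0},{"grip":45,"tx":0,"ty":0,"tz":0,"wx":0,"wy":-0.12,"wz":0},{"grip":45,"tx":0,"ty":0,"tz":0,"wx":0,"wy":-0.117,"wz":0},{"grip":45,"tx":-10.9,"ty":0,"tz":-12.8,"wx":0,"wy":0,"wz":0},{"grip":45,"tx":0,"ty":35,"tz":0,"wx":0,"wy":0,"wz":0},{"grip":45,"tx":0,"ty":35,"tz":0,"wx":0,"wy":0,"wz":0},{"grip":45,"tx":0,"ty":0,"tz":0,"wx":0,"wy":0,"wz":0}]'
python3 - <<'E'
from h import *
go(498.4,238.7,38,-82.9); c=cap('wrist','w8')
E
```

```text
time_s: 8.42
eef_pos: [511.5, 229.7, 233.6]
ee_rot: [0.334, -0.335, 0.623, -0.623]
force: [0.7, -0.1, -0.5]
grip_width: 0.53
time_s: 9.25
eef_pos: [494.4, 238.2, 158.1]
ee_rot: [-0.527, 0.534, -0.47, 0.465]
force: [-0.0, -1.2, -1.3]
grip_width: 0.524
t 9.25 pos [494.4 238.2 158.1] F [-0.  -1.2 -1.3] T [-0.02  0.06  0.01] g 44.8 j [ 0.24  0.44  1.52 -0.    1.2   0.11]
R [[0.126, -0.011, 0.992], [-0.992, -0.003, 0.126], [0.001, -1.0, -0.012]]
SHIFT [ -0.2 120.    5.4] rows 4 each [-0.  30.   1.3]
TURN [0.012 0.003 0.001] rows 1 each [0.0117 0.0027 0.0013] j6->~ 18
```

View pics/w8.png

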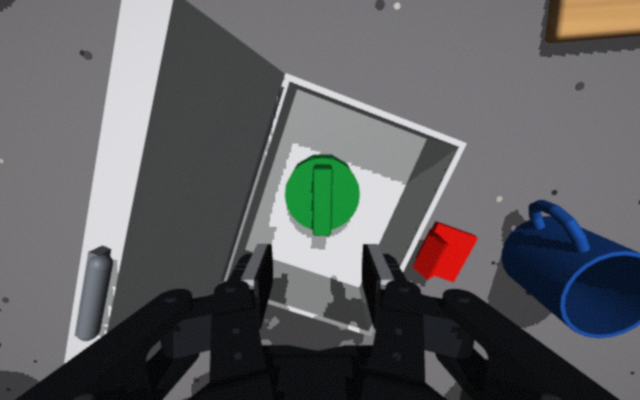

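The bar is now vertical in the image at (313-331, 167-236), between the fingers. I'll check the centre and go down.

Run:
```python
from h import *
c=load('w8'); p=c['pixels']; cv2.imwrite('pics/z8.png',cv2.resize(p[145:250,270:375,::-1],None,fx=5,fy=5,interpolation=cv2.INTER_CUBIC))
for q in((322,170),(322,236),(313,200),(332,200)): print(onz(c,*q,61).round(1))
cap('wrist','w8b'); go(498.4,238.7,38,-82.9)
```

```text
[493.7 267.3  61. ]
[501.  211.8  61. ]
[489.7 242.   61. ]
[505. 244.  61.]
t 9.35 pos [497.6 238.8 164.3] F [ 0.9 -0.1  0.4] T [-0.01 -0.    0.01] g 45.0 j [ 0.24  0.43  1.51 -0.    1.2   0.11]
R [[0.126, -0.002, 0.992], [-0.992, -0.0, 0.126], [0.0, -1.0, -0.002]]
SHIFT [1.000e-01 1.263e+02 1.000e+00] rows 4 each [ 0.  31.6  0.2]
TURN [0.002 0.002 0.   ] rows 1 each [0.0019 0.0023 0.0002] j6->~ 18
```

View pics/z8.png

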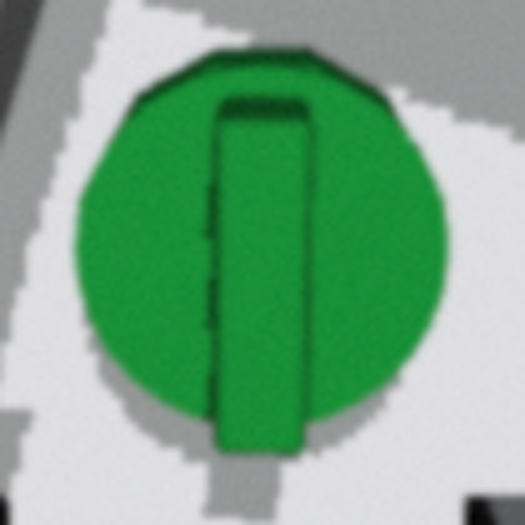

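```bash
python3 -m handwheel '[{"grip":45,"tx":0,"ty":32,"tz":0,"wx":0,"wy":0,"wz":0},{"grip":45,"tx":0,"ty":32,"tz":0,"wx":0,"wy":0,"wz":0},{"grip":45,"tx":0,"ty":32,"tz":0,"wx":0,"wy":0,"wz":0},{"grip":45,"tx":0,"ty":18,"tz":0,"wx":0,"wy":0,"wz":0},{"grip":45,"tx":0,"ty":10,"tz":0,"wx":0,"wy":0,"wz":0},{"grip":45,"tx":0,"ty":0,"tz":0,"wx":0,"wy":0,"wz":0},{"grip":10,"tx":0,"ty":0,"tz":0,"wx":0,"wy":0,"wz":0},{"grip":10,"tx":0,"ty":0,"tz":0,"wx":0,"wy":0,"wz":0},{"grip":10,"tx":0,"ty":0,"tz":0,"wx":0,"wy":0,"wz":0},{"grip":10,"tx":0,"ty":0,"tz":0,"wx":0,"wy":0,"wz":0}]' 60
python3 -m handwheel '[{"grip":10,"tx":0,"ty":0,"tz":0,"wx":0,"wy":0,"wz":0},{"grip":10,"tx":0,"ty":0,"tz":0,"wx":0,"wy":0,"wz":0},{"grip":10,"tx":0,"ty":0,"tz":0,"wx":0,"wy":0,"wz":0}]'
python3 -c "
from h import *
st()"
```

```text
time_s: 10.18
eef_pos: [499.0, 239.1, 42.1]
ee_rot: [0.531, -0.53, 0.467, -0.468]
force: [-0.6, -0.3, 6.6]
grip_width: 0.173
time_s: 10.43
eef_pos: [499.0, 239.1, 42.1]
ee_rot: [0.531, -0.53, 0.467, -0.468]
force: [-0.7, -0.4, 7.0]
grip_width: 0.172
t 10.43 pos [499.  239.1  42.1] F [-0.7 -0.4  7. ] T [-0.07  0.24 -0.01] g 14.7 j [0.23 0.59 1.62 0.   0.93 0.11]
R [[0.126, 0.003, 0.992], [-0.992, 0.001, 0.126], [-0.0, -1.0, 0.003]]
```

Cap gripped (14.7 mm opening on the 16 mm bar, fingertips on the skirt: cap_center is about 9 mm below TCP). Before moving, I'll measure the jar's notches from the earlier pictures by unwrapping the collar ring.

Run:
```python
from h import *
# neck axis: bright ring outline (collar 55 across, top z=150) in both views
for n,(u0,v0) in(('top0',(372.6,182)),('scene0',(293,222))):
    c=load(n); p=c['pixels']; g=cv2.cvtColor(p,cv2.COLOR_RGB2GRAY)
    hsv=cv2.cvtColor(p,cv2.COLOR_RGB2HSV)
    m=((hsv[...,1]<25)&(hsv[...,2]>150)).astype(np.uint8); 
    w=np.zeros_like(m); w[int(v0)-28:int(v0)+28,int(u0)-28:int(u0)+28]=1
    m=cv2.morphologyEx(m*w,cv2.MORPH_CLOSE,np.ones((3,3)))
    k=max(cv2.findContours(m,cv2.RETR_EXTERNAL,cv2.CHAIN_APPROX_NONE)[0],key=cv2.contourArea)
    h=cv2.convexHull(k)[:,0]
    P=np.array([onz(c,*q,150)[:2] for q in h],np.float32)
    print(n,'ring circle @150',cv2.minEnclosingCircle(P))
    # brown top of plug z=156
    mb=((hsv[...,1]>80)&(hsv[...,2]<140)&((hsv[...,0]<15)|(hsv[...,0]>170))).astype(np.uint8)*w
    k=max(cv2.findContours(mb,cv2.RETR_EXTERNAL,cv2.CHAIN_APPROX_NONE)[0],key=cv2.contourArea)
    P=np.array([onz(c,*q[0],156)[:2] for q in k],np.float32); print(' brown @156',cv2.minEnclosingCircle(P),cv2.minAreaRect(P))
```

```text
top0 ring circle @150 ((618.2005004882812, -133.6473846435547), 31.862586975097656)
 brown @156 ((617.9450073242188, -138.1792755126953), 15.140124320983887) ((617.515625, -137.43222045898438), (28.317501068115234, 28.78392791748047), 88.6949234008789)
scene0 ring circle @150 ((617.4327392578125, -138.614013671875), 73.69340515136719)
 brown @156 ((618.793701171875, -139.40155029296875), 15.247822761535645) ((619.2929077148438, -139.60458374023438), (29.420454025268555, 25.519182205200195), 56.144012451171875)
```

Run:
```python
from h import *
rows=[]
for n,ctr in(('top0',(617.6,-138)),('scene0',(618.5,-139))):
    c=load(n); g=c['pixels']
    A=np.arange(0,360,.5); Rr=np.arange(16,34,.25)
    M=np.array([[proj(c,[ctr[0]+r*np.cos(np.radians(a)),ctr[1]+r*np.sin(np.radians(a)),150]) for a in A] for r in Rr],np.float32)
    im=cv2.remap(g,M[...,0],M[...,1],cv2.INTER_CUBIC); rows.append(cv2.resize(im,(720,216)))
    pr=cv2.cvtColor(im[24:44],cv2.COLOR_RGB2GRAY).mean(0)  # r 22..27
    print(n,[(int(A[i]),int(pr[i:i+10].mean())) for i in range(0,720,10)])
cv2.imwrite('pics/unw.png',np.vstack(rows)[:,:,::-1])
```

```text
top0 [(0, 208), (5, 205), (10, 207), (15, 206), (20, 206), (25, 205), (30, 207), (35, 206), (40, 207), (45, 206), (50, 208), (55, 204), (60, 197), (65, 205), (70, 208), (75, 210), (80, 212), (85, 191), (90, 172), (95, 205), (100, 209), (105, 208), (110, 208), (115, 206), (120, 208), (125, 207), (130, 208), (135, 207), (140, 208), (145, 206), (150, 208), (155, 210), (160, 208), (165, 205), (170, 208), (175, 203), (180, 155), (185, 129), (190, 177), (195, 154), (200, 148), (205, 205), (210, 168), (215, 196), (220, 211), (225, 209), (230, 210), (235, 212), (240, 207), (245, 209), (250, 209), (255, 209), (260, 208), (265, 207), (270, 212), (275, 212), (280, 209), (285, 210), (290, 210), (295, 206), (300, 176), (305, 129), (310, 113), (315, 124), (320, 175), (325, 213), (330, 207), (335, 205), (340, 206), (345, 206), (350, 209), (355, 209)]
scene0 [(0, 237), (5, 236), (10, 237), (15, 236), (20, 234), (25, 235), (30, 236), (35, 237), (40, 235), (45, 235), (50, 236), (55, 237), (60, 232), (65, 188), (70, 126), (75, 97), (80, 131), (85, 202), (90, 237), (95, 238), (100, 236), (105, 237), (110, 237), (115, 237), (120, 235), (125, 237), (130, 238), (135, 237), (140, 235), (145, 234), (150, 235), (155, 238), (160, 238), (165, 235), (170, 238), (175, 231), (180, 188), (185, 152), (190, 159), (195, 202), (200, 226), (205, 176), (210, 168), (215, 225), (220, 241), (225, 238), (230, 238), (235, 239), (240, 239), (245, 239), (250, 238), (255, 240), (260, 239), (265, 238), (270, 240), (275, 240), (280, 240), (285, 238), (290, 241), (295, 233), (300, 178), (305, 128), (310, 115), (315, 141), (320, 196), (325, 217), (330, 230), (335, 237), (340, 240), (345, 238), (350, 238), (355, 236)]
```

View pics/unw.png

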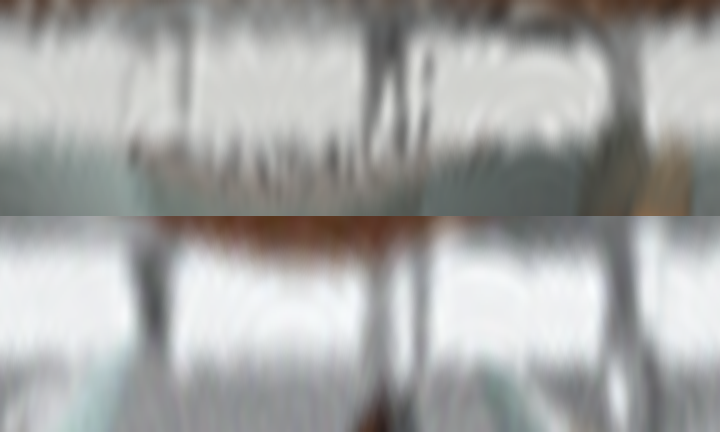

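Notches sit at ≈73° (mod 120) in both views, neck axis ≈(618,-138.5). If the tool x (bar) is put at -75°, a lug rests on an arc whichever way round the cap is. Next I'll lift and carry it.

```bash
python3 -m handwheel '[{"grip":10,"tx":0,"ty":-15,"tz":0,"wx":0,"wy":0,"wz":0},{"grip":10,"tx":0,"ty":-30,"tz":0,"wx":0,"wy":0,"wz":0},{"grip":10,"tx":0,"ty":-40,"tz":0,"wx":0,"wy":0,"wz":0},{"grip":10,"tx":0,"ty":-40,"tz":0,"wx":0,"wy":0,"wz":0},{"grip":10,"tx":0,"ty":-40,"tz":0,"wx":0,"wy":0,"wz":0},{"grip":10,"tx":0,"ty":-40,"tz":0,"wx":0,"wy":0,"wz":0},{"grip":10,"tx":0,"ty":0,"tz":0,"wx":0,"wy":0,"wz":0}]'
python3 - <<'E'
from h import *
go(618,-138.5,None,-75); c=cap('scene','s9')
E
```

```text
time_s: 11.02
eef_pos: [500.2, 239.5, 254.2]
ee_rot: [0.535, -0.526, 0.465, -0.47]
force: [0.1, 0.5, -0.2]
grip_width: 0.17
t 11.02 pos [500.2 239.5 254.2] F [ 0.1  0.5 -0.2] T [ 0.01 -0.03 -0.04] g 14.5 j [0.24 0.36 1.38 0.   1.39 0.11]
R [[0.126, 0.014, 0.992], [-0.992, 0.003, 0.126], [-0.002, -1.0, 0.014]]
SHIFT [3.898e+02 3.000e-01 6.930e+01] rows 11 each [35.4  0.   6.3]
TURN [-0.014 -0.135 -0.001] rows 2 each [-0.0071 -0.0677 -0.0004] j6->~ -28
```

View pics/s9.png

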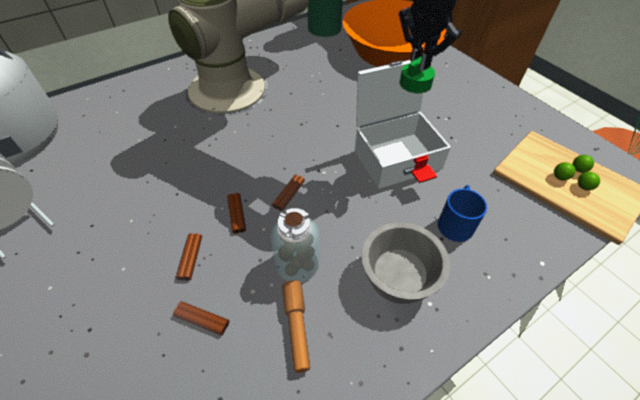

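The cap hangs level in the gripper at (418,76), and the tub is empty. I'll carry it to the jar.

```bash
python3 -m handwheel '[{"grip":10,"tx":35.4,"ty":0,"tz":6.3,"wx":0,"wy":0,"wz":0},{"grip":10,"tx":35.4,"ty":0,"tz":6.3,"wx":0,"wy":0,"wz":0},{"grip":10,"tx":35.4,"ty":0,"tz":6.3,"wx":0,"wy":0,"wz":0},{"grip":10,"tx":35.4,"ty":0,"tz":6.3,"wx":0,"wy":0,"wz":0},{"grip":10,"tx":35.4,"ty":0,"tz":6.3,"wx":0,"wy":0,"wz":0},{"grip":10,"tx":35.4,"ty":0,"tz":6.3,"wx":0,"wy":0,"wz":0},{"grip":10,"tx":35.4,"ty":0,"tz":6.3,"wx":0,"wy":0,"wz":0},{"grip":10,"tx":35.4,"ty":0,"tz":6.3,"wx":0,"wy":0,"wz":0},{"grip":10,"tx":35.4,"ty":0,"tz":6.3,"wx":0,"wy":0,"wz":0},{"grip":10,"tx":35.4,"ty":0,"tz":6.3,"wx":0,"wy":0,"wz":0}]'
python3 -m handwheel '[{"grip":10,"tx":35.4,"ty":0,"tz":6.3,"wx":0,"wy":0,"wz":0},{"grip":10,"tx":0,"ty":0,"tz":0,"wx":0,"wy":-0.067,"wz":0},{"grip":10,"tx":0,"ty":0,"tz":0,"wx":0,"wy":-0.067,"wz":0},{"grip":10,"tx":0,"ty":0,"tz":0,"wx":0,"wy":0,"wz":0},{"grip":10,"tx":0,"ty":0,"tz":0,"wx":0,"wy":0,"wz":0}]'
python3 - <<'E'
from h import *
go(618,-138.5,208,-75); c=cap('scene','s10'); c=cap('top','t10');c=cap('wrist','w10')
E
```

```text
time_s: 11.9
eef_pos: [604.8, -106.1, 244.1]
ee_rot: [-0.53, 0.531, -0.468, 0.467]
force: [0.8, 0.2, -1.4]
grip_width: 0.174
time_s: 12.32
eef_pos: [615.5, -138.6, 244.4]
ee_rot: [-0.56, 0.56, -0.432, 0.431]
force: [-0.3, -0.2, -2.1]
grip_width: 0.174
t 12.32 pos [ 615.5 -138.6  244.4] F [-0.3 -0.2 -2.1] T [-0.01 -0.   -0.01] g 14.8 j [-0.41  0.55  1.12  0.    1.48 -0.67]
R [[0.255, -0.002, 0.967], [-0.967, 0.001, 0.255], [-0.001, -1.0, -0.001]]
SHIFT [ 0.6 36.4  2.5] rows 1 each [ 0.6 36.4  2.5]
TURN [ 0.001 -0.004 -0.001] rows 1 each [ 0.0013 -0.0036 -0.0011] j6->~ -28
```

View pics/s10.png

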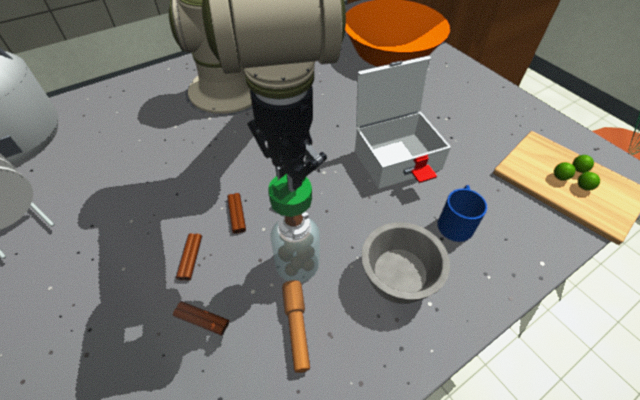

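View pics/w10.png

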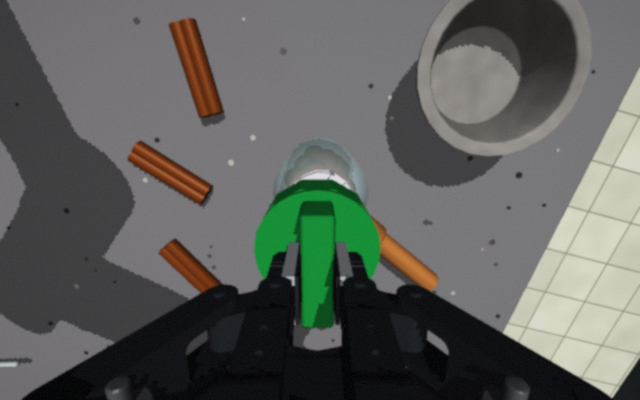

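Run:
```python
from h import *
for n in('s10','w10'):
    c=load(n); hsv=cv2.cvtColor(c['pixels'],cv2.COLOR_RGB2HSV)
    m=((abs(hsv[...,0].astype(int)-65)<18)&(hsv[...,1]>110)&(hsv[...,2]>30)).astype(np.uint8); m[:, 480:]=0
    k=max(cv2.findContours(m,cv2.RETR_EXTERNAL,cv2.CHAIN_APPROX_NONE)[0],key=cv2.contourArea)
    print(n,k[:,0].min(0),k[:,0].max(0))
    # predicted skirt extents if cap axis is at TCP
    for dx,dy in((0,0),):
        pts=[]
        for z in(206,236):
            for a in np.arange(0,360,5): pts.append(proj(c,[615.5+dx+34*np.cos(np.radians(a)),-138.6+dy+34*np.sin(np.radians(a)),z]))
        pts=np.array(pts); print(' pred',pts.min(0).round(1),pts.max(0).round(1))
```

```text
s10 [269 173] [311 216]
 pred [268.4 171.2] [312.1 215.9]
w10 [254 180] [379 327]
 pred [253.3 178.9] [379.6 306.8]
```

The cap is centred on the TCP to within 1 mm in both views. I'll lower it to just above the thread.

```bash
python3 -m handwheel '[{"grip":10,"tx":0.6,"ty":26,"tz":2.5,"wx":0,"wy":0,"wz":0},{"grip":10,"tx":0,"ty":20,"tz":0,"wx":0,"wy":0,"wz":0},{"grip":10,"tx":0,"ty":6,"tz":0,"wx":0,"wy":0,"wz":0},{"grip":10,"tx":0,"ty":0,"tz":0,"wx":0,"wy":0,"wz":0},{"grip":10,"tx":0,"ty":0,"tz":0,"wx":0,"wy":0,"wz":0}]'
python3 - <<'E'
from h import *
go(618,-138.5,None,-75); c=cap('scene','s11')
cv2.imwrite('pics/s11z.png',cv2.resize(c['pixels'][150:300,220:370,::-1],None,fx=4,fy=4,interpolation=cv2.INTER_CUBIC))
E
```

```text
time_s: 12.88
eef_pos: [618.6, -138.8, 194.3]
ee_rot: [0.561, -0.56, 0.431, -0.431]
force: [-0.2, -0.5, -0.3]
grip_width: 0.17
t 12.88 pos [ 618.6 -138.8  194.3] F [-0.2 -0.5 -0.3] T [0.01 0.   0.02] g 14.5 j [-0.41  0.58  1.19 -0.    1.37 -0.67]
R [[0.257, 0.001, 0.966], [-0.966, -0.0, 0.257], [0.001, -1.0, 0.001]]
SHIFT [-0.4 -0.  -0.5] rows 1 each [-0.4 -0.  -0.5]
TURN [-0.001 -0.002  0.001] rows 1 each [-0.0008 -0.0019  0.0006] j6->~ -28
```

View pics/s11z.png

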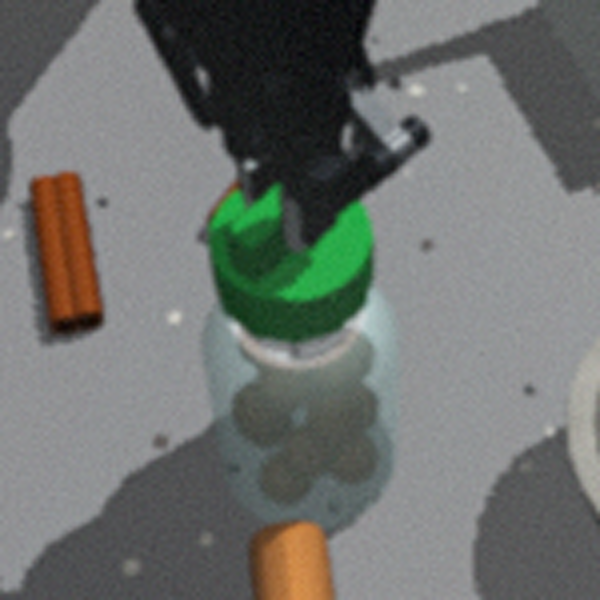

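Centred over the neck. Lowering in small steps until it rests.

```bash
python3 -m handwheel '[{"grip":10,"tx":0,"ty":2,"tz":0,"wx":0,"wy":0,"wz":0},{"grip":10,"tx":0,"ty":2,"tz":0,"wx":0,"wy":0,"wz":0},{"grip":10,"tx":0,"ty":0,"tz":0,"wx":0,"wy":0,"wz":0}]'
python3 -m handwheel '[{"grip":10,"tx":0,"ty":2,"tz":0,"wx":0,"wy":0,"wz":0},{"grip":10,"tx":0,"ty":0,"tz":0,"wx":0,"wy":0,"wz":0}]'
python3 -m handwheel '[{"grip":10,"tx":0,"ty":1.5,"tz":0,"wx":0,"wy":0,"wz":0},{"grip":10,"tx":0,"ty":0,"tz":0,"wx":0,"wy":0,"wz":0}]'
python3 -m handwheel '[{"grip":10,"tx":0,"ty":1.5,"tz":0,"wx":0,"wy":0,"wz":0},{"grip":10,"tx":0,"ty":0,"tz":0,"wx":0,"wy":0,"wz":0}]'
```

```text
time_s: 13.18
eef_pos: [618.4, -138.8, 189.4]
ee_rot: [0.561, -0.561, 0.431, -0.431]
force: [0.3, 0.1, -1.5]
grip_width: 0.172
time_s: 13.35
eef_pos: [618.5, -138.9, 187.4]
ee_rot: [0.561, -0.561, 0.431, -0.431]
force: [-0.0, -0.3, -0.3]
grip_width: 0.174
time_s: 13.52
eef_pos: [618.6, -138.9, 187.1]
ee_rot: [0.561, -0.56, 0.43, -0.432]
force: [-2.3, 0.4, 6.1]
grip_width: 0.17
time_s: 13.68
eef_pos: [618.7, -139.0, 186.9]
ee_rot: [0.561, -0.56, 0.43, -0.432]
force: [-5.0, 1.5, 12.3]
grip_width: 0.172
```

It rests at TCP 187, as expected for the lugs on the arcs. I'll now turn it backwards (counter-clockwise) under about 10 N, watching height.

```bash
python3 -m handwheel '[{"grip":10,"tx":0,"ty":0,"tz":-1,"wx":0,"wy":-0.06,"wz":0},{"grip":10,"tx":0,"ty":0,"tz":0,"wx":0,"wy":-0.06,"wz":0},{"grip":10,"tx":0,"ty":0,"tz":0,"wx":0,"wy":-0.06,"wz":0},{"grip":10,"tx":0,"ty":0,"tz":0,"wx":0,"wy":-0.06,"wz":0},{"grip":10,"tx":0,"ty":0,"tz":0,"wx":0,"wy":0,"wz":0}]'
python3 - <<'E'
from h import *
s,R=st(); print('yaw',np.degrees(np.arctan2(R[1,0],R[0,0])))
E
```

```text
time_s: 14.1
eef_pos: [618.6, -139.2, 187.0]
ee_rot: [0.609, -0.608, 0.358, -0.362]
force: [-0.8, 1.1, 12.4]
grip_width: 0.17
t 14.1 pos [ 618.6 -139.2  187. ] F [-0.8  1.1 12.4] T [ 0.27 -0.01  0.19] g 14.5 j [-0.41  0.59  1.21  0.    1.35 -0.91]
R [[0.482, 0.005, 0.876], [-0.876, -0.002, 0.482], [0.004, -1.0, 0.004]]
yaw -61.15800687826883
```

```bash
python3 -m handwheel '[{"grip":10,"tx":0,"ty":0,"tz":0,"wx":0,"wy":-0.05,"wz":0},{"grip":10,"tx":0,"ty":0,"tz":0,"wx":0,"wy":-0.05,"wz":0},{"grip":10,"tx":0,"ty":0,"tz":0,"wx":0,"wy":0,"wz":0}]'
python3 -m handwheel '[{"grip":10,"tx":0,"ty":0,"tz":0,"wx":0,"wy":-0.05,"wz":0},{"grip":10,"tx":0,"ty":0,"tz":0,"wx":0,"wy":-0.05,"wz":0},{"grip":10,"tx":0,"ty":0,"tz":0,"wx":0,"wy":0,"wz":0}]'
python3 -m handwheel '[{"grip":10,"tx":0,"ty":0,"tz":0,"wx":0,"wy":-0.05,"wz":0},{"grip":10,"tx":0,"ty":0,"tz":0,"wx":0,"wy":-0.05,"wz":0},{"grip":10,"tx":0,"ty":0,"tz":0,"wx":0,"wy":0,"wz":0}]'
python3 - <<'E'
from h import *
s,R=st(); print('yaw',np.degrees(np.arctan2(R[1,0],R[0,0])))
E
```

```text
time_s: 14.35
eef_pos: [618.6, -139.2, 187.0]
ee_rot: [0.626, -0.625, 0.327, -0.331]
force: [-0.4, 1.6, 11.2]
grip_width: 0.171
time_s: 14.6
eef_pos: [618.6, -139.2, 187.0]
ee_rot: [0.642, -0.641, 0.295, -0.299]
force: [0.4, 1.6, 10.3]
grip_width: 0.171
time_s: 14.85
eef_pos: [618.7, -139.2, 187.0]
ee_rot: [0.656, -0.655, 0.263, -0.267]
force: [1.3, 1.4, 10.6]
grip_width: 0.174
t 14.85 pos [ 618.7 -139.2  187. ] F [ 1.3  1.4 10.6] T [ 0.23 -0.1   0.19] g 14.9 j [-0.41  0.59  1.21  0.    1.35 -1.21]
R [[0.719, 0.006, 0.695], [-0.695, -0.001, 0.719], [0.005, -1.0, 0.003]]
yaw -44.006574173618006
```

No drop up to -44°, so it is the other lug orientation. I'll continue backwards.

```bash
python3 -m handwheel '[{"grip":10,"tx":0,"ty":0,"tz":0,"wx":0,"wy":-0.07,"wz":0},{"grip":10,"tx":0,"ty":0,"tz":0,"wx":0,"wy":-0.07,"wz":0},{"grip":10,"tx":0,"ty":0,"tz":0,"wx":0,"wy":-0.07,"wz":0},{"grip":10,"tx":0,"ty":0,"tz":0,"wx":0,"wy":-0.07,"wz":0},{"grip":10,"tx":0,"ty":0,"tz":0,"wx":0,"wy":-0.07,"wz":0},{"grip":10,"tx":0,"ty":0,"tz":0,"wx":0,"wy":-0.07,"wz":0},{"grip":10,"tx":0,"ty":0,"tz":0,"wx":0,"wy":-0.07,"wz":0},{"grip":10,"tx":0,"ty":0,"tz":0,"wx":0,"wy":0,"wz":0}]'
python3 -m handwheel '[{"grip":10,"tx":0,"ty":0,"tz":0,"wx":0,"wy":-0.05,"wz":0},{"grip":10,"tx":0,"ty":0,"tz":0,"wx":0,"wy":-0.05,"wz":0},{"grip":10,"tx":0,"ty":0,"tz":0,"wx":0,"wy":0,"wz":0}]'
python3 -m handwheel '[{"grip":10,"tx":0,"ty":0,"tz":0,"wx":0,"wy":-0.05,"wz":0},{"grip":10,"tx":0,"ty":0,"tz":0,"wx":0,"wy":-0.05,"wz":0},{"grip":10,"tx":0,"ty":0,"tz":0,"wx":0,"wy":0,"wz":0}]'
python3 - <<'E'
from h import *
s,R=st(); print('yaw',np.degrees(np.arctan2(R[1,0],R[0,0])))
E
```

```text
time_s: 15.52
eef_pos: [618.5, -139.2, 187.0]
ee_rot: [-0.7, 0.701, -0.096, 0.099]
force: [0.6, 1.4, 10.9]
grip_width: 0.169
time_s: 15.77
eef_pos: [618.6, -139.2, 186.9]
ee_rot: [-0.704, 0.705, -0.061, 0.065]
force: [1.1, 1.5, 10.1]
grip_width: 0.171
time_s: 16.02
eef_pos: [618.6, -139.0, 187.0]
ee_rot: [-0.706, 0.707, -0.026, 0.029]
force: [1.0, 1.6, 11.7]
grip_width: 0.171
t 16.02 pos [ 618.6 -139.   187. ] F [ 1.   1.6 11.7] T [ 0.46 -0.04  0.15] g 14.6 j [-0.41  0.59  1.21  0.    1.35 -1.9 ]
R [[0.997, 0.005, 0.078], [-0.078, -0.001, 0.997], [0.005, -1.0, -0.001]]
yaw -4.46688024883938
```

```bash
python3 -m handwheel '[{"grip":10,"tx":0,"ty":0,"tz":0,"wx":0,"wy":-0.05,"wz":0},{"grip":10,"tx":0,"ty":0,"tz":0,"wx":0,"wy":-0.05,"wz":0},{"grip":10,"tx":0,"ty":0,"tz":0,"wx":0,"wy":0,"wz":0}]'
python3 -m handwheel '[{"grip":10,"tx":0,"ty":0,"tz":0,"wx":0,"wy":-0.05,"wz":0},{"grip":10,"tx":0,"ty":0,"tz":0,"wx":0,"wy":-0.05,"wz":0},{"grip":10,"tx":0,"ty":0,"tz":0,"wx":0,"wy":0,"wz":0}]'
python3 - <<'E'
from h import *
s,R=st(); print('yaw',np.degrees(np.arctan2(R[1,0],R[0,0])))
c=cap('scene','s12')
cv2.imwrite('pics/s12z.png',cv2.resize(c['pixels'][150:300,220:370,::-1],None,fx=4,fy=4,interpolation=cv2.INTER_CUBIC))
E
```

```text
time_s: 16.27
eef_pos: [619.1, -139.7, 186.7]
ee_rot: [-0.706, 0.708, 0.01, -0.005]
force: [3.7, -1.3, 7.4]
grip_width: 0.169
time_s: 16.52
eef_pos: [617.8, -139.1, 184.7]
ee_rot: [-0.706, 0.706, 0.043, -0.042]
force: [2.6, 0.7, 0.6]
grip_width: 0.17
t 16.52 pos [ 617.8 -139.1  184.7] F [2.6 0.7 0.6] T [ 0.08 -0.54  0.06] g 14.5 j [-0.41  0.59  1.21  0.    1.34 -2.1 ]
R [[0.993, 0.002, -0.121], [0.121, -0.0, 0.993], [0.002, -1.0, -0.001]]
yaw 6.934332232911688
```

View pics/s12z.png

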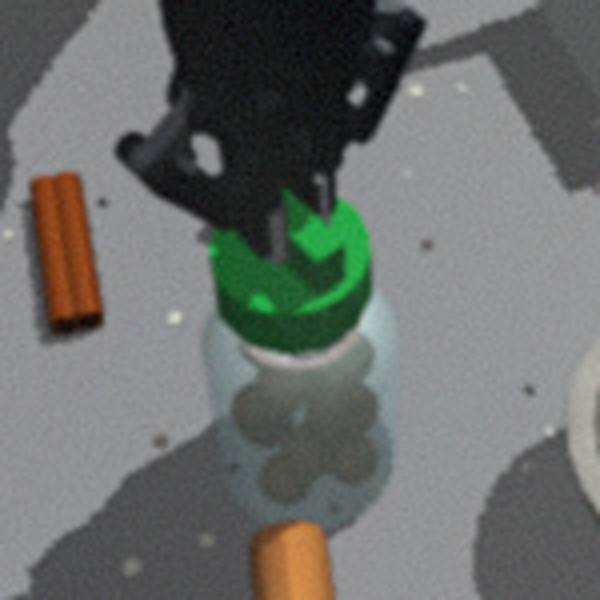

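Force fell to 0 and the height began to drop at yaw 7°: the lugs are in the notches. I'll follow it down.

```bash
python3 -m handwheel '[{"grip":10,"tx":0,"ty":2,"tz":0,"wx":0,"wy":-0.02,"wz":0},{"grip":10,"tx":0,"ty":2,"tz":0,"wx":0,"wy":0,"wz":0},{"grip":10,"tx":0,"ty":0,"tz":0,"wx":0,"wy":0,"wz":0}]'
python3 -m handwheel '[{"grip":10,"tx":0,"ty":2,"tz":0,"wx":0,"wy":0,"wz":0},{"grip":10,"tx":0,"ty":1,"tz":0,"wx":0,"wy":0,"wz":0},{"grip":10,"tx":0,"ty":0,"tz":0,"wx":0,"wy":0,"wz":0}]'
```

```text
time_s: 16.82
eef_pos: [616.8, -139.0, 179.3]
ee_rot: [0.706, -0.705, -0.048, 0.05]
force: [-0.4, 0.2, -2.1]
grip_width: 0.169
time_s: 17.07
eef_pos: [617.3, -139.1, 178.6]
ee_rot: [-0.705, 0.706, 0.049, -0.049]
force: [-4.5, 1.7, 7.0]
grip_width: 0.172
```

Dropped to 178.6, as predicted for the notch height. I'll now screw it down clockwise, following the thread.

```bash
python3 -m handwheel '[{"grip":10,"tx":0,"ty":0.3,"tz":0,"wx":0,"wy":0.08,"wz":0},{"grip":10,"tx":0,"ty":0.4,"tz":0,"wx":0,"wy":0.08,"wz":0},{"grip":10,"tx":0,"ty":0.4,"tz":0,"wx":0,"wy":0.08,"wz":0},{"grip":10,"tx":0,"ty":0.4,"tz":0,"wx":0,"wy":0.08,"wz":0},{"grip":10,"tx":0,"ty":0.4,"tz":0,"wx":0,"wy":0.08,"wz":0},{"grip":10,"tx":0,"ty":0.4,"tz":0,"wx":0,"wy":0.08,"wz":0}]'
python3 - <<'E'
from h import *
s,R=st(); print('yaw',np.degrees(np.arctan2(R[1,0],R[0,0])))
E
```

```text
time_s: 17.57
eef_pos: [617.5, -139.3, 176.9]
ee_rot: [-0.696, 0.697, -0.121, 0.122]
force: [-4.0, -0.1, 10.5]
grip_width: 0.169
t 17.57 pos [ 617.5 -139.3  176.9] F [-4.  -0.1 10.5] T [0.17 0.73 0.19] g 14.4 j [-0.41  0.59  1.22 -0.    1.33 -1.63]
R [[0.941, 0.002, 0.338], [-0.338, -0.001, 0.941], [0.002, -1.0, -0.001]]
yaw -19.755957676439888
```

```bash
python3 -m handwheel '[{"grip":10,"tx":0,"ty":0.3,"tz":0,"wx":0,"wy":0.08,"wz":0},{"grip":10,"tx":0,"ty":0.3,"tz":0,"wx":0,"wy":0.08,"wz":0},{"grip":10,"tx":0,"ty":0.4,"tz":0,"wx":0,"wy":0.08,"wz":0},{"grip":10,"tx":0,"ty":0.4,"tz":0,"wx":0,"wy":0.08,"wz":0},{"grip":10,"tx":0,"ty":0.4,"tz":0,"wx":0,"wy":0.08,"wz":0},{"grip":10,"tx":0,"ty":0.4,"tz":0,"wx":0,"wy":0.08,"wz":0},{"grip":10,"tx":0,"ty":0.4,"tz":0,"wx":0,"wy":0.08,"wz":0},{"grip":10,"tx":0,"ty":0.4,"tz":0,"wx":0,"wy":0.08,"wz":0}]'
python3 - <<'E'
from h import *
s,R=st(); print('yaw',np.degrees(np.arctan2(R[1,0],R[0,0])))
E
```

```text
time_s: 18.23
eef_pos: [617.3, -140.0, 174.2]
ee_rot: [-0.622, 0.624, -0.334, 0.335]
force: [-5.8, -2.4, 13.1]
grip_width: 0.171
t 18.23 pos [ 617.3 -140.   174.2] F [-5.8 -2.4 13.1] T [-0.21  1.26  0.25] g 14.6 j [-0.41  0.59  1.22 -0.    1.32 -0.99]
R [[0.553, 0.001, 0.833], [-0.833, -0.003, 0.553], [0.003, -1.0, -0.0]]
yaw -56.436820437864974
```

```bash
python3 -m handwheel '[{"grip":10,"tx":0,"ty":0.3,"tz":-1,"wx":0,"wy":0.07,"wz":0},{"grip":10,"tx":0,"ty":0.3,"tz":0,"wx":0,"wy":0.07,"wz":0},{"grip":10,"tx":0,"ty":0.3,"tz":0,"wx":0,"wy":0.07,"wz":0},{"grip":10,"tx":0,"ty":0.3,"tz":0,"wx":0,"wy":0.07,"wz":0},{"grip":10,"tx":0,"ty":0.3,"tz":0,"wx":0,"wy":0,"wz":0}]'
python3 - <<'E'
from h import *
s,R=st(); print('yaw',np.degrees(np.arctan2(R[1,0],R[0,0])))
E
python3 -m handwheel '[{"grip":10,"tx":0,"ty":0.3,"tz":0,"wx":0,"wy":0.06,"wz":0},{"grip":10,"tx":0,"ty":0.3,"tz":0,"wx":0,"wy":0.06,"wz":0},{"grip":10,"tx":0,"ty":0,"tz":0,"wx":0,"wy":0,"wz":0}]'
python3 - <<'E'
from h import *
s,R=st(); print('yaw',np.degrees(np.arctan2(R[1,0],R[0,0])))
E
```

```text
time_s: 18.65
eef_pos: [617.0, -140.0, 172.8]
ee_rot: [0.571, -0.57, 0.417, -0.419]
force: [-2.0, 1.3, 13.7]
grip_width: 0.169
t 18.65 pos [ 617.  -140.   172.8] F [-2.   1.3 13.7] T [ 0.45  0.45 -0.19] g 14.4 j [-0.41  0.59  1.23 -0.    1.32 -0.71]
R [[0.301, 0.003, 0.954], [-0.954, -0.001, 0.301], [0.002, -1.0, 0.002]]
yaw -72.48750450640298
time_s: 18.9
eef_pos: [617.0, -139.9, 172.4]
ee_rot: [0.545, -0.544, 0.45, -0.452]
force: [-1.7, 1.2, 13.1]
grip_width: 0.17
t 18.9 pos [ 617.  -139.9  172.4] F [-1.7  1.2 13.1] T [ 0.48  0.4  -0.1 ] g 14.5 j [-0.41  0.59  1.23  0.    1.31 -0.59]
R [[0.185, 0.003, 0.983], [-0.983, -0.001, 0.185], [0.002, -1.0, 0.003]]
yaw -79.32052527258969
```

```bash
python3 -m handwheel '[{"grip":10,"tx":0,"ty":0.2,"tz":0,"wx":0,"wy":0.05,"wz":0},{"grip":10,"tx":0,"ty":0.2,"tz":0,"wx":0,"wy":0.05,"wz":0},{"grip":10,"tx":0,"ty":0,"tz":0,"wx":0,"wy":0,"wz":0}]'
python3 - <<'E'
from h import *
s,R=st(); print('yaw',np.degrees(np.arctan2(R[1,0],R[0,0])))
E
python3 -m handwheel '[{"grip":10,"tx":0,"ty":0.2,"tz":0,"wx":0,"wy":0.05,"wz":0},{"grip":10,"tx":0,"ty":0,"tz":0,"wx":0,"wy":0,"wz":0},{"grip":10,"tx":0,"ty":0,"tz":0,"wx":0,"wy":0,"wz":0}]'
python3 - <<'E'
from h import *
s,R=st(); print('yaw',np.degrees(np.arctan2(R[1,0],R[0,0])))
E
```

```text
time_s: 19.15
eef_pos: [617.6, -138.6, 172.0]
ee_rot: [0.523, -0.52, 0.477, -0.478]
force: [-0.6, 6.6, 12.4]
grip_width: 0.169
t 19.15 pos [ 617.6 -138.6  172. ] F [-0.6  6.6 12.4] T [ 1.24 -0.03  0.14] g 14.4 j [-0.41  0.6   1.23  0.    1.31 -0.5 ]
R [[0.088, 0.004, 0.996], [-0.996, 0.001, 0.088], [-0.0, -1.0, 0.004]]
yaw -84.96154942884932
time_s: 19.4
eef_pos: [617.9, -138.6, 172.0]
ee_rot: [0.512, -0.509, 0.488, -0.491]
force: [0.8, 6.1, 14.4]
grip_width: 0.176
t 19.4 pos [ 617.9 -138.6  172. ] F [ 0.8  6.1 14.4] T [ 1.25 -0.14  0.96] g 15.0 j [-0.41  0.6   1.23  0.    1.31 -0.45]
R [[0.042, 0.005, 0.999], [-0.999, 0.0, 0.042], [0.0, -1.0, 0.005]]
yaw -87.59491972392955
```

Height is 15.0 mm below the resting height (exactly home), and torque is rising. One more nudge to confirm the stop.

```bash
python3 -m handwheel '[{"grip":10,"tx":0,"ty":0,"tz":0,"wx":0,"wy":0.05,"wz":0},{"grip":10,"tx":0,"ty":0,"tz":0,"wx":0,"wy":0.03,"wz":0},{"grip":10,"tx":0,"ty":0,"tz":0,"wx":0,"wy":0,"wz":0}]'
python3 - <<'E'
from h import *
s,R=st(); print('yaw',np.degrees(np.arctan2(R[1,0],R[0,0])))
E
```

```text
time_s: 19.65
eef_pos: [617.9, -138.6, 172.1]
ee_rot: [-0.492, 0.49, -0.508, 0.511]
force: [0.7, 6.1, 13.7]
grip_width: 0.169
t 19.65 pos [ 617.9 -138.6  172.1] F [ 0.7  6.1 13.7] T [ 1.05 -0.19  2.24] g 14.4 j [-0.41  0.6   1.23  0.    1.31 -0.37]
R [[-0.037, 0.005, 0.999], [-0.999, -0.001, -0.037], [0.001, -1.0, 0.005]]
yaw -92.11112221317336
```

Stop reached: torque climbs to 2.2 N m with no more descent. I'll release, lift and look.

```bash
python3 -m handwheel '[{"grip":40,"tx":0,"ty":-2,"tz":0,"wx":0,"wy":-0.02,"wz":0},{"grip":40,"tx":0,"ty":0,"tz":0,"wx":0,"wy":0,"wz":0},{"grip":40,"tx":0,"ty":0,"tz":0,"wx":0,"wy":0,"wz":0},{"grip":40,"tx":0,"ty":-30,"tz":0,"wx":0,"wy":0,"wz":0},{"grip":40,"tx":0,"ty":-40,"tz":0,"wx":0,"wy":0,"wz":0},{"grip":40,"tx":0,"ty":-10,"tz":0,"wx":0,"wy":0,"wz":0},{"grip":40,"tx":0,"ty":0,"tz":0,"wx":0,"wy":0,"wz":0}]'
python3 - <<'E'
from h import *
st(); c=cap('scene','s13')
cv2.imwrite('pics/s13z.png',cv2.resize(c['pixels'][150:300,220:370,::-1],None,fx=4,fy=4,interpolation=cv2.INTER_CUBIC)); cap('wrist','w13')
E
```

```text
time_s: 20.23
eef_pos: [617.4, -140.2, 254.8]
ee_rot: [-0.496, 0.494, -0.503, 0.507]
force: [-0.3, 0.2, -0.0]
grip_width: 0.47
t 20.23 pos [ 617.4 -140.2  254.8] F [-0.3  0.2 -0. ] T [ 0.   -0.04 -0.04] g 40.1 j [-0.41  0.54  1.1  -0.    1.49 -0.39]
R [[-0.021, 0.006, 1.0], [-1.0, -0.003, -0.021], [0.002, -1.0, 0.006]]
```

View pics/s13z.png

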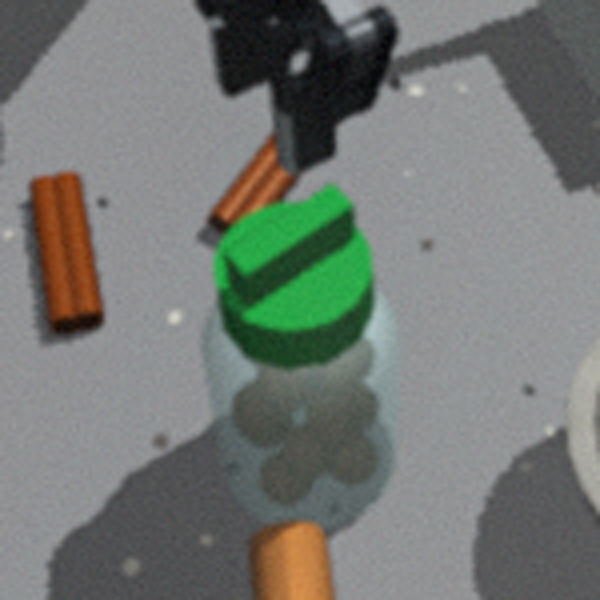

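View pics/w13.png

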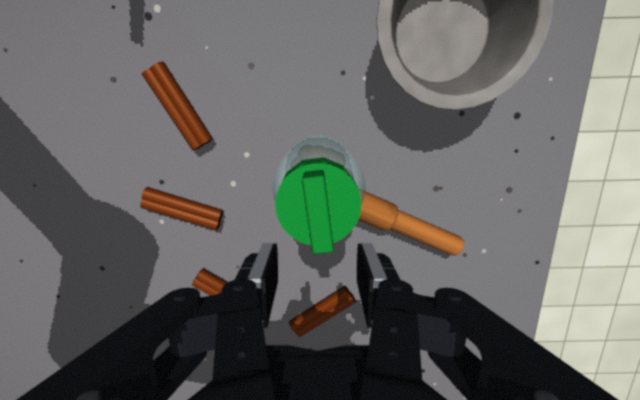

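The cap is home and level on the jar, at (293,225) in the scene. Now the quills: I'll measure them afresh.

Run:
```python
from m import *
c=cap('top','t14'); quills(c); print(); quills(load('s13'))
go(452.5,-58.5,150,-62)
```

```text
px [442. 246.] c 484.9 -311.7 ang 144.3 wh 100 28
px [  2. 181.] c 643.4 735.7 ang 6.0 wh 148 15

px [200. 317.] c 622.9 -347.7 ang 34.9 wh 102 28
px [189. 256.] c 490.8 -314.9 ang 144.5 wh 104 29
px [236. 213.] c 443.9 -187.7 ang 160.7 wh 109 28
px [283. 195.] c 464.6 -74.5 ang 117.9 wh 67 29
px [388.  51.] c 114.0 514.2 ang 38.3 wh 335 192
px [475.  33.] c 204.1 849.0 ang 114.1 wh 256 98
t 20.38 pos [ 616.1 -139.6  249.6] F [ 0.6  0.6 -0.3] T [-0.01  0.01  0.02] g 39.8 j [-0.41  0.55  1.1  -0.    1.49 -0.39]
R [[-0.021, -0.002, 1.0], [-1.0, 0.001, -0.021], [-0.001, -1.0, -0.002]]
SHIFT [ -77.7  100.1 -165. ] rows 6 each [-12.9  16.7 -27.5]
TURN [ 0.002 -0.509 -0.002] rows 5 each [ 0.0004 -0.1018 -0.0003] j6->~ -35
```

```bash
python3 -m handwheel '[{"grip":60,"tx":-15.5,"ty":0,"tz":-33,"wx":0,"wy":0,"wz":0},{"grip":60,"tx":-15.5,"ty":0,"tz":-33,"wx":0,"wy":0,"wz":0},{"grip":60,"tx":-15.5,"ty":0,"tz":-33,"wx":0,"wy":0,"wz":0},{"grip":60,"tx":-15.5,"ty":0,"tz":-33,"wx":0,"wy":0,"wz":0},{"grip":60,"tx":-15.5,"ty":0,"tz":-33,"wx":0,"wy":0,"wz":0},{"grip":60,"tx":0,"ty":33,"tz":0,"wx":0,"wy":-0.102,"wz":0},{"grip":60,"tx":0,"ty":33,"tz":0,"wx":0,"wy":-0.102,"wz":0},{"grip":60,"tx":0,"ty":33,"tz":0,"wx":0,"wy":-0.102,"wz":0},{"grip":60,"tx":0,"ty":0,"tz":0,"wx":0,"wy":-0.102,"wz":0},{"grip":60,"tx":0,"ty":0,"tz":0,"wx":0,"wy":-0.102,"wz":0}]' 40
python3 -m handwheel '[{"grip":60,"tx":0,"ty":0,"tz":0,"wx":0,"wy":0,"wz":0},{"grip":60,"tx":0,"ty":0,"tz":0,"wx":0,"wy":0,"wz":0}]'
python3 - <<'E'
from m import *
c=cap('wrist','w15'); quills(c,18,400); go(452.5,-58.5,8,-62)
E
```

```text
time_s: 21.22
eef_pos: [451.3, -58.2, 149.3]
ee_rot: [-0.607, 0.608, -0.365, 0.36]
force: [0.3, -0.0, 0.3]
grip_width: 0.701
time_s: 21.38
eef_pos: [452.7, -58.7, 151.5]
ee_rot: [-0.606, 0.606, -0.365, 0.364]
force: [-0.3, -0.3, -0.6]
grip_width: 0.704
px [268. 304.] c 461.5 -187.0 ang 160.4 wh 53 30
px [317. 188.] c 451.6 -56.8 ang 118.6 wh 100 28
t 21.43 pos [452.8 -58.8 151.8] F [-0.  -0.1  0.5] T [-0.02 -0.01  0.  ] g 59.8 j [-0.39  0.25  1.81  0.    1.09 -0.87]
R [[0.468, -0.001, 0.884], [-0.884, 0.0, 0.468], [-0.001, -1.0, -0.001]]
SHIFT [-3.000e-01  1.438e+02 -1.000e-01] rows 4 each [-0.1 35.9 -0. ]
TURN [ 0.001 -0.002 -0.001] rows 1 each [ 0.0007 -0.002  -0.0008] j6->~ -35
```

View pics/w15.png

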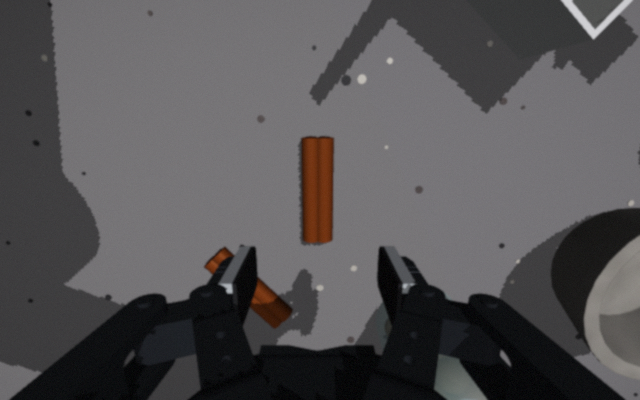

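Quill at (317,190), aligned and centred between the fingers. Going down and closing.

```bash
python3 -m handwheel '[{"grip":60,"tx":0,"ty":36,"tz":0,"wx":0,"wy":0,"wz":0},{"grip":60,"tx":0,"ty":36,"tz":0,"wx":0,"wy":0,"wz":0},{"grip":60,"tx":0,"ty":36,"tz":0,"wx":0,"wy":0,"wz":0},{"grip":60,"tx":0,"ty":24,"tz":0,"wx":0,"wy":0,"wz":0},{"grip":60,"tx":0,"ty":12,"tz":0,"wx":0,"wy":0,"wz":0},{"grip":60,"tx":0,"ty":0,"tz":0,"wx":0,"wy":0,"wz":0},{"grip":20,"tx":0,"ty":0,"tz":0,"wx":0,"wy":0,"wz":0},{"grip":20,"tx":0,"ty":0,"tz":0,"wx":0,"wy":0,"wz":0},{"grip":20,"tx":0,"ty":0,"tz":0,"wx":0,"wy":0,"wz":0},{"grip":20,"tx":0,"ty":0,"tz":0,"wx":0,"wy":0,"wz":0}]' 40
python3 -m handwheel '[{"grip":20,"tx":0,"ty":-20,"tz":0,"wx":0,"wy":0,"wz":0},{"grip":20,"tx":0,"ty":-40,"tz":0,"wx":0,"wy":0,"wz":0},{"grip":20,"tx":0,"ty":-40,"tz":0,"wx":0,"wy":0,"wz":0},{"grip":20,"tx":0,"ty":-40,"tz":0,"wx":0,"wy":0,"wz":0},{"grip":20,"tx":0,"ty":-40,"tz":0,"wx":0,"wy":0,"wz":0},{"grip":20,"tx":0,"ty":0,"tz":0,"wx":0,"wy":0,"wz":0}]'
python3 - <<'E'
from m import *
b=tub(0,-48); go(b[0],b[1],None,-12.75); cap('wrist','w16')
E
```

```text
time_s: 22.27
eef_pos: [453.9, -59.1, 9.8]
ee_rot: [0.606, -0.606, 0.363, -0.365]
force: [-1.5, 0.9, 5.6]
grip_width: 0.318
time_s: 22.77
eef_pos: [456.0, -59.8, 196.4]
ee_rot: [0.607, -0.606, 0.359, -0.369]
force: [0.1, -0.4, 0.3]
grip_width: 0.318
t 22.77 pos [456.  -59.8 196.4] F [ 0.1 -0.4  0.3] T [-0.03 -0.01  0.01] g 27.2 j [-0.39  0.19  1.75  0.    1.19 -0.88]
R [[0.47, 0.014, 0.882], [-0.882, -0.006, 0.471], [0.011, -1.0, 0.009]]
SHIFT [-268.9   -1.   212.7] rows 10 each [-26.9  -0.1  21.3]
TURN [-0.004 -0.858  0.015] rows 8 each [-0.0005 -0.1073  0.0018] j6->~ -49
```

View pics/w16.png

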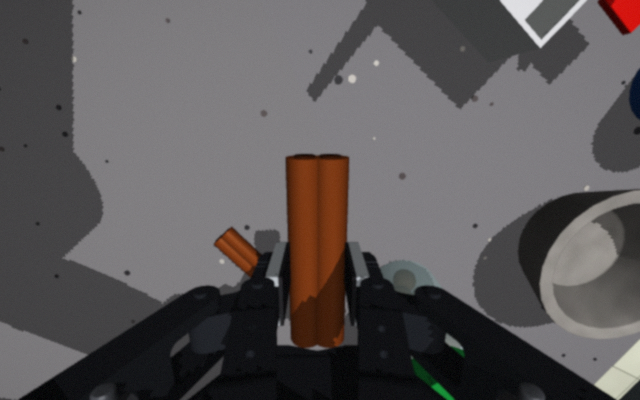

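Quill held (27 mm). The camera would meet the open lid at yaw -12.75°, so I'll place with yaw 167° (camera to the front).

```bash
python3 -m handwheel '[{"grip":20,"tx":-26.9,"ty":-4.5,"tz":21.3,"wx":0,"wy":0,"wz":0},{"grip":20,"tx":-26.9,"ty":-4.5,"tz":21.3,"wx":0,"wy":0,"wz":0},{"grip":20,"tx":-26.9,"ty":-4.5,"tz":21.3,"wx":0,"wy":0,"wz":0},{"grip":20,"tx":-26.9,"ty":-4.5,"tz":21.3,"wx":0,"wy":0,"wz":0},{"grip":20,"tx":-26.9,"ty":-4.5,"tz":21.3,"wx":0,"wy":0,"wz":0},{"grip":20,"tx":-26.9,"ty":-4.5,"tz":21.3,"wx":0,"wy":0,"wz":0},{"grip":20,"tx":-26.9,"ty":-4.5,"tz":21.3,"wx":0,"wy":0,"wz":0},{"grip":20,"tx":-26.9,"ty":-4.5,"tz":21.3,"wx":0,"wy":0,"wz":0},{"grip":20,"tx":-26.9,"ty":-4.5,"tz":21.3,"wx":0,"wy":0,"wz":0},{"grip":20,"tx":-26.9,"ty":-4.5,"tz":21.3,"wx":0,"wy":0,"wz":0}]'
python3 -m handwheel '[{"grip":20,"tx":0,"ty":0,"tz":0,"wx":0,"wy":0.12,"wz":0},{"grip":20,"tx":0,"ty":0,"tz":0,"wx":0,"wy":0.12,"wz":0},{"grip":20,"tx":0,"ty":0,"tz":0,"wx":0,"wy":0.12,"wz":0},{"grip":20,"tx":0,"ty":0,"tz":0,"wx":0,"wy":0.12,"wz":0},{"grip":20,"tx":0,"ty":0,"tz":0,"wx":0,"wy":0.12,"wz":0},{"grip":20,"tx":0,"ty":0,"tz":0,"wx":0,"wy":0.12,"wz":0},{"grip":20,"tx":0,"ty":0,"tz":0,"wx":0,"wy":0.12,"wz":0},{"grip":20,"tx":0,"ty":0,"tz":0,"wx":0,"wy":0.12,"wz":0},{"grip":20,"tx":0,"ty":0,"tz":0,"wx":0,"wy":0.12,"wz":0}]'
python3 -m handwheel '[{"grip":20,"tx":0,"ty":0,"tz":0,"wx":0,"wy":0.12,"wz":0},{"grip":20,"tx":0,"ty":0,"tz":0,"wx":0,"wy":0.12,"wz":0},{"grip":20,"tx":0,"ty":0,"tz":0,"wx":0,"wy":0.12,"wz":0},{"grip":20,"tx":0,"ty":0,"tz":0,"wx":0,"wy":0.12,"wz":0},{"grip":20,"tx":0,"ty":0,"tz":0,"wx":0,"wy":0.12,"wz":0},{"grip":20,"tx":0,"ty":0,"tz":0,"wx":0,"wy":0.12,"wz":0},{"grip":20,"tx":0,"ty":0,"tz":0,"wx":0,"wy":0.12,"wz":0},{"grip":20,"tx":0,"ty":0,"tz":0,"wx":0,"wy":0.12,"wz":0},{"grip":20,"tx":0,"ty":0,"tz":0,"wx":0,"wy":0.12,"wz":0},{"grip":20,"tx":0,"ty":0,"tz":0,"wx":0,"wy":0.12,"wz":0}]'
python3 - <<'E'
from m import *
b=tub(0,-48); go(b[0],b[1],120,167.25); cap('wrist','w17')
E
```

```text
time_s: 23.65
eef_pos: [514.1, 280.5, 232.8]
ee_rot: [-0.606, 0.607, -0.364, 0.364]
force: [0.7, -0.5, -0.7]
grip_width: 0.317
time_s: 24.4
eef_pos: [514.1, 278.6, 232.5]
ee_rot: [0.331, -0.331, 0.625, -0.625]
force: [0.5, -0.1, -0.5]
grip_width: 0.319
time_s: 25.23
eef_pos: [514.1, 278.6, 232.5]
ee_rot: [0.08, -0.079, -0.702, 0.703]
force: [-0.7, -0.2, -0.7]
grip_width: 0.317
t 25.23 pos [514.1 278.6 232.5] F [-0.7 -0.2 -0.7] T [ 0.03  0.04 -0.01] g 27.1 j [0.3  0.45 1.3  0.   1.39 2.09]
R [[-0.975, -0.001, -0.224], [0.224, -0.0, -0.975], [0.001, -1.0, 0.001]]
SHIFT [ -3.2 112.5   0.4] rows 3 each [-1.1 37.5  0.1]
TURN [-0.001 -0.003  0.001] rows 1 each [-0.0006 -0.0031  0.001 ] j6->~ -229
```

View pics/w17.png

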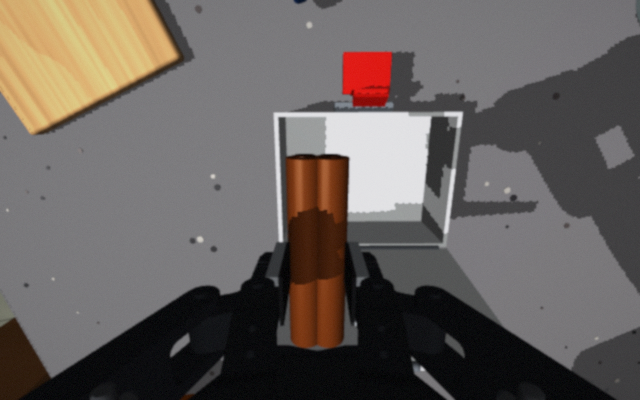

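```bash
python3 -m handwheel '[{"grip":20,"tx":-3,"ty":38,"tz":2,"wx":0,"wy":0,"wz":0},{"grip":20,"tx":0,"ty":38,"tz":0,"wx":0,"wy":0,"wz":0},{"grip":20,"tx":0,"ty":38,"tz":0,"wx":0,"wy":0,"wz":0},{"grip":20,"tx":0,"ty":38,"tz":0,"wx":0,"wy":0,"wz":0},{"grip":20,"tx":0,"ty":15,"tz":0,"wx":0,"wy":0,"wz":0},{"grip":20,"tx":0,"ty":0,"tz":0,"wx":0,"wy":0,"wz":0}]'
python3 -m handwheel '[{"grip":20,"tx":0,"ty":15,"tz":0,"wx":0,"wy":0,"wz":0},{"grip":20,"tx":0,"ty":15,"tz":0,"wx":0,"wy":0,"wz":0},{"grip":20,"tx":0,"ty":6,"tz":0,"wx":0,"wy":0,"wz":0},{"grip":20,"tx":0,"ty":6,"tz":0,"wx":0,"wy":0,"wz":0},{"grip":20,"tx":0,"ty":0,"tz":0,"wx":0,"wy":0,"wz":0}]'
```

```text
time_s: 25.78
eef_pos: [514.5, 275.3, 61.9]
ee_rot: [0.079, -0.074, -0.702, 0.704]
force: [-0.1, 0.1, -1.3]
grip_width: 0.316
time_s: 26.2
eef_pos: [517.6, 276.8, 29.9]
ee_rot: [-0.075, 0.077, 0.704, -0.702]
force: [-20.2, -9.5, 38.0]
grip_width: 0.313
```

38 N of contact: something touches. I'll lift a bit and look.

```bash
python3 -m handwheel '[{"grip":20,"tx":0,"ty":-12,"tz":0,"wx":0,"wy":0,"wz":0},{"grip":20,"tx":0,"ty":0,"tz":0,"wx":0,"wy":0,"wz":0}]'
python3 - <<'E'
from m import *
st(); c=cap('wrist','w18'); c=cap('scene','s18');cv2.imwrite('pics/s18z.png',cv2.resize(c['pixels'][40:220,330:510,::-1],None,fx=3.3,fy=3.3,interpolation=cv2.INTER_CUBIC))
E
```

```text
time_s: 26.37
eef_pos: [518.6, 276.7, 39.9]
ee_rot: [-0.075, 0.079, 0.704, -0.702]
force: [0.6, -0.2, 0.5]
grip_width: 0.312
t 26.37 pos [518.6 276.7  39.9] F [ 0.6 -0.2  0.5] T [-0.03 -0.02  0.03] g 26.6 j [0.29 0.65 1.51 0.   0.97 2.08]
R [[-0.976, 0.005, -0.216], [0.216, 0.002, -0.976], [-0.005, -1.0, -0.003]]
```

View pics/w18.png

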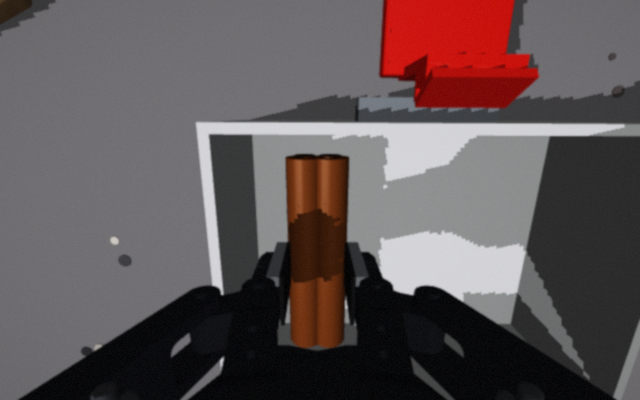

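View pics/s18z.png

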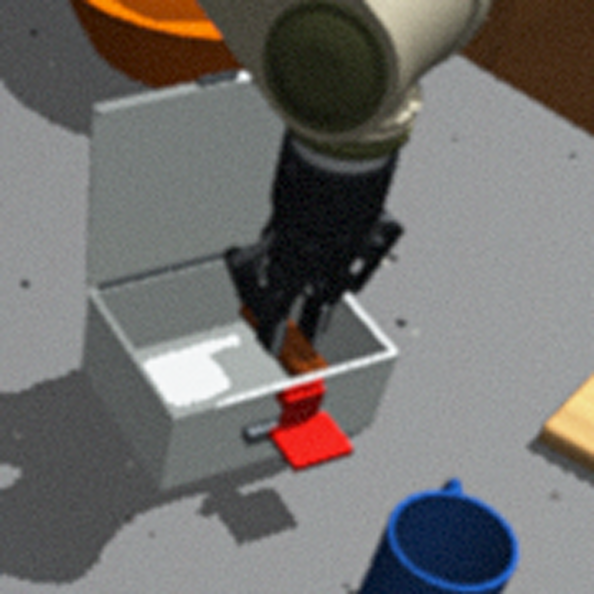

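The outer knuckle overlaps the tub's side wall at (350,300) in the zoom. I'll shift inward by 22 mm and go down there.

```bash
python3 -m handwheel '[{"grip":20,"tx":0,"ty":0,"tz":11,"wx":0,"wy":0,"wz":0},{"grip":20,"tx":0,"ty":0,"tz":11,"wx":0,"wy":0,"wz":0},{"grip":20,"tx":0,"ty":6,"tz":0,"wx":0,"wy":0,"wz":0},{"grip":20,"tx":0,"ty":4,"tz":0,"wx":0,"wy":0,"wz":0},{"grip":20,"tx":0,"ty":0,"tz":0,"wx":0,"wy":0,"wz":0}]'
python3 -m handwheel '[{"grip":20,"tx":0,"ty":3,"tz":0,"wx":0,"wy":0,"wz":0},{"grip":20,"tx":0,"ty":3,"tz":0,"wx":0,"wy":0,"wz":0},{"grip":20,"tx":0,"ty":0,"tz":0,"wx":0,"wy":0,"wz":0}]'
python3 -m handwheel '[{"grip":20,"tx":0,"ty":3,"tz":0,"wx":0,"wy":0,"wz":0},{"grip":20,"tx":0,"ty":0,"tz":0,"wx":0,"wy":0,"wz":0}]'
```

```text
time_s: 26.88
eef_pos: [511.6, 254.2, 25.0]
ee_rot: [0.078, -0.077, -0.703, 0.703]
force: [-0.2, 0.3, -0.4]
grip_width: 0.31
time_s: 27.13
eef_pos: [511.9, 254.7, 19.6]
ee_rot: [0.078, -0.077, -0.703, 0.703]
force: [-0.4, 0.0, -0.5]
grip_width: 0.309
time_s: 27.3
eef_pos: [512.0, 254.7, 16.8]
ee_rot: [0.077, -0.077, -0.703, 0.703]
force: [0.7, -0.4, -0.1]
grip_width: 0.308
```

```bash
python3 -m handwheel '[{"grip":40,"tx":0,"ty":0,"tz":0,"wx":0,"wy":0,"wz":0},{"grip":40,"tx":0,"ty":0,"tz":0,"wx":0,"wy":0,"wz":0},{"grip":40,"tx":0,"ty":0,"tz":0,"wx":0,"wy":0,"wz":0},{"grip":40,"tx":0,"ty":-25,"tz":0,"wx":0,"wy":0,"wz":0},{"grip":40,"tx":0,"ty":-40,"tz":0,"wx":0,"wy":0,"wz":0},{"grip":40,"tx":0,"ty":-40,"tz":0,"wx":0,"wy":0,"wz":0},{"grip":40,"tx":0,"ty":-40,"tz":0,"wx":0,"wy":0,"wz":0},{"grip":40,"tx":0,"ty":-40,"tz":0,"wx":0,"wy":0,"wz":0},{"grip":40,"tx":0,"ty":-30,"tz":0,"wx":0,"wy":0,"wz":0},{"grip":40,"tx":0,"ty":0,"tz":0,"wx":0,"wy":0,"wz":0}]'
python3 - <<'E'
from m import *
c=cap('wrist','w19'); c=cap('scene','s19'); print('scene'); quills(c); print('top'); quills(cap('top','t19'))
go(441,-185.5,None,160.8)
E
```

```text
time_s: 28.13
eef_pos: [514.1, 255.3, 239.3]
ee_rot: [-0.073, 0.081, 0.704, -0.701]
force: [0.9, -0.5, 0.7]
grip_width: 0.47
scene
px [201. 317.] c 623.1 -347.4 ang 34.7 wh 103 28
px [189. 256.] c 489.0 -313.8 ang 144.3 wh 104 29
px [236. 212.] c 443.2 -187.2 ang 161.0 wh 107 28
px [403. 148.] c 494.4 255.6 ang 167.4 wh 68 29
px [375.  51.] c 79.0 467.6 ang 18.2 wh 271 125
top
px [387. 267.] c 438.1 -183.5 ang 160.8 wh 99 28
px [441. 246.] c 484.7 -311.6 ang 144.5 wh 101 28
px [200. 235.] c 512.8 253.0 ang 167.4 wh 99 28
px [452. 190.] c 617.3 -343.9 ang 34.7 wh 100 29
px [  2. 177.] c 654.1 736.8 ang 6.0 wh 126 15
t 28.28 pos [511.9 254.6 231.6] F [-0.4  0.5 -0.5] T [-0.02  0.01  0.03] g 40.5 j [0.26 0.42 1.35 0.   1.38 2.05]
R [[-0.976, -0.001, -0.217], [0.217, -0.0, -0.976], [0.001, -1.0, 0.0]]
SHIFT [-2.650e+01  2.000e-01  4.449e+02] rows 12 each [-2.2  0.  37.1]
TURN [-0.     0.116  0.001] rows 1 each [-0.0005  0.1159  0.0008] j6->~ -274
```

View pics/w19.png

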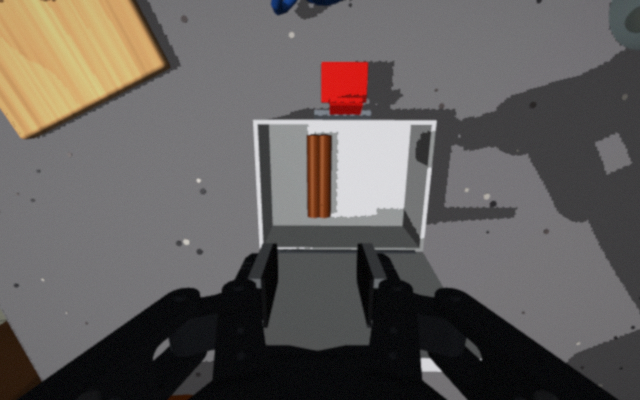

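View pics/s19.png

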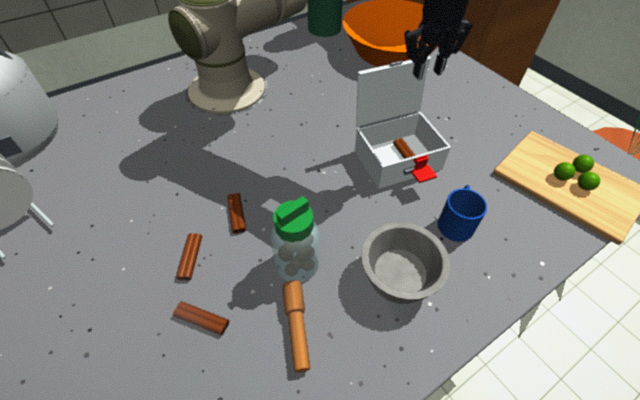

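Quill 1 lies flat in the tub at (319,175), and the lid stays open. Next is quill 2.

```bash
python3 -m handwheel '[{"grip":60,"tx":-2.2,"ty":0,"tz":37,"wx":0,"wy":0,"wz":0},{"grip":60,"tx":-2.2,"ty":0,"tz":37,"wx":0,"wy":0,"wz":0},{"grip":60,"tx":-2.2,"ty":0,"tz":37,"wx":0,"wy":0,"wz":0},{"grip":60,"tx":-2.2,"ty":0,"tz":37,"wx":0,"wy":0,"wz":0},{"grip":60,"tx":-2.2,"ty":0,"tz":37,"wx":0,"wy":0,"wz":0},{"grip":60,"tx":-2.2,"ty":0,"tz":37,"wx":0,"wy":0,"wz":0},{"grip":60,"tx":-2.2,"ty":0,"tz":37,"wx":0,"wy":0,"wz":0},{"grip":60,"tx":-2.2,"ty":0,"tz":37,"wx":0,"wy":0,"wz":0},{"grip":60,"tx":-2.2,"ty":0,"tz":37,"wx":0,"wy":0,"wz":0},{"grip":60,"tx":-2.2,"ty":0,"tz":37,"wx":0,"wy":0,"wz":0}]'
python3 -m handwheel '[{"grip":60,"tx":-2.2,"ty":20,"tz":37,"wx":0,"wy":0,"wz":0},{"grip":60,"tx":-2.2,"ty":20,"tz":37,"wx":0,"wy":0,"wz":0},{"grip":60,"tx":0,"ty":30,"tz":0,"wx":0,"wy":0.115,"wz":0},{"grip":60,"tx":0,"ty":10,"tz":0,"wx":0,"wy":0,"wz":0},{"grip":60,"tx":0,"ty":0,"tz":0,"wx":0,"wy":0,"wz":0},{"grip":60,"tx":0,"ty":0,"tz":0,"wx":0,"wy":0,"wz":0}]'
python3 - <<'E'
from m import *
c=cap('wrist','w20'); q=quills(c,18,400); go(440.5,-185,10,160.8)
E
```

```text
time_s: 29.12
eef_pos: [452.0, -112.7, 230.8]
ee_rot: [-0.078, 0.076, 0.703, -0.702]
force: [1.2, -0.2, 0.0]
grip_width: 0.702
time_s: 29.62
eef_pos: [441.6, -182.8, 152.7]
ee_rot: [-0.117, 0.116, 0.698, -0.697]
force: [0.1, -0.4, 0.3]
grip_width: 0.707
px [320. 191.] c 439.2 -185.2 ang 160.5 wh 101 27
px [443.  94.] c 486.9 -310.7 ang 144.5 wh 100 29
t 29.67 pos [ 442.1 -183.   153.6] F [-0.1  0.3  0.6] T [0.02 0.01 0.  ] g 60.1 j [-0.64  0.29  1.74  0.    1.11  1.26]
R [[-0.946, 0.001, -0.325], [0.325, -0.0, -0.946], [-0.001, -1.0, 0.0]]
SHIFT [  1.  143.6   2.4] rows 4 each [ 0.2 35.9  0.6]
TURN [-0.     0.004 -0.001] rows 1 each [-0.0001  0.0045 -0.0007] j6->~ -274
```

```bash
python3 -m handwheel '[{"grip":60,"tx":2,"ty":36,"tz":2.5,"wx":0,"wy":0,"wz":0},{"grip":60,"tx":0,"ty":36,"tz":0,"wx":0,"wy":0,"wz":0},{"grip":60,"tx":0,"ty":36,"tz":0,"wx":0,"wy":0,"wz":0},{"grip":60,"tx":0,"ty":24,"tz":0,"wx":0,"wy":0,"wz":0},{"grip":60,"tx":0,"ty":11,"tz":0,"wx":0,"wy":0,"wz":0},{"grip":60,"tx":0,"ty":0,"tz":0,"wx":0,"wy":0,"wz":0},{"grip":20,"tx":0,"ty":0,"tz":0,"wx":0,"wy":0,"wz":0},{"grip":20,"tx":0,"ty":0,"tz":0,"wx":0,"wy":0,"wz":0},{"grip":20,"tx":0,"ty":0,"tz":0,"wx":0,"wy":0,"wz":0},{"grip":20,"tx":0,"ty":0,"tz":0,"wx":0,"wy":0,"wz":0}]' 40
python3 -m handwheel '[{"grip":20,"tx":0,"ty":-20,"tz":0,"wx":0,"wy":0,"wz":0},{"grip":20,"tx":0,"ty":-40,"tz":0,"wx":0,"wy":0,"wz":0},{"grip":20,"tx":0,"ty":-40,"tz":0,"wx":0,"wy":0,"wz":0},{"grip":20,"tx":0,"ty":-40,"tz":0,"wx":0,"wy":0,"wz":0},{"grip":20,"tx":0,"ty":-40,"tz":0,"wx":0,"wy":0,"wz":0},{"grip":20,"tx":0,"ty":-40,"tz":0,"wx":0,"wy":-0.115,"wz":0},{"grip":20,"tx":0,"ty":0,"tz":0,"wx":0,"wy":0,"wz":0}]'
python3 - <<'E'
from m import *
b=tub(-4,26); go(b[0],b[1],None,167.25); cap('wrist','w21')
E
```

```text
time_s: 30.5
eef_pos: [439.9, -185.8, 11.6]
ee_rot: [0.116, -0.118, -0.697, 0.698]
force: [-0.4, 2.1, 8.4]
grip_width: 0.303
time_s: 31.08
eef_pos: [441.0, -186.7, 238.2]
ee_rot: [0.071, -0.08, -0.7, 0.706]
force: [0.3, -0.4, 0.3]
grip_width: 0.299
t 31.08 pos [ 441.  -186.7  238.2] F [ 0.3 -0.4  0.3] T [-0.05 -0.02  0.03] g 25.6 j [-0.65  0.2   1.63  0.    1.3   1.14]
R [[-0.977, 0.012, -0.211], [0.211, -0.009, -0.977], [-0.014, -1.0, 0.006]]
SHIFT [  20.4   -2.7 -395.8] rows 11 each [  1.9  -0.2 -36. ]
TURN [-0.006  0.009 -0.014] rows 1 each [-0.0061  0.0095 -0.0136] j6->~ -235
```

View pics/w21.png

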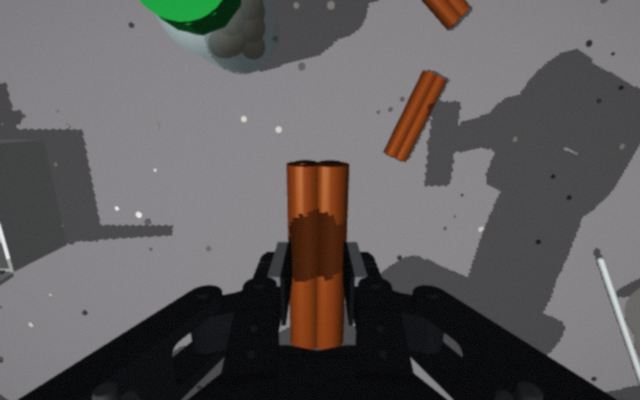

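Quill 2 is held straight. Carrying it to tub (-4, +26).

```bash
python3 -m handwheel '[{"grip":20,"tx":1.9,"ty":0,"tz":-36,"wx":0,"wy":0,"wz":0},{"grip":20,"tx":1.9,"ty":0,"tz":-36,"wx":0,"wy":0,"wz":0},{"grip":20,"tx":1.9,"ty":0,"tz":-36,"wx":0,"wy":0,"wz":0},{"grip":20,"tx":1.9,"ty":0,"tz":-36,"wx":0,"wy":0,"wz":0},{"grip":20,"tx":1.9,"ty":0,"tz":-36,"wx":0,"wy":0,"wz":0},{"grip":20,"tx":1.9,"ty":0,"tz":-36,"wx":0,"wy":0,"wz":0},{"grip":20,"tx":1.9,"ty":0,"tz":-36,"wx":0,"wy":0,"wz":0},{"grip":20,"tx":1.9,"ty":0,"tz":-36,"wx":0,"wy":0,"wz":0},{"grip":20,"tx":1.9,"ty":0,"tz":-36,"wx":0,"wy":0,"wz":0},{"grip":20,"tx":1.9,"ty":0,"tz":-36,"wx":0,"wy":0,"wz":0}]'
python3 -m handwheel '[{"grip":20,"tx":1.9,"ty":0,"tz":-36,"wx":0,"wy":0,"wz":0},{"grip":20,"tx":0,"ty":30,"tz":0,"wx":0,"wy":0,"wz":0},{"grip":20,"tx":0,"ty":30,"tz":0,"wx":0,"wy":0,"wz":0},{"grip":20,"tx":0,"ty":0,"tz":0,"wx":0,"wy":0,"wz":0},{"grip":20,"tx":0,"ty":0,"tz":0,"wx":0,"wy":0,"wz":0}]'
python3 - <<'E'
from m import *
b=tub(-4,26); go(b[0],b[1],30,167.25); cap('wrist','w22')
E
```

```text
time_s: 31.97
eef_pos: [498.0, 172.1, 229.2]
ee_rot: [0.078, -0.077, -0.703, 0.703]
force: [0.1, -1.1, -0.4]
grip_width: 0.302
time_s: 32.38
eef_pos: [503.8, 205.5, 169.1]
ee_rot: [0.079, -0.076, -0.703, 0.703]
force: [-0.0, 0.1, 1.9]
grip_width: 0.297
t 32.38 pos [503.8 205.5 169.1] F [-0.   0.1  1.9] T [-0.    0.02  0.08] g 25.3 j [ 0.17  0.41  1.53 -0.    1.21  1.96]
R [[-0.976, -0.003, -0.218], [0.218, -0.001, -0.976], [0.003, -1.0, 0.001]]
SHIFT [ -1.5 139.1   0.7] rows 4 each [-0.4 34.8  0.2]
TURN [-0.001  0.003  0.003] rows 1 each [-0.0012  0.0029  0.0029] j6->~ -235
```

View pics/w22.png

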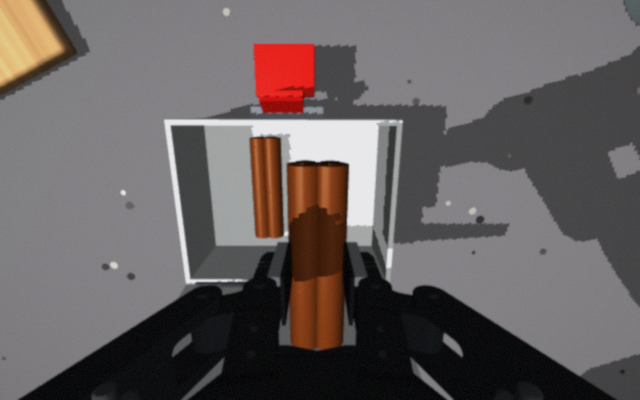

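```bash
python3 -m handwheel '[{"grip":20,"tx":0,"ty":38,"tz":1,"wx":0,"wy":0,"wz":0},{"grip":20,"tx":0,"ty":38,"tz":0,"wx":0,"wy":0,"wz":0},{"grip":20,"tx":0,"ty":30,"tz":0,"wx":0,"wy":0,"wz":0},{"grip":20,"tx":0,"ty":20,"tz":0,"wx":0,"wy":0,"wz":0},{"grip":20,"tx":0,"ty":10,"tz":0,"wx":0,"wy":0,"wz":0},{"grip":20,"tx":0,"ty":0,"tz":0,"wx":0,"wy":0,"wz":0}]'
python3 -m handwheel '[{"grip":20,"tx":0,"ty":5,"tz":0,"wx":0,"wy":0,"wz":0},{"grip":20,"tx":0,"ty":5,"tz":0,"wx":0,"wy":0,"wz":0},{"grip":20,"tx":0,"ty":2,"tz":0,"wx":0,"wy":0,"wz":0},{"grip":20,"tx":0,"ty":0,"tz":0,"wx":0,"wy":0,"wz":0}]'
```

```text
time_s: 32.93
eef_pos: [504.5, 204.4, 33.6]
ee_rot: [0.078, -0.077, -0.703, 0.703]
force: [-0.2, -0.8, -0.7]
grip_width: 0.297
time_s: 33.27
eef_pos: [504.6, 204.7, 22.1]
ee_rot: [-0.077, 0.078, 0.703, -0.703]
force: [0.4, -0.3, -1.1]
grip_width: 0.302
```

```bash
python3 -m handwheel '[{"grip":20,"tx":0,"ty":4,"tz":0,"wx":0,"wy":0,"wz":0},{"grip":40,"tx":0,"ty":0,"tz":0,"wx":0,"wy":0,"wz":0},{"grip":40,"tx":0,"ty":0,"tz":0,"wx":0,"wy":0,"wz":0},{"grip":40,"tx":0,"ty":0,"tz":0,"wx":0,"wy":0,"wz":0},{"grip":40,"tx":0,"ty":-25,"tz":0,"wx":0,"wy":0,"wz":0},{"grip":40,"tx":0,"ty":-40,"tz":0,"wx":0,"wy":0,"wz":0},{"grip":40,"tx":0,"ty":-40,"tz":0,"wx":0,"wy":0,"wz":0},{"grip":40,"tx":0,"ty":-40,"tz":0,"wx":0,"wy":0,"wz":0},{"grip":40,"tx":0,"ty":-40,"tz":0,"wx":0,"wy":0,"wz":0},{"grip":40,"tx":0,"ty":-35,"tz":0,"wx":0,"wy":0,"wz":0}]'
python3 - <<'E'
from m import *
c=cap('wrist','w23'); c=cap('scene','s23'); print('scene'); quills(c); print('top'); quills(cap('top','t23'))
go(487.5,-313,None,144.4)
E
```

```text
time_s: 34.1
eef_pos: [504.2, 204.7, 240.9]
ee_rot: [-0.077, 0.078, 0.703, -0.703]
force: [0.5, 0.7, -0.2]
grip_width: 0.467
scene
px [201. 317.] c 623.0 -347.5 ang 34.7 wh 103 28
px [189. 256.] c 489.1 -313.7 ang 144.5 wh 104 29
px [385. 153.] c 483.8 206.1 ang 166.4 wh 67 27
px [403. 148.] c 494.3 255.3 ang 168.0 wh 68 29
px [369.  52.] c 85.1 480.1 ang 157.8 wh 191 98
top
px [441. 246.] c 484.7 -311.6 ang 144.5 wh 101 28
px [221. 240.] c 501.7 203.8 ang 167.0 wh 99 27
px [203. 224.] c 538.5 247.5 ang 168.7 wh 47 28
px [452. 190.] c 617.2 -344.0 ang 34.7 wh 100 29
t 34.25 pos [505.2 204.9 240.4] F [-0.3 -0.3 -1. ] T [-0.01  0.02  0.02] g 39.8 j [0.17 0.35 1.43 0.   1.36 1.96]
R [[-0.976, 0.006, -0.217], [0.217, 0.001, -0.976], [-0.005, -1.0, -0.002]]
SHIFT [-95.3  -0.6 509.4] rows 14 each [-6.8 -0.  36.4]
TURN [ 0.003  0.402 -0.005] rows 4 each [ 0.0008  0.1005 -0.0012] j6->~ -267
```

View pics/w23.png

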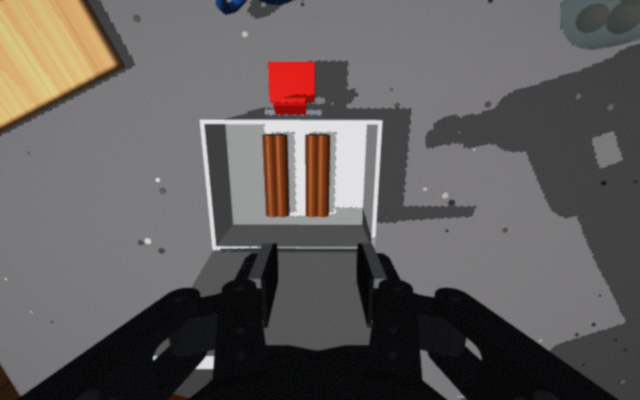

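Quills 1 and 2 lie side by side at (276,175) and (317,175). Going to quill 3.

```bash
python3 -m handwheel '[{"grip":60,"tx":-6.8,"ty":0,"tz":36.4,"wx":0,"wy":0,"wz":0},{"grip":60,"tx":-6.8,"ty":0,"tz":36.4,"wx":0,"wy":0,"wz":0},{"grip":60,"tx":-6.8,"ty":0,"tz":36.4,"wx":0,"wy":0,"wz":0},{"grip":60,"tx":-6.8,"ty":0,"tz":36.4,"wx":0,"wy":0,"wz":0},{"grip":60,"tx":-6.8,"ty":0,"tz":36.4,"wx":0,"wy":0,"wz":0},{"grip":60,"tx":-6.8,"ty":0,"tz":36.4,"wx":0,"wy":0,"wz":0},{"grip":60,"tx":-6.8,"ty":0,"tz":36.4,"wx":0,"wy":0,"wz":0},{"grip":60,"tx":-6.8,"ty":0,"tz":36.4,"wx":0,"wy":0,"wz":0},{"grip":60,"tx":-6.8,"ty":0,"tz":36.4,"wx":0,"wy":0,"wz":0},{"grip":60,"tx":-6.8,"ty":0,"tz":36.4,"wx":0,"wy":0,"wz":0}]'
python3 -m handwheel '[{"grip":60,"tx":-6.8,"ty":0,"tz":36.4,"wx":0,"wy":0,"wz":0},{"grip":60,"tx":-6.8,"ty":0,"tz":36.4,"wx":0,"wy":0,"wz":0},{"grip":60,"tx":-6.8,"ty":0,"tz":36.4,"wx":0,"wy":0,"wz":0},{"grip":60,"tx":-6.8,"ty":0,"tz":36.4,"wx":0,"wy":0,"wz":0},{"grip":60,"tx":0,"ty":30,"tz":0,"wx":0,"wy":0.1,"wz":0},{"grip":60,"tx":0,"ty":30,"tz":0,"wx":0,"wy":0.1,"wz":0},{"grip":60,"tx":0,"ty":25,"tz":0,"wx":0,"wy":0.1,"wz":0},{"grip":60,"tx":0,"ty":0,"tz":0,"wx":0,"wy":0.1,"wz":0},{"grip":60,"tx":0,"ty":0,"tz":0,"wx":0,"wy":0,"wz":0},{"grip":60,"tx":0,"ty":0,"tz":0,"wx":0,"wy":0,"wz":0}]'
python3 - <<'E'
from m import *
c=cap('wrist','w24'); q=quills(c,18,400); go(487,-313,10,144.4)
E
```

```text
time_s: 35.08
eef_pos: [490.7, -167.0, 236.4]
ee_rot: [-0.078, 0.077, 0.703, -0.702]
force: [-0.3, 1.0, 0.2]
grip_width: 0.708
time_s: 35.92
eef_pos: [486.3, -313.3, 152.1]
ee_rot: [-0.215, 0.214, 0.674, -0.674]
force: [0.2, 0.2, 0.6]
grip_width: 0.705
px [318. 189.] c 486.3 -314.1 ang 143.9 wh 100 28
px [255.  42.] c 618.6 -345.5 ang 35.0 wh 101 28
t 35.97 pos [ 486.5 -313.5  152.8] F [-0.2  0.4 -0.5] T [0.06 0.04 0.02] g 60.1 j [-0.77  0.5   1.44 -0.    1.2   1.41]
R [[-0.816, 0.0, -0.578], [0.578, -0.0, -0.816], [-0.0, -1.0, 0.0]]
SHIFT [-1.000e-01  1.428e+02 -7.000e-01] rows 4 each [-0.  35.7 -0.2]
TURN [-0.     0.005 -0.   ] rows 1 each [-0.0001  0.0053 -0.0003] j6->~ -267
```

```bash
python3 -m handwheel '[{"grip":60,"tx":0,"ty":36,"tz":0,"wx":0,"wy":0,"wz":0},{"grip":60,"tx":0,"ty":36,"tz":0,"wx":0,"wy":0,"wz":0},{"grip":60,"tx":0,"ty":36,"tz":0,"wx":0,"wy":0,"wz":0},{"grip":60,"tx":0,"ty":24,"tz":0,"wx":0,"wy":0,"wz":0},{"grip":60,"tx":0,"ty":10,"tz":0,"wx":0,"wy":0,"wz":0},{"grip":60,"tx":0,"ty":0,"tz":0,"wx":0,"wy":0,"wz":0},{"grip":20,"tx":0,"ty":0,"tz":0,"wx":0,"wy":0,"wz":0},{"grip":20,"tx":0,"ty":0,"tz":0,"wx":0,"wy":0,"wz":0},{"grip":20,"tx":0,"ty":0,"tz":0,"wx":0,"wy":0,"wz":0},{"grip":20,"tx":0,"ty":0,"tz":0,"wx":0,"wy":0,"wz":0}]' 40
python3 -m handwheel '[{"grip":20,"tx":0,"ty":-20,"tz":0,"wx":0,"wy":0,"wz":0},{"grip":20,"tx":0,"ty":-40,"tz":0,"wx":0,"wy":0,"wz":0},{"grip":20,"tx":0,"ty":-40,"tz":0,"wx":0,"wy":0,"wz":0},{"grip":20,"tx":0,"ty":-40,"tz":0,"wx":0,"wy":-0.1,"wz":0},{"grip":20,"tx":0,"ty":-40,"tz":0,"wx":0,"wy":-0.1,"wz":0},{"grip":20,"tx":0,"ty":-40,"tz":0,"wx":0,"wy":-0.1,"wz":0},{"grip":20,"tx":0,"ty":0,"tz":0,"wx":0,"wy":-0.1,"wz":0},{"grip":20,"tx":0,"ty":0,"tz":0,"wx":0,"wy":0,"wz":0}]'
python3 - <<'E'
from m import *
b=tub(0,-25); go(b[0],b[1],None,167.25); cap('wrist','w25')
E
```

```text
time_s: 36.8
eef_pos: [487.4, -314.2, 13.0]
ee_rot: [0.214, -0.216, -0.673, 0.674]
force: [-1.3, -0.2, 7.1]
grip_width: 0.282
time_s: 37.47
eef_pos: [487.0, -313.9, 234.2]
ee_rot: [0.074, -0.078, -0.702, 0.704]
force: [-0.4, -0.3, -1.6]
grip_width: 0.286
t 37.47 pos [ 487.  -313.9  234.2] F [-0.4 -0.3 -1.6] T [-0.01 -0.05  0.02] g 24.4 j [-0.77  0.43  1.33 -0.    1.38  1.01]
R [[-0.977, 0.005, -0.214], [0.214, -0.004, -0.977], [-0.005, -1.0, 0.003]]
SHIFT [  97.1   -2.4 -561.1] rows 15 each [  6.5  -0.2 -37.4]
TURN [-0.003  0.007 -0.005] rows 1 each [-0.0034  0.0072 -0.0054] j6->~ -231
```

View pics/w25.png

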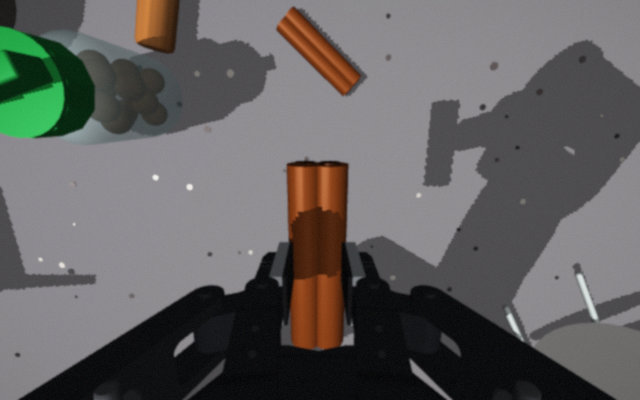

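Quill 3 is held. I'll carry it to tub (0,-25), as a second layer on quill 1.

```bash
python3 -m handwheel '[{"grip":20,"tx":6.5,"ty":0,"tz":-37.4,"wx":0,"wy":0,"wz":0},{"grip":20,"tx":6.5,"ty":0,"tz":-37.4,"wx":0,"wy":0,"wz":0},{"grip":20,"tx":6.5,"ty":0,"tz":-37.4,"wx":0,"wy":0,"wz":0},{"grip":20,"tx":6.5,"ty":0,"tz":-37.4,"wx":0,"wy":0,"wz":0},{"grip":20,"tx":6.5,"ty":0,"tz":-37.4,"wx":0,"wy":0,"wz":0},{"grip":20,"tx":6.5,"ty":0,"tz":-37.4,"wx":0,"wy":0,"wz":0},{"grip":20,"tx":6.5,"ty":0,"tz":-37.4,"wx":0,"wy":0,"wz":0},{"grip":20,"tx":6.5,"ty":0,"tz":-37.4,"wx":0,"wy":0,"wz":0},{"grip":20,"tx":6.5,"ty":0,"tz":-37.4,"wx":0,"wy":0,"wz":0},{"grip":20,"tx":6.5,"ty":0,"tz":-37.4,"wx":0,"wy":0,"wz":0}]'
python3 -m handwheel '[{"grip":20,"tx":6.5,"ty":0,"tz":-37.4,"wx":0,"wy":0,"wz":0},{"grip":20,"tx":6.5,"ty":0,"tz":-37.4,"wx":0,"wy":0,"wz":0},{"grip":20,"tx":6.5,"ty":0,"tz":-37.4,"wx":0,"wy":0,"wz":0},{"grip":20,"tx":6.5,"ty":0,"tz":-37.4,"wx":0,"wy":0,"wz":0},{"grip":20,"tx":6.5,"ty":0,"tz":-37.4,"wx":0,"wy":0,"wz":0},{"grip":20,"tx":0,"ty":30,"tz":0,"wx":0,"wy":0,"wz":0},{"grip":20,"tx":0,"ty":30,"tz":0,"wx":0,"wy":0,"wz":0},{"grip":20,"tx":0,"ty":0,"tz":0,"wx":0,"wy":0,"wz":0},{"grip":20,"tx":0,"ty":0,"tz":0,"wx":0,"wy":0,"wz":0}]'
python3 - <<'E'
from m import *
b=tub(-3,-25); go(b[0],b[1],50,167.25); cap('wrist','w26')
E
```

```text
time_s: 38.35
eef_pos: [503.4, 67.7, 229.6]
ee_rot: [0.079, -0.078, -0.703, 0.703]
force: [-0.6, -1.1, -0.5]
grip_width: 0.282
time_s: 39.1
eef_pos: [512.3, 255.1, 169.5]
ee_rot: [0.08, -0.077, -0.702, 0.703]
force: [-0.0, 0.3, 0.5]
grip_width: 0.282
t 39.1 pos [512.3 255.1 169.5] F [-0.   0.3  0.5] T [ 0.02  0.   -0.05] g 24.1 j [0.26 0.47 1.44 0.   1.24 2.05]
R [[-0.976, -0.004, -0.219], [0.219, -0.001, -0.976], [0.004, -1.0, 0.002]]
SHIFT [ -3.1 119.5  -0.2] rows 4 each [-0.8 29.9 -0. ]
TURN [-0.002  0.001  0.004] rows 1 each [-0.002   0.0012  0.0038] j6->~ -231
```

```bash
python3 -m handwheel '[{"grip":20,"tx":-3,"ty":38,"tz":0,"wx":0,"wy":0,"wz":0},{"grip":20,"tx":0,"ty":38,"tz":0,"wx":0,"wy":0,"wz":0},{"grip":20,"tx":0,"ty":28,"tz":0,"wx":0,"wy":0,"wz":0},{"grip":20,"tx":0,"ty":15,"tz":0,"wx":0,"wy":0,"wz":0},{"grip":20,"tx":0,"ty":5,"tz":0,"wx":0,"wy":0,"wz":0},{"grip":20,"tx":0,"ty":0,"tz":0,"wx":0,"wy":0,"wz":0}]'
python3 -m handwheel '[{"grip":20,"tx":0,"ty":4,"tz":0,"wx":0,"wy":0,"wz":0},{"grip":20,"tx":0,"ty":2,"tz":0,"wx":0,"wy":0,"wz":0},{"grip":20,"tx":0,"ty":0,"tz":0,"wx":0,"wy":0,"wz":0}]'
```

```text
time_s: 39.65
eef_pos: [516.8, 254.5, 47.4]
ee_rot: [-0.078, 0.078, 0.703, -0.703]
force: [-1.0, 0.4, -0.7]
grip_width: 0.279
time_s: 39.9
eef_pos: [516.7, 254.8, 41.6]
ee_rot: [-0.077, 0.078, 0.703, -0.703]
force: [-0.1, 0.2, -0.2]
grip_width: 0.28
```

```bash
python3 -m handwheel '[{"grip":20,"tx":0,"ty":3,"tz":0,"wx":0,"wy":0,"wz":0},{"grip":20,"tx":0,"ty":1,"tz":0,"wx":0,"wy":0,"wz":0},{"grip":20,"tx":0,"ty":0,"tz":0,"wx":0,"wy":0,"wz":0}]'
python3 -m handwheel '[{"grip":38,"tx":0,"ty":0,"tz":0,"wx":0,"wy":0,"wz":0},{"grip":38,"tx":0,"ty":0,"tz":0,"wx":0,"wy":0,"wz":0},{"grip":38,"tx":0,"ty":0,"tz":0,"wx":0,"wy":0,"wz":0},{"grip":38,"tx":0,"ty":-25,"tz":0,"wx":0,"wy":0,"wz":0},{"grip":38,"tx":0,"ty":-40,"tz":0,"wx":0,"wy":0,"wz":0},{"grip":38,"tx":0,"ty":-40,"tz":0,"wx":0,"wy":0,"wz":0},{"grip":38,"tx":0,"ty":-40,"tz":0,"wx":0,"wy":0,"wz":0},{"grip":38,"tx":0,"ty":-40,"tz":0,"wx":0,"wy":0,"wz":0},{"grip":38,"tx":0,"ty":-15,"tz":0,"wx":0,"wy":0,"wz":0},{"grip":38,"tx":0,"ty":0,"tz":0,"wx":0,"wy":0,"wz":0}]'
python3 - <<'E'
from m import *
c=cap('wrist','w27'); c=cap('scene','s27'); print('scene'); quills(c); print('top'); quills(cap('top','t27'))
go(619,-345.5,None,-145.2)
E
```

```text
time_s: 40.15
eef_pos: [516.1, 254.7, 36.7]
ee_rot: [0.077, -0.077, -0.703, 0.703]
force: [0.3, -0.0, -1.5]
grip_width: 0.285
time_s: 40.98
eef_pos: [517.5, 255.1, 241.4]
ee_rot: [-0.075, 0.08, 0.704, -0.702]
force: [-0.2, -0.2, -0.0]
grip_width: 0.446
scene
px [201. 317.] c 622.6 -347.3 ang 34.1 wh 103 28
px [386. 153.] c 483.8 206.3 ang 167.6 wh 66 28
px [405. 146.] c 488.1 264.5 ang 166.9 wh 84 43
px [380.  53.] c 117.2 477.1 ang 34.2 wh 222 129
top
px [221. 240.] c 501.7 203.8 ang 167.6 wh 99 28
px [198. 235.] c 513.0 256.5 ang 167.7 wh 101 36
px [452. 190.] c 617.3 -343.9 ang 34.7 wh 100 29
px [  2. 175.] c 660.0 737.4 ang 6.0 wh 114 15
t 41.13 pos [515.7 254.6 235.4] F [ 0.  -0.6 -0.3] T [-0.01  0.02 -0.01] g 37.6 j [ 0.25  0.42  1.33 -0.    1.39  2.04]
R [[-0.976, -0.002, -0.218], [0.218, -0.001, -0.976], [0.002, -1.0, 0.001]]
SHIFT [-2.314e+02  1.000e-01  5.632e+02] rows 17 each [-13.6   0.   33.1]
TURN [-0.    -0.827  0.002] rows 8 each [-0.     -0.1033  0.0003] j6->~ 26
```

View pics/w27.png

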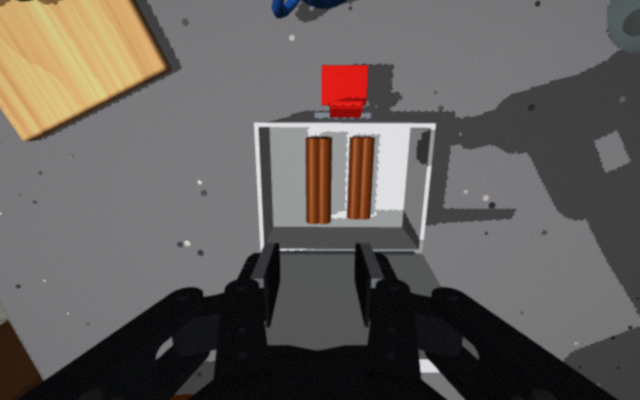

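The two layers are stacked neatly at (318,180). Last is quill 4.

```bash
python3 -m handwheel '[{"grip":60,"tx":-13.6,"ty":0,"tz":33.1,"wx":0,"wy":0,"wz":0},{"grip":60,"tx":-13.6,"ty":0,"tz":33.1,"wx":0,"wy":0,"wz":0},{"grip":60,"tx":-13.6,"ty":0,"tz":33.1,"wx":0,"wy":0,"wz":0},{"grip":60,"tx":-13.6,"ty":0,"tz":33.1,"wx":0,"wy":0,"wz":0},{"grip":60,"tx":-13.6,"ty":0,"tz":33.1,"wx":0,"wy":0,"wz":0},{"grip":60,"tx":-13.6,"ty":0,"tz":33.1,"wx":0,"wy":0,"wz":0},{"grip":60,"tx":-13.6,"ty":0,"tz":33.1,"wx":0,"wy":0,"wz":0},{"grip":60,"tx":-13.6,"ty":0,"tz":33.1,"wx":0,"wy":0,"wz":0},{"grip":60,"tx":-13.6,"ty":0,"tz":33.1,"wx":0,"wy":0,"wz":0},{"grip":60,"tx":-13.6,"ty":0,"tz":33.1,"wx":0,"wy":0,"wz":0}]'
python3 -m handwheel '[{"grip":60,"tx":-13.6,"ty":0,"tz":33.1,"wx":0,"wy":0,"wz":0},{"grip":60,"tx":-13.6,"ty":0,"tz":33.1,"wx":0,"wy":0,"wz":0},{"grip":60,"tx":-13.6,"ty":0,"tz":33.1,"wx":0,"wy":0,"wz":0},{"grip":60,"tx":-13.6,"ty":0,"tz":33.1,"wx":0,"wy":0,"wz":0},{"grip":60,"tx":-13.6,"ty":0,"tz":33.1,"wx":0,"wy":0,"wz":0},{"grip":60,"tx":-13.6,"ty":0,"tz":33.1,"wx":0,"wy":0,"wz":0},{"grip":60,"tx":-13.6,"ty":0,"tz":33.1,"wx":0,"wy":0,"wz":0}]'
python3 -m handwheel '[{"grip":60,"tx":0,"ty":0,"tz":0,"wx":0,"wy":-0.103,"wz":0},{"grip":60,"tx":0,"ty":0,"tz":0,"wx":0,"wy":-0.103,"wz":0},{"grip":60,"tx":0,"ty":0,"tz":0,"wx":0,"wy":-0.103,"wz":0},{"grip":60,"tx":0,"ty":0,"tz":0,"wx":0,"wy":-0.103,"wz":0},{"grip":60,"tx":0,"ty":0,"tz":0,"wx":0,"wy":-0.103,"wz":0},{"grip":60,"tx":0,"ty":30,"tz":0,"wx":0,"wy":-0.103,"wz":0},{"grip":60,"tx":0,"ty":30,"tz":0,"wx":0,"wy":-0.103,"wz":0},{"grip":60,"tx":0,"ty":20,"tz":0,"wx":0,"wy":-0.106,"wz":0},{"grip":60,"tx":0,"ty":0,"tz":0,"wx":0,"wy":0,"wz":0},{"grip":60,"tx":0,"ty":0,"tz":0,"wx":0,"wy":0,"wz":0}]'
python3 - <<'E'
from m import *
c=cap('wrist','w28'); q=quills(c,18,400); go(619,-345.5,11,-145.2)
E
```

```text
time_s: 41.97
eef_pos: [576.4, -99.6, 234.8]
ee_rot: [-0.079, 0.076, 0.703, -0.703]
force: [0.5, 0.2, -0.5]
grip_width: 0.706
time_s: 42.55
eef_pos: [619.1, -346.3, 234.4]
ee_rot: [-0.078, 0.076, 0.704, -0.702]
force: [0.5, 0.4, -0.3]
grip_width: 0.704
time_s: 43.38
eef_pos: [619.0, -344.4, 154.9]
ee_rot: [0.21, -0.211, 0.676, -0.674]
force: [0.3, -0.5, 0.1]
grip_width: 0.702
px [320. 188.] c 620.7 -345.4 ang 35.0 wh 100 28
t 43.43 pos [ 619.6 -344.9  156.9] F [-0.6 -0.5  0.6] T [ 0.01 -0.04  0.01] g 59.8 j [-0.67  0.79  0.93  0.    1.42  0.29]
R [[-0.823, -0.0, 0.568], [-0.568, 0.0, -0.823], [0.0, -1.0, -0.0]]
SHIFT [  0.8 145.9   0.2] rows 4 each [ 0.2 36.5  0. ]
TURN [ 0.    -0.003  0.   ] rows 1 each [ 0.0002 -0.0029  0.    ] j6->~ 26
```

View pics/w28.png

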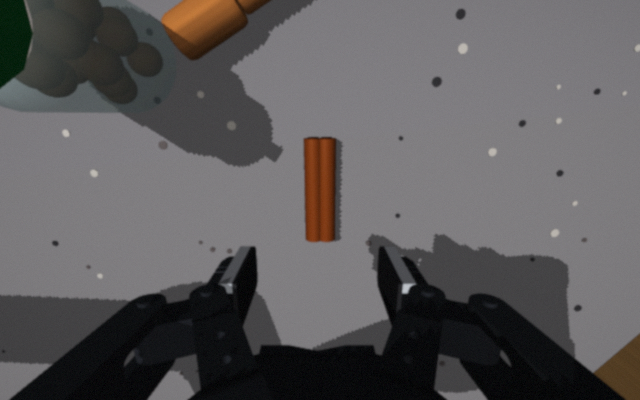

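```bash
python3 -m handwheel '[{"grip":60,"tx":0,"ty":36,"tz":0.6,"wx":0,"wy":0,"wz":0},{"grip":60,"tx":0,"ty":36,"tz":0,"wx":0,"wy":0,"wz":0},{"grip":60,"tx":0,"ty":36,"tz":0,"wx":0,"wy":0,"wz":0},{"grip":60,"tx":0,"ty":26,"tz":0,"wx":0,"wy":0,"wz":0},{"grip":60,"tx":0,"ty":11,"tz":0,"wx":0,"wy":0,"wz":0},{"grip":60,"tx":0,"ty":0,"tz":0,"wx":0,"wy":0,"wz":0},{"grip":20,"tx":0,"ty":0,"tz":0,"wx":0,"wy":0,"wz":0},{"grip":20,"tx":0,"ty":0,"tz":0,"wx":0,"wy":0,"wz":0},{"grip":20,"tx":0,"ty":0,"tz":0,"wx":0,"wy":0,"wz":0},{"grip":20,"tx":0,"ty":0,"tz":0,"wx":0,"wy":0,"wz":0}]' 40
python3 -m handwheel '[{"grip":20,"tx":0,"ty":-20,"tz":0,"wx":0,"wy":0,"wz":0},{"grip":20,"tx":0,"ty":-40,"tz":0,"wx":0,"wy":0,"wz":0},{"grip":20,"tx":0,"ty":-40,"tz":0,"wx":0,"wy":0,"wz":0},{"grip":20,"tx":0,"ty":-40,"tz":0,"wx":0,"wy":0,"wz":0},{"grip":20,"tx":0,"ty":-40,"tz":0,"wx":0,"wy":0,"wz":0},{"grip":20,"tx":0,"ty":-40,"tz":0,"wx":0,"wy":0,"wz":0},{"grip":20,"tx":0,"ty":-10,"tz":0,"wx":0,"wy":0,"wz":0}]'
python3 -m handwheel '[{"grip":20,"tx":0,"ty":0,"tz":0,"wx":0,"wy":0.103,"wz":0},{"grip":20,"tx":0,"ty":0,"tz":0,"wx":0,"wy":0.103,"wz":0},{"grip":20,"tx":0,"ty":0,"tz":0,"wx":0,"wy":0.103,"wz":0},{"grip":20,"tx":0,"ty":0,"tz":0,"wx":0,"wy":0.103,"wz":0},{"grip":20,"tx":0,"ty":0,"tz":0,"wx":0,"wy":0.103,"wz":0},{"grip":20,"tx":0,"ty":0,"tz":0,"wx":0,"wy":0.103,"wz":0},{"grip":20,"tx":0,"ty":0,"tz":0,"wx":0,"wy":0.103,"wz":0},{"grip":20,"tx":0,"ty":0,"tz":0,"wx":0,"wy":0.106,"wz":0},{"grip":20,"tx":0,"ty":0,"tz":0,"wx":0,"wy":0,"wz":0}]'
python3 - <<'E'
from m import *
b=tub(-4,26); go(b[0],b[1],None,167.25); cap('wrist','w29')
E
```

```text
time_s: 44.27
eef_pos: [621.0, -346.2, 15.3]
ee_rot: [-0.212, 0.211, -0.673, 0.676]
force: [-3.2, 2.2, 10.6]
grip_width: 0.243
time_s: 44.85
eef_pos: [620.9, -346.0, 251.3]
ee_rot: [-0.214, 0.209, -0.671, 0.679]
force: [0.2, -0.5, 1.0]
grip_width: 0.232
time_s: 45.6
eef_pos: [619.9, -345.3, 242.9]
ee_rot: [0.078, -0.079, -0.702, 0.703]
force: [0.8, -0.9, 0.6]
grip_width: 0.234
t 45.6 pos [ 619.9 -345.3  242.9] F [ 0.8 -0.9  0.6] T [-0.04  0.07 -0.03] g 20.0 j [-0.67  0.75  0.77  0.    1.61  1.12]
R [[-0.975, 0.001, -0.221], [0.221, -0.001, -0.975], [-0.002, -1.0, 0.001]]
SHIFT [ 234.    -0.8 -510.6] rows 15 each [ 15.6  -0.1 -34. ]
TURN [-0.001 -0.001 -0.002] rows 1 each [-0.0008 -0.0006 -0.0016] j6->~ -235
```

View pics/w29.png

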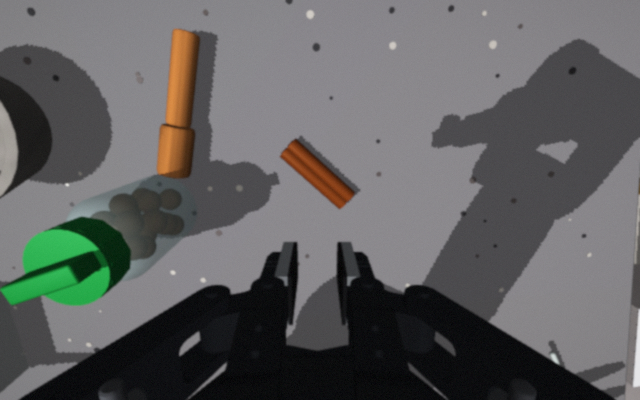

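The grip slipped off: I gripped too high, and the quill is still at (317,173), barely moved. I'll re-grip lower, at TCP 3 mm.

```bash
python3 -m handwheel '[{"grip":60,"tx":0,"ty":0,"tz":0,"wx":0,"wy":-0.103,"wz":0},{"grip":60,"tx":0,"ty":0,"tz":0,"wx":0,"wy":-0.103,"wz":0},{"grip":60,"tx":0,"ty":0,"tz":0,"wx":0,"wy":-0.103,"wz":0},{"grip":60,"tx":0,"ty":0,"tz":0,"wx":0,"wy":-0.103,"wz":0},{"grip":60,"tx":0,"ty":0,"tz":0,"wx":0,"wy":-0.103,"wz":0},{"grip":60,"tx":0,"ty":30,"tz":0,"wx":0,"wy":-0.103,"wz":0},{"grip":60,"tx":0,"ty":30,"tz":0,"wx":0,"wy":-0.103,"wz":0},{"grip":60,"tx":0,"ty":25,"tz":0,"wx":0,"wy":-0.106,"wz":0},{"grip":60,"tx":0,"ty":0,"tz":0,"wx":0,"wy":0,"wz":0},{"grip":60,"tx":0,"ty":0,"tz":0,"wx":0,"wy":0,"wz":0}]'
python3 - <<'E'
from m import *
c=cap('wrist','w30'); q=quills(c,18,400); go(q[0][0],q[0][1],3,q[0][2]%180-180)
E
```

```text
time_s: 46.48
eef_pos: [619.7, -345.2, 156.9]
ee_rot: [0.211, -0.211, 0.675, -0.674]
force: [0.7, 0.1, 0.6]
grip_width: 0.7
px [318. 188.] c 620.1 -345.0 ang 35.0 wh 100 28
t 46.53 pos [ 620.3 -345.6  158.7] F [ 0.3 -0.6  0.5] T [ 0.04 -0.01 -0.02] g 60.2 j [-0.67  0.79  0.92  0.    1.42  0.29]
R [[-0.822, 0.002, 0.57], [-0.57, -0.001, -0.822], [-0.001, -1.0, 0.002]]
SHIFT [-1.000e-01  1.557e+02 -9.000e-01] rows 5 each [-0.  31.1 -0.2]
TURN [-0.002 -0.004 -0.001] rows 1 each [-0.0023 -0.004  -0.0007] j6->~ 26
```

View pics/w30.png

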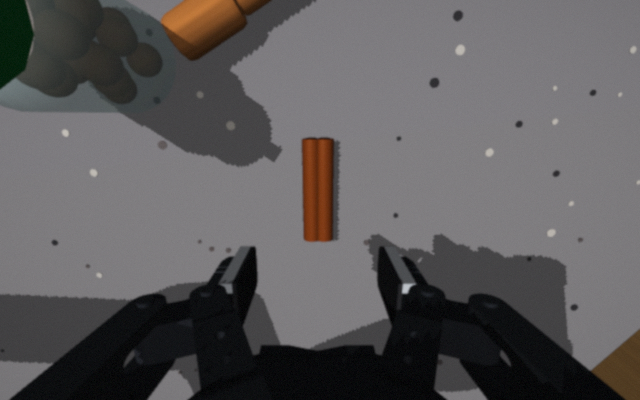

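```bash
python3 -m handwheel '[{"grip":60,"tx":0,"ty":36,"tz":0,"wx":0,"wy":0,"wz":0},{"grip":60,"tx":0,"ty":36,"tz":0,"wx":0,"wy":0,"wz":0},{"grip":60,"tx":0,"ty":36,"tz":0,"wx":0,"wy":0,"wz":0},{"grip":60,"tx":0,"ty":26,"tz":0,"wx":0,"wy":0,"wz":0},{"grip":60,"tx":0,"ty":14,"tz":0,"wx":0,"wy":0,"wz":0},{"grip":60,"tx":0,"ty":6,"tz":0,"wx":0,"wy":0,"wz":0},{"grip":60,"tx":0,"ty":0,"tz":0,"wx":0,"wy":0,"wz":0}]' 40
python3 -m handwheel '[{"grip":20,"tx":0,"ty":0,"tz":0,"wx":0,"wy":0,"wz":0},{"grip":20,"tx":0,"ty":0,"tz":0,"wx":0,"wy":0,"wz":0},{"grip":20,"tx":0,"ty":0,"tz":0,"wx":0,"wy":0,"wz":0},{"grip":20,"tx":0,"ty":0,"tz":0,"wx":0,"wy":0,"wz":0},{"grip":20,"tx":0,"ty":0,"tz":0,"wx":0,"wy":0,"wz":0}]'
```

```text
time_s: 47.12
eef_pos: [620.4, -345.7, 3.7]
ee_rot: [-0.212, 0.211, -0.674, 0.675]
force: [0.2, 1.1, 0.6]
grip_width: 0.705
time_s: 47.53
eef_pos: [620.8, -346.0, 5.3]
ee_rot: [-0.212, 0.211, -0.674, 0.676]
force: [-0.5, -0.3, 5.4]
grip_width: 0.332
```

```bash
python3 -m handwheel '[{"grip":20,"tx":0,"ty":-15,"tz":0,"wx":0,"wy":0,"wz":0},{"grip":20,"tx":0,"ty":-35,"tz":0,"wx":0,"wy":0,"wz":0},{"grip":20,"tx":0,"ty":-40,"tz":0,"wx":0,"wy":0,"wz":0},{"grip":20,"tx":0,"ty":-40,"tz":0,"wx":0,"wy":0,"wz":0},{"grip":20,"tx":0,"ty":-40,"tz":0,"wx":0,"wy":0,"wz":0},{"grip":20,"tx":0,"ty":-40,"tz":0,"wx":0,"wy":0,"wz":0},{"grip":20,"tx":0,"ty":-35,"tz":0,"wx":0,"wy":0,"wz":0}]'
python3 -m handwheel '[{"grip":20,"tx":0,"ty":0,"tz":0,"wx":0,"wy":0.103,"wz":0},{"grip":20,"tx":0,"ty":0,"tz":0,"wx":0,"wy":0.103,"wz":0},{"grip":20,"tx":0,"ty":0,"tz":0,"wx":0,"wy":0.103,"wz":0},{"grip":20,"tx":0,"ty":0,"tz":0,"wx":0,"wy":0.103,"wz":0},{"grip":20,"tx":0,"ty":0,"tz":0,"wx":0,"wy":0.103,"wz":0},{"grip":20,"tx":0,"ty":0,"tz":0,"wx":0,"wy":0.103,"wz":0},{"grip":20,"tx":0,"ty":0,"tz":0,"wx":0,"wy":0.103,"wz":0},{"grip":20,"tx":0,"ty":0,"tz":0,"wx":0,"wy":0.106,"wz":0},{"grip":20,"tx":0,"ty":0,"tz":0,"wx":0,"wy":0,"wz":0}]'
python3 - <<'E'
from m import *
b=tub(-4,26); go(b[0],b[1],None,167.25); cap('wrist','w31')
E
```

```text
time_s: 48.12
eef_pos: [619.6, -345.0, 252.9]
ee_rot: [-0.212, 0.211, -0.674, 0.676]
force: [0.5, -0.1, -0.0]
grip_width: 0.33
time_s: 48.87
eef_pos: [619.7, -345.2, 249.5]
ee_rot: [0.078, -0.079, -0.702, 0.703]
force: [0.1, -0.6, -0.8]
grip_width: 0.33
t 48.87 pos [ 619.7 -345.2  249.5] F [ 0.1 -0.6 -0.8] T [-0.03 -0.03  0.01] g 28.2 j [-0.67  0.75  0.76  0.    1.63  1.12]
R [[-0.975, 0.001, -0.221], [0.221, -0.001, -0.975], [-0.001, -1.0, 0.001]]
SHIFT [ 233.7   -0.7 -510.6] rows 15 each [ 15.6  -0.  -34. ]
TURN [-0.001 -0.    -0.001] rows 1 each [-0.0007 -0.0004 -0.0015] j6->~ -235
```

View pics/w31.png

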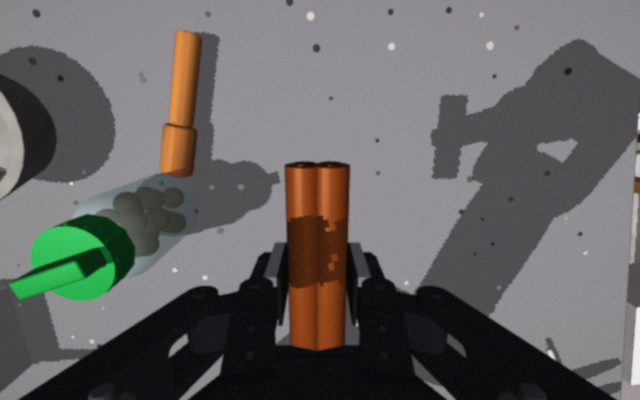

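Quill 4 is held firmly (28 mm). Carrying it to tub (-4,+26), on top of quill 2.

```bash
python3 -m handwheel '[{"grip":20,"tx":15.6,"ty":0,"tz":-34,"wx":0,"wy":0,"wz":0},{"grip":20,"tx":15.6,"ty":0,"tz":-34,"wx":0,"wy":0,"wz":0},{"grip":20,"tx":15.6,"ty":0,"tz":-34,"wx":0,"wy":0,"wz":0},{"grip":20,"tx":15.6,"ty":0,"tz":-34,"wx":0,"wy":0,"wz":0},{"grip":20,"tx":15.6,"ty":0,"tz":-34,"wx":0,"wy":0,"wz":0},{"grip":20,"tx":15.6,"ty":0,"tz":-34,"wx":0,"wy":0,"wz":0},{"grip":20,"tx":15.6,"ty":0,"tz":-34,"wx":0,"wy":0,"wz":0},{"grip":20,"tx":15.6,"ty":0,"tz":-34,"wx":0,"wy":0,"wz":0},{"grip":20,"tx":15.6,"ty":0,"tz":-34,"wx":0,"wy":0,"wz":0},{"grip":20,"tx":15.6,"ty":0,"tz":-34,"wx":0,"wy":0,"wz":0}]'
python3 -m handwheel '[{"grip":20,"tx":15.6,"ty":0,"tz":-34,"wx":0,"wy":0,"wz":0},{"grip":20,"tx":15.6,"ty":0,"tz":-34,"wx":0,"wy":0,"wz":0},{"grip":20,"tx":15.6,"ty":0,"tz":-34,"wx":0,"wy":0,"wz":0},{"grip":20,"tx":15.6,"ty":0,"tz":-34,"wx":0,"wy":0,"wz":0},{"grip":20,"tx":15.6,"ty":0,"tz":-34,"wx":0,"wy":0,"wz":0},{"grip":20,"tx":0,"ty":35,"tz":0,"wx":0,"wy":0,"wz":0},{"grip":20,"tx":0,"ty":35,"tz":0,"wx":0,"wy":0,"wz":0},{"grip":20,"tx":0,"ty":0,"tz":0,"wx":0,"wy":0,"wz":0},{"grip":20,"tx":0,"ty":0,"tz":0,"wx":0,"wy":0,"wz":0}]'
python3 - <<'E'
from m import *
b=tub(-4,26); go(b[0],b[1],38,167.25); cap('wrist','w32')
E
```

```text
time_s: 49.75
eef_pos: [540.7, 22.2, 248.8]
ee_rot: [0.076, -0.077, -0.703, 0.703]
force: [0.1, -0.2, -0.5]
grip_width: 0.329
time_s: 50.5
eef_pos: [502.0, 203.3, 178.1]
ee_rot: [0.077, -0.076, -0.703, 0.703]
force: [0.1, 0.2, 0.4]
grip_width: 0.332
t 50.5 pos [502.  203.3 178.1] F [0.1 0.2 0.4] T [ 0.01  0.01 -0.03] g 28.4 j [ 0.17  0.4   1.52 -0.    1.22  1.96]
R [[-0.977, -0.002, -0.215], [0.215, -0.0, -0.977], [0.002, -1.0, 0.001]]
SHIFT [ -2.6 140.1  -1.8] rows 4 each [-0.6 35.  -0.5]
TURN [-0.001  0.006  0.002] rows 1 each [-0.0007  0.0055  0.0016] j6->~ -235
```

View pics/w32.png

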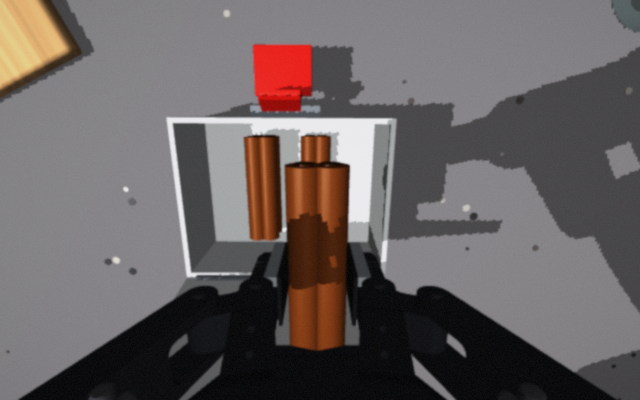

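```bash
python3 -m handwheel '[{"grip":20,"tx":-2,"ty":38,"tz":-1,"wx":0,"wy":0,"wz":0},{"grip":20,"tx":0,"ty":38,"tz":0,"wx":0,"wy":0,"wz":0},{"grip":20,"tx":0,"ty":34,"tz":0,"wx":0,"wy":0,"wz":0},{"grip":20,"tx":0,"ty":20,"tz":0,"wx":0,"wy":0,"wz":0},{"grip":20,"tx":0,"ty":10,"tz":0,"wx":0,"wy":0,"wz":0},{"grip":20,"tx":0,"ty":0,"tz":0,"wx":0,"wy":0,"wz":0}]'
python3 -m handwheel '[{"grip":20,"tx":0,"ty":4,"tz":0,"wx":0,"wy":0,"wz":0},{"grip":20,"tx":0,"ty":3,"tz":0,"wx":0,"wy":0,"wz":0},{"grip":20,"tx":0,"ty":0,"tz":0,"wx":0,"wy":0,"wz":0}]'
```

```text
time_s: 51.05
eef_pos: [505.1, 203.7, 38.0]
ee_rot: [-0.077, 0.077, 0.703, -0.703]
force: [-0.1, -0.5, -1.0]
grip_width: 0.329
time_s: 51.3
eef_pos: [505.3, 204.0, 31.8]
ee_rot: [-0.077, 0.078, 0.703, -0.703]
force: [0.6, 0.1, -0.3]
grip_width: 0.33
```

```bash
python3 -m handwheel '[{"grip":20,"tx":0,"ty":2,"tz":0,"wx":0,"wy":0,"wz":0},{"grip":38,"tx":0,"ty":0,"tz":0,"wx":0,"wy":0,"wz":0},{"grip":38,"tx":0,"ty":0,"tz":0,"wx":0,"wy":0,"wz":0},{"grip":38,"tx":0,"ty":0,"tz":0,"wx":0,"wy":0,"wz":0},{"grip":38,"tx":0,"ty":-25,"tz":0,"wx":0,"wy":0,"wz":0},{"grip":38,"tx":0,"ty":-40,"tz":0,"wx":0,"wy":0,"wz":0},{"grip":38,"tx":0,"ty":-40,"tz":0,"wx":0,"wy":0,"wz":0},{"grip":38,"tx":0,"ty":-40,"tz":0,"wx":0,"wy":0,"wz":0},{"grip":38,"tx":0,"ty":-40,"tz":0,"wx":0,"wy":0,"wz":0},{"grip":38,"tx":0,"ty":-35,"tz":0,"wx":0,"wy":0,"wz":0}]'
python3 - <<'E'
from m import *
st();c=cap('wrist','w33'); c=cap('scene','s33'); c=cap('top','t33')
cv2.imwrite('pics/s33z.png',cv2.resize(load('s33')['pixels'][40:220,330:510,::-1],None,fx=3.3,fy=3.3,interpolation=cv2.INTER_CUBIC))
E
```

```text
time_s: 52.13
eef_pos: [504.3, 204.0, 251.9]
ee_rot: [-0.077, 0.078, 0.703, -0.703]
force: [0.8, -0.5, -0.2]
grip_width: 0.442
t 52.13 pos [504.3 204.  251.9] F [ 0.8 -0.5 -0.2] T [ 0.02 -0.01 -0.02] g 37.8 j [0.17 0.34 1.41 0.   1.39 1.96]
R [[-0.976, 0.002, -0.217], [0.217, 0.0, -0.976], [-0.002, -1.0, -0.001]]
```

View pics/w33.png

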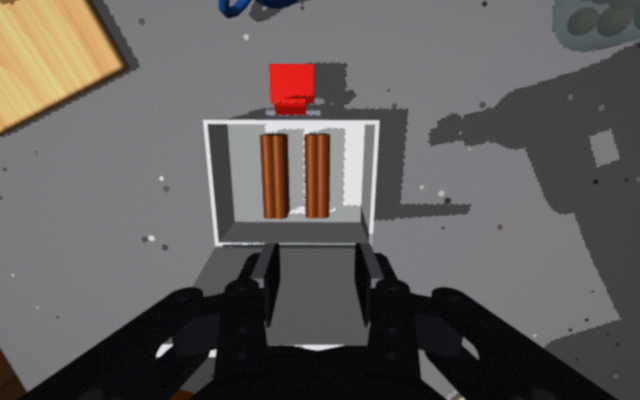

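View pics/s33z.png

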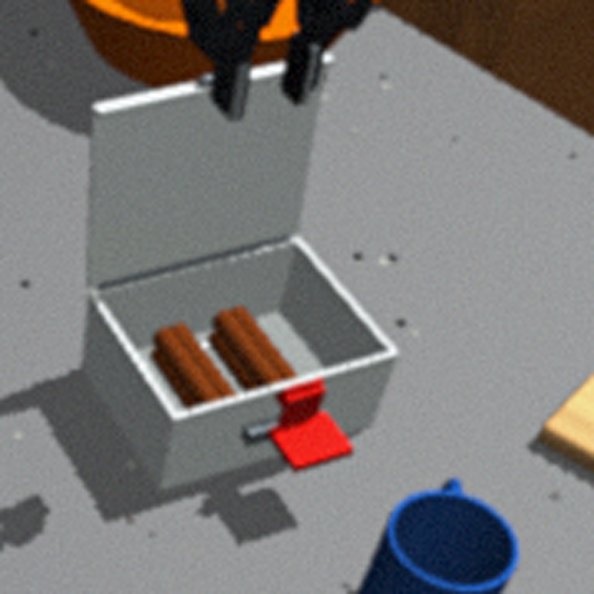

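View pics/t33.png

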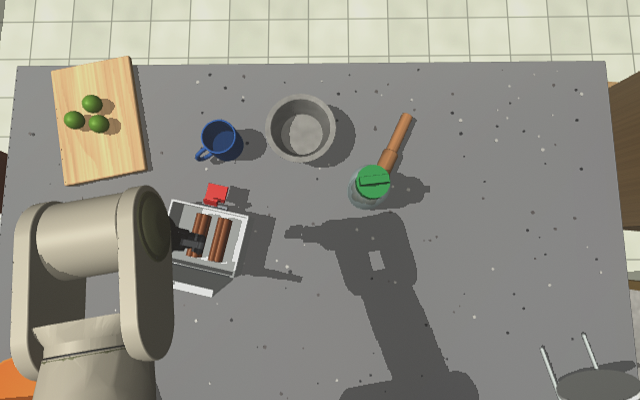

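All four quills are in the tub, well below the rim; the slab has none left, and the cap, mug, mortar and pestle are in place. Now I'll shut the lid: close the fingers, go behind it and sweep forward.

Run:
```python
from m import *
b=tub(122,0); go(b[0],b[1],265,167.25)
```

```text
t 52.28 pos [505.3 204.1 251.4] F [-0.1  0.9 -0.8] T [ 0.01  0.04 -0.01] g 38.0 j [ 0.17  0.34  1.41 -0.    1.39  1.96]
R [[-0.976, 0.006, -0.217], [0.217, 0.001, -0.976], [-0.005, -1.0, -0.002]]
SHIFT [126.5 -14.2 -26.7] rows 4 each [31.6 -3.6 -6.7]
TURN [ 0.002  0.003 -0.005] rows 1 each [ 0.0021  0.0034 -0.0052] j6->~ -224
```

```bash
python3 -m handwheel '[{"grip":0,"tx":0,"ty":-17,"tz":-13,"wx":0,"wy":0,"wz":0},{"grip":0,"tx":0,"ty":0,"tz":-13,"wx":0,"wy":0,"wz":0},{"grip":0,"tx":0,"ty":0,"tz":0,"wx":0,"wy":0,"wz":0},{"grip":0,"tx":31,"ty":0,"tz":0,"wx":0,"wy":0,"wz":0},{"grip":0,"tx":32,"ty":0,"tz":0,"wx":0,"wy":0,"wz":0},{"grip":0,"tx":32,"ty":0,"tz":0,"wx":0,"wy":0,"wz":0},{"grip":0,"tx":32,"ty":0,"tz":0,"wx":0,"wy":0,"wz":0},{"grip":0,"tx":0,"ty":0,"tz":0,"wx":0,"wy":0,"wz":0}]'
python3 - <<'E'
from m import *
b=tub(122,0); go(b[0],b[1],197,167.25); c=cap('scene','s34')
cv2.imwrite('pics/s34z.png',cv2.resize(c['pixels'][0:200,300:500,::-1],None,fx=3,fy=3,interpolation=cv2.INTER_CUBIC))
E
```

```text
time_s: 52.95
eef_pos: [381.8, 257.8, 264.6]
ee_rot: [0.077, -0.075, -0.703, 0.703]
force: [0.3, -0.2, 0.5]
grip_width: -0.003
t 52.95 pos [381.8 257.8 264.6] F [ 0.3 -0.2  0.5] T [-0.07  0.    0.01] g -0.2 j [0.34 0.15 1.62 0.   1.38 2.13]
R [[-0.977, -0.003, -0.214], [0.214, -0.0, -0.977], [0.003, -1.0, 0.001]]
SHIFT [-5.8 67.6 -1.1] rows 2 each [-2.9 33.8 -0.6]
TURN [-0.001  0.006  0.003] rows 1 each [-0.0011  0.0064  0.0029] j6->~ -224
```

View pics/s34z.png

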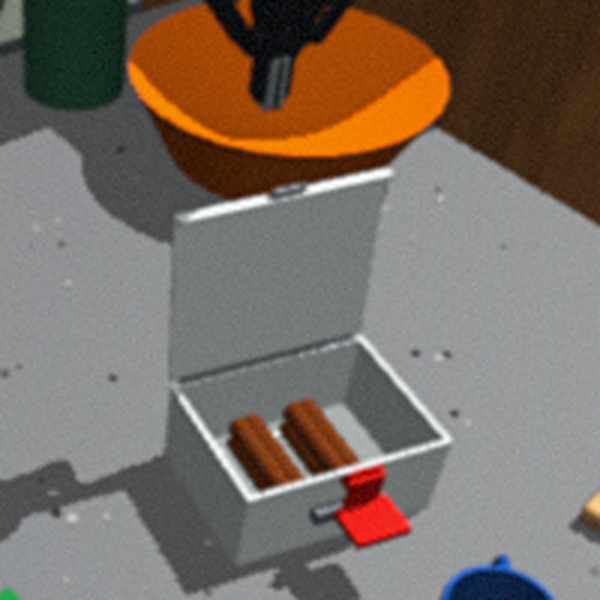

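The fingers are behind the lid. I'll go down to z≈197 and sweep it forward along its arc.

```bash
python3 -m handwheel '[{"grip":0,"tx":0,"ty":34,"tz":0,"wx":0,"wy":0,"wz":0},{"grip":0,"tx":0,"ty":34,"tz":0,"wx":0,"wy":0,"wz":0},{"grip":0,"tx":-15,"ty":0,"tz":0,"wx":0,"wy":0,"wz":0},{"grip":0,"tx":-10,"ty":0,"tz":0,"wx":0,"wy":0,"wz":0},{"grip":0,"tx":-10,"ty":0,"tz":0,"wx":0,"wy":0,"wz":0},{"grip":0,"tx":-10,"ty":0,"tz":0,"wx":0,"wy":0,"wz":0},{"grip":0,"tx":0,"ty":0,"tz":0,"wx":0,"wy":0,"wz":0}]'
python3 - <<'E'
from m import *
s,R=st(); p=np.array(s['eef_pos'][:2])-C; print(p@ex,p@ey)
E
```

```text
time_s: 53.58
eef_pos: [432.3, 246.6, 198.1]
ee_rot: [-0.077, 0.078, 0.703, -0.703]
force: [0.3, -0.0, -0.4]
grip_width: 0.0
t 53.58 pos [432.3 246.6 198.1] F [ 0.3 -0.  -0.4] T [-0.06 -0.03  0.05] g 0.0 j [ 0.28  0.28  1.63 -0.    1.23  2.07]
R [[-0.976, 0.002, -0.219], [0.219, 0.0, -0.976], [-0.002, -1.0, -0.001]]
75.88454917513496 0.8283040136595576
```

```bash
python3 -m handwheel '[{"grip":0,"tx":-12,"ty":1,"tz":0,"wx":0,"wy":0,"wz":0},{"grip":0,"tx":-12,"ty":2,"tz":0,"wx":0,"wy":0,"wz":0},{"grip":0,"tx":-12,"ty":4,"tz":0,"wx":0,"wy":0,"wz":0},{"grip":0,"tx":-11,"ty":5,"tz":0,"wx":0,"wy":0,"wz":0},{"grip":0,"tx":-11,"ty":6,"tz":0,"wx":0,"wy":0,"wz":0},{"grip":0,"tx":-9,"ty":6,"tz":0,"wx":0,"wy":0,"wz":0},{"grip":0,"tx":0,"ty":0,"tz":0,"wx":0,"wy":0,"wz":0}]'
python3 - <<'E'
from m import *
s,R=st(); p=np.array(s['eef_pos'][:2])-C; print(p@ex,p@ey); c=cap('scene','s35')
cv2.imwrite('pics/s35z.png',cv2.resize(c['pixels'][0:200,300:500,::-1],None,fx=3,fy=3,interpolation=cv2.INTER_CUBIC))
E
```

```text
time_s: 54.17
eef_pos: [496.5, 231.8, 171.9]
ee_rot: [0.078, -0.077, -0.703, 0.703]
force: [0.4, 0.7, -0.1]
grip_width: 0.002
t 54.17 pos [496.5 231.8 171.9] F [ 0.4  0.7 -0.1] T [0.01 0.01 0.02] g 0.2 j [ 0.22  0.42  1.51 -0.    1.22  2.01]
R [[-0.976, -0.002, -0.219], [0.219, -0.001, -0.976], [0.002, -1.0, 0.001]]
9.965037233581095 1.0913511576358352
```

View pics/s35z.png

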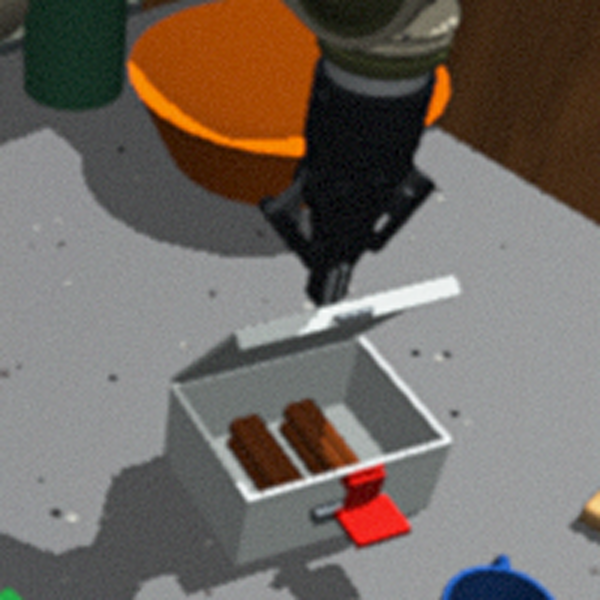

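The lid follows, and is now about half shut. Continuing down the arc toward the front edge.

```bash
python3 -m handwheel '[{"grip":0,"tx":-11,"ty":8,"tz":0,"wx":0,"wy":0,"wz":0},{"grip":0,"tx":-11,"ty":8,"tz":0,"wx":0,"wy":0,"wz":0},{"grip":0,"tx":-10,"ty":9,"tz":0,"wx":0,"wy":0,"wz":0},{"grip":0,"tx":-9,"ty":10,"tz":0,"wx":0,"wy":0,"wz":0},{"grip":0,"tx":-8,"ty":10,"tz":0,"wx":0,"wy":0,"wz":0},{"grip":0,"tx":-7,"ty":10,"tz":0,"wx":0,"wy":0,"wz":0},{"grip":0,"tx":0,"ty":0,"tz":0,"wx":0,"wy":0,"wz":0}]'
python3 - <<'E'
from m import *
s,R=st(); p=np.array(s['eef_pos'][:2])-C; print(p@ex,p@ey); c=cap('scene','s36')
cv2.imwrite('pics/s36z.png',cv2.resize(c['pixels'][0:200,300:500,::-1],None,fx=3,fy=3,interpolation=cv2.INTER_CUBIC))
E
```

```text
time_s: 54.8
eef_pos: [550.2, 220.0, 116.7]
ee_rot: [0.078, -0.077, -0.703, 0.703]
force: [-0.1, -0.8, 0.3]
grip_width: -0.001
t 54.8 pos [550.2 220.  116.7] F [-0.1 -0.8  0.3] T [ 0.03 -0.01  0.05] g -0.1 j [ 0.18  0.57  1.43 -0.    1.15  1.97]
R [[-0.976, -0.002, -0.218], [0.218, -0.001, -0.976], [0.002, -1.0, 0.001]]
-44.99081250239152 0.7994865996894738
```

View pics/s36z.png

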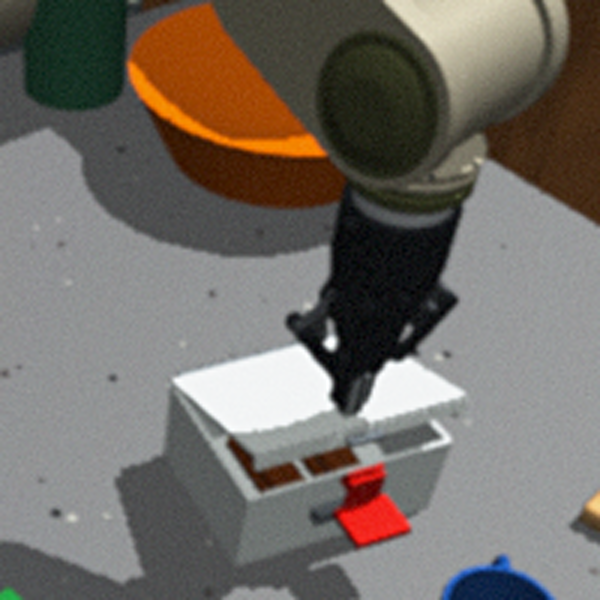

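```bash
python3 -m handwheel '[{"grip":0,"tx":-5,"ty":9,"tz":0,"wx":0,"wy":0,"wz":0},{"grip":0,"tx":-4,"ty":8,"tz":0,"wx":0,"wy":0,"wz":0},{"grip":0,"tx":0,"ty":6,"tz":0,"wx":0,"wy":0,"wz":0},{"grip":0,"tx":0,"ty":0,"tz":0,"wx":0,"wy":0,"wz":0}]'
python3 -m handwheel '[{"grip":0,"tx":0,"ty":4,"tz":0,"wx":0,"wy":0,"wz":0},{"grip":0,"tx":0,"ty":4,"tz":0,"wx":0,"wy":0,"wz":0},{"grip":0,"tx":0,"ty":3,"tz":0,"wx":0,"wy":0,"wz":0},{"grip":0,"tx":0,"ty":0,"tz":0,"wx":0,"wy":0,"wz":0}]'
python3 - <<'E'
from m import *
s,R=st(); p=np.array(s['eef_pos'][:2])-C; print(p@ex,p@ey); c=cap('scene','s37')
cv2.imwrite('pics/s37z.png',cv2.resize(c['pixels'][0:200,300:500,::-1],None,fx=3,fy=3,interpolation=cv2.INTER_CUBIC))
E
```

```text
time_s: 55.18
eef_pos: [559.0, 218.3, 94.7]
ee_rot: [0.078, -0.077, -0.703, 0.703]
force: [1.0, 0.8, 0.8]
grip_width: -0.0
time_s: 55.52
eef_pos: [558.7, 218.4, 84.4]
ee_rot: [0.078, -0.077, -0.703, 0.703]
force: [0.2, -0.1, 0.4]
grip_width: -0.005
t 55.52 pos [558.7 218.4  84.4] F [ 0.2 -0.1  0.4] T [-0.03 -0.06  0.05] g -0.5 j [0.18 0.62 1.43 0.   1.09 1.97]
R [[-0.976, -0.0, -0.217], [0.217, -0.0, -0.976], [0.0, -1.0, 0.0]]
-53.625708120247836 0.45538333278015686
```

View pics/s37z.png

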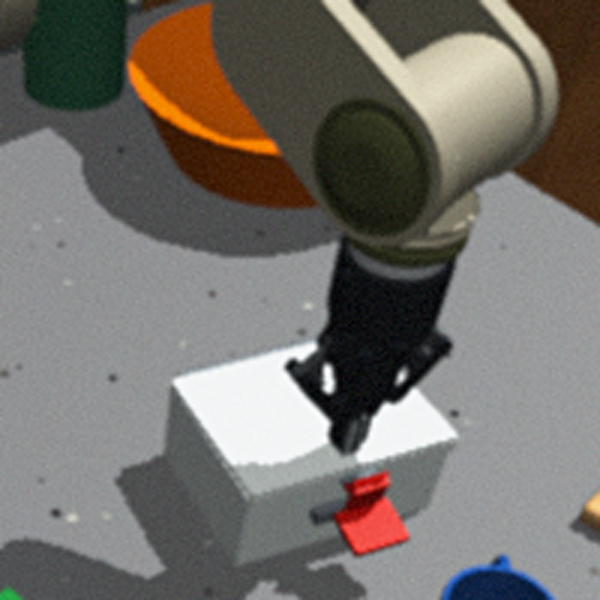

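The lid is nearly shut; now I'll press it home in small steps.

```bash
python3 -m handwheel '[{"grip":0,"tx":-2,"ty":2,"tz":0,"wx":0,"wy":0,"wz":0},{"grip":0,"tx":0,"ty":2,"tz":0,"wx":0,"wy":0,"wz":0},{"grip":0,"tx":0,"ty":0,"tz":0,"wx":0,"wy":0,"wz":0}]'
python3 -m handwheel '[{"grip":0,"tx":0,"ty":2,"tz":0,"wx":0,"wy":0,"wz":0},{"grip":0,"tx":0,"ty":0,"tz":0,"wx":0,"wy":0,"wz":0}]'
python3 -m handwheel '[{"grip":0,"tx":0,"ty":2,"tz":0,"wx":0,"wy":0,"wz":0},{"grip":0,"tx":0,"ty":0,"tz":0,"wx":0,"wy":0,"wz":0}]'
```

```text
time_s: 55.82
eef_pos: [561.0, 218.1, 81.0]
ee_rot: [-0.077, 0.077, 0.703, -0.703]
force: [-0.9, -0.1, 2.6]
grip_width: 0.001
time_s: 55.98
eef_pos: [561.1, 218.2, 80.7]
ee_rot: [-0.077, 0.078, 0.703, -0.703]
force: [-6.2, -1.3, 15.3]
grip_width: 0.002
time_s: 56.15
eef_pos: [561.2, 218.3, 80.3]
ee_rot: [-0.077, 0.078, 0.703, -0.703]
force: [-11.6, -3.0, 29.1]
grip_width: 0.0
```

```bash
python3 -m handwheel '[{"grip":0,"tx":0,"ty":-8,"tz":0,"wx":0,"wy":0,"wz":0},{"grip":0,"tx":0,"ty":-10,"tz":0,"wx":0,"wy":0,"wz":0},{"grip":0,"tx":0,"ty":-35,"tz":0,"wx":0,"wy":0,"wz":0},{"grip":0,"tx":0,"ty":-40,"tz":0,"wx":0,"wy":0,"wz":0},{"grip":0,"tx":0,"ty":-40,"tz":0,"wx":0,"wy":0,"wz":0},{"grip":0,"tx":0,"ty":-40,"tz":0,"wx":0,"wy":0,"wz":0},{"grip":0,"tx":0,"ty":0,"tz":0,"wx":0,"wy":0,"wz":0}]'
python3 - <<'E'
from m import *
st();c=cap('wrist','w38'); c=cap('scene','s38')
cv2.imwrite('pics/s38z.png',cv2.resize(c['pixels'][0:200,300:500,::-1],None,fx=3,fy=3,interpolation=cv2.INTER_CUBIC))
E
```

```text
time_s: 56.73
eef_pos: [563.0, 218.5, 258.3]
ee_rot: [-0.073, 0.082, 0.704, -0.701]
force: [0.7, 0.7, 1.8]
grip_width: -0.004
t 56.73 pos [563.  218.5 258.3] F [0.7 0.7 1.8] T [ 0.02  0.03 -0.01] g -0.3 j [0.18 0.47 1.21 0.   1.45 1.97]
R [[-0.976, 0.013, -0.217], [0.217, 0.002, -0.976], [-0.013, -1.0, -0.005]]
```

View pics/s38z.png

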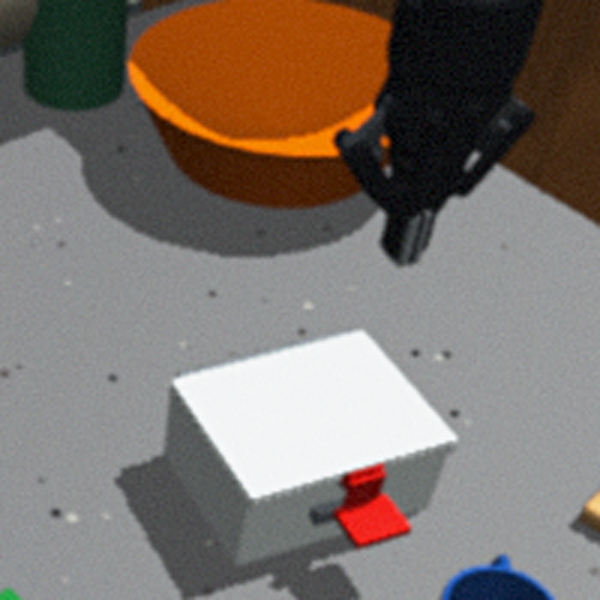

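View pics/w38.png

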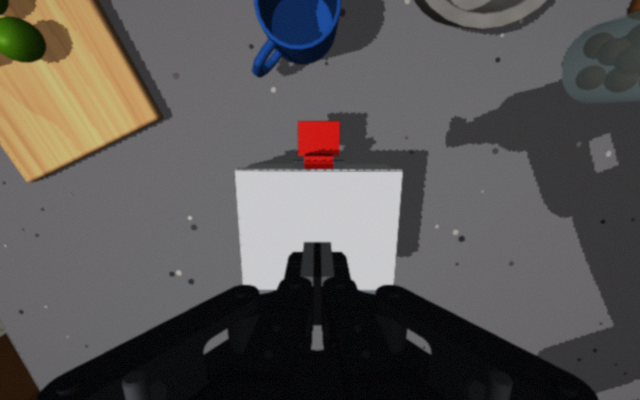

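The lid stays shut, caught by the red catch at (365,485) in the zoom. Final check: cap height, bystanders, and leftover quills.

Run:
```python
from m import *
c=load('s38'); a=load('s9')
d=cv2.absdiff(c['pixels'],load('scene0')['pixels']).max(2)
for n,(x0,y0,x1,y1) in dict(mortar=(362,225,450,300),mug=(436,185,490,242),pestle=(282,300,312,372)).items(): print(n,'changed px',int((d[y0:y1,x0:x1]>50).sum()))
quills(c)
hsv=cv2.cvtColor(c['pixels'],cv2.COLOR_RGB2HSV)
m=((abs(hsv[...,0].astype(int)-65)<18)&(hsv[...,1]>110)&(hsv[...,2]>30)).astype(np.uint8); m[:, 350:]=0; m[:150]=0
k=max(cv2.findContours(m,cv2.RETR_EXTERNAL,cv2.CHAIN_APPROX_NONE)[0],key=cv2.contourArea)
print('cap',k[:,0].min(0),k[:,0].max(0))
for zc in(162,169,177):
    pts=np.array([proj(c,[617.7+34*np.cos(t),-139+34*np.sin(t),z]) for z in(zc-28,zc+2) for t in np.arange(0,6.28,.05)]); print(zc,pts.min(0).round(1),pts.max(0).round(1))
```

```text
mortar changed px 0
mug changed px 0
pestle changed px 0
px [393.  48.] c 114.9 591.8 ang 71.1 wh 329 280
cap [273 196] [313 241]
162 [273.1 199.9] [313.  241.7]
169 [272.7 197.4] [313.  239.5]
177 [272.2 194.5] [312.9 236.9]
```

```bash
python3 -c "
from rig import ctrl,sense
print(ctrl.finish_job()); print(sense()['time_s'])"
```

```text
the job is handed in; nothing more can be done
None
the job is handed in; nothing more can be done
```

The job is done as asked and was handed in at about 57 s of the 210 s allowed.

- **White jar opened:** The button press freed the lid. I pushed it back until it met its stop at about 31 N, and it stayed open.
- **Green cap:** It rested on the thread, dropped into the notches after about 80° of backward turning, then screwed down 15 mm below its resting height. The torque rose to 2.2 N m at the end, and the last picture puts its lower edge at the home height.
- **Cinnamon quills:** All four lie in the white jar in two layers of two, and none are left on the slab.
- **Lid shut:** I pressed it down at the front edge, and it stayed shut after the hand lifted away.
- **Bystanders:** The mortar, pestle and mug showed no change against the first picture.

**Slips and contacts:**
- Lowering the first quill, a finger knuckle pressed on the jar's side wall. The whole force was about 44 N (38 N of it upward); I could not measure how much was on the gripper's body, so it may have come near or over the 40 N limit.
- The first grip on the fourth quill slipped off, and a lower second grip held.
- I did not measure the lid's angle at the end. That it is latched rests on it staying shut.

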